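# Colour-check the sample packs with the reader from the drawer

### The job

Pull open the cabinet drawer, take out the colour reader and take readings with it: first on the white calibration tile in its black holder, then on the white spot of every sample pack on the table in the order red, yellow, green, blue (some may not be there), and last on the calibration tile again. For each reading press the upright reader down, its foot wholly inside the white spot, until the sprung foot has gone fully in, and keep it so for two seconds. Then stand the reader upright on the black pad in the drawer and push the drawer fully shut; leave the pen cup where it is.

Things in the scene. Friction and masses are not known exactly. Their poses are not given: they have to be found in the camera images.
- cab: grey desktop cabinet with a blue front, 260 deep x 240 wide x 125 mm high, fixed to the table, with one drawer; origin at the centre of its underside, its front faces -x. The drawer is 215 deep x 198 mm wide inside; its floor lies 22 mm, its wall tops 103 mm and the top of its front panel 111 mm above the table
- cab_drawer0 (a joint): how far the drawer of the grey cabinet is pulled out, m: 0 shut, 0.18 fully out; light friction (about 1 N), stays where it is left. Pull it out at least 130 mm to get at the pad
- cab_drawer0_handle (a point): middle of the steel bar handle of the drawer (moves with it). The bar is 120 mm long, 11 mm thick, level, 35 mm in front of the drawer's front panel, 87 mm above the table and 38 mm below the cabinet's top; it can be pinched from above by fingers opened about 30 mm. Axes: x points into the cabinet (the drawer opens along -x), y along the bar, z up
- pad (a point): centre of the flat black pad (90 x 90 mm) on the drawer's floor where the reader is kept, at floor level (22 mm above the table); moves with the drawer. It lies 113 mm behind the handle bar (along the handle's +x). Axes as the handle's
- reader_mid (a point): centre of the upright colour reader, 41 mm above the underside of its foot (foot out). 82 mm high: round steel foot (44 mm across), white housing (56 x 56 mm, 9 to 38 mm up), then a grip 34 x 34 mm square, black with an orange top, 38 to 82 mm up: grasp it there, across two faces. About 0.36 kg, not fragile. Axes: z up along the reader, x and y square to the grip's faces
- reader_foot (a joint): how far the reader's sprung foot is pushed in, m: 0 out, 0.008 fully in. It starts to move at about 5 N and is fully in at about 10 N, so it stays (nearly) out under the reader's own weight
- red_spot (a point): centre of the white round reading spot (68 mm across, a black dot in the middle) on top of the red sample pack, at the top surface. The pack is a loose strapped pile of sample boards with a red top, 120 x 90 mm and 20 mm high, 0.45 kg, lying flat on the table; the spot lies 20 mm from the pack's centre along its long side (its +x). None if this pack is absent
- yellow_spot (a point): centre of the white round reading spot (68 mm across, a black dot in the middle) on top of the yellow sample pack, at the top surface. The pack is a loose strapped pile of sample boards with a yellow top, 120 x 90 mm and 28 mm high, 0.45 kg, lying flat on the table; the spot lies 20 mm from the pack's centre along its long side (its +x). None if this pack is absent
- green_spot (a point): centre of the white round reading spot (68 mm across, a black dot in the middle) on top of the green sample pack, at the top surface. The pack is a loose strapped pile of sample boards with a green top, 120 x 90 mm and 36 mm high, 0.45 kg, lying flat on the table; the spot lies 20 mm from the pack's centre along its long side (its +x). None if this pack is absent
- blue_spot (a point): centre of the white round reading spot (68 mm across, a black dot in the middle) on top of the blue sample pack, at the top surface. The pack is a loose strapped pile of sample boards with a blue top, 120 x 90 mm and 44 mm high, 0.45 kg, lying flat on the table; the spot lies 20 mm from the pack's centre along its long side (its +x). None if this pack is absent
- tile_spot (a point): centre of the white round calibration tile (68 mm across, a black dot in the middle) at its top surface, 16 mm above the table. It is set in a flat black holder, 120 x 90 x 16 mm, fixed to the table; the tile lies 20 mm from the holder's centre along its long side (its +x)
- pen_cup: blue cup with pens, 72 mm across, 90 mm high (pens to 140 mm); origin at the centre of its underside. Leave alone

How it is judged:
On the way, in this order (a step that is already met when the one before it is completed fails the run):
1. the drawer is pulled open (over 100 mm) (value of joint cab_drawer0 above 0.1 m), for 0.2 s.
2. the reader is lifted out of the drawer (height (world z) of reader_mid above 0.13 m), for 0.2 s.
3. reader pressed upright on the calibration tile (foot in over 5 mm, within 12 mm of its centre) (z of reader_mid in the frame of tile_spot between 0.025 and 0.036 m and horizontal distance between reader_mid and tile_spot below 0.012 m and angle between the z axis of reader_mid and the z axis of tile_spot, either way round below 0.15 rad), for 1.5 s.
4. reader pressed upright on the red spot (foot in over 5 mm, within 12 mm of its centre) (z of reader_mid in the frame of red_spot between 0.025 and 0.036 m and horizontal distance between reader_mid and red_spot below 0.012 m and angle between the z axis of reader_mid and the z axis of red_spot, either way round below 0.15 rad), for 1.5 s.
5. reader pressed upright on the yellow spot (foot in over 5 mm, within 12 mm of its centre) (z of reader_mid in the frame of yellow_spot between 0.025 and 0.036 m and horizontal distance between reader_mid and yellow_spot below 0.012 m and angle between the z axis of reader_mid and the z axis of yellow_spot, either way round below 0.15 rad), for 1.5 s.
6. reader pressed upright on the green spot (foot in over 5 mm, within 12 mm of its centre) (z of reader_mid in the frame of green_spot between 0.025 and 0.036 m and horizontal distance between reader_mid and green_spot below 0.012 m and angle between the z axis of reader_mid and the z axis of green_spot, either way round below 0.15 rad), for 1.5 s.
7. reader pressed upright on the blue spot (foot in over 5 mm, within 12 mm of its centre) (z of reader_mid in the frame of blue_spot between 0.025 and 0.036 m and horizontal distance between reader_mid and blue_spot below 0.012 m and angle between the z axis of reader_mid and the z axis of blue_spot, either way round below 0.15 rad), for 1.5 s.
8. reader pressed upright on the calibration tile again (foot in over 5 mm, within 12 mm of its centre) (all of step 3), for 1.5 s.
At the end, for the whole second after the job is handed in: the drawer is shut to within 6 mm, and the reader stands upright on the black pad in it, its centre within 22 mm of the pad's centre (value of joint cab_drawer0 below 0.006 m and horizontal distance between reader_mid and pad below 0.022 m and z of reader_mid in the frame of pad below 0.05 m and angle between reader_mid's own z axis and vertical below 0.1 rad); the robot touches nothing.
It fails at once if the pen cup is moved more than 30 mm (distance of pen_cup from where it was at the start of the episode above 0.03 m).
Of red_pack, yellow_pack, green_pack, blue_pack only 2 to 4 are there at a start; the rules pass over those that are not, and their reading is None.
At some moment in a run one of red_pack, yellow_pack, green_pack, blue_pack may be knocked a few centimetres aside while the robot is not near it.
Once in a run the grip may slacken for a moment while it holds something.
It also fails if it takes over 210 s, if anything falls off the work surface, if the arm or the gripper's body presses on something with over 40 N, if the wrist force passes 120 N, or if a joint passes its speed limit or range.

### The arm

A 6-joint arm with a two-finger parallel gripper is mounted at the origin on the work surface. World frame = base frame: x ahead of the robot, y to its left, z up, the work surface at z = 0. Lengths are in m, angles in rad, forces in N, time in s.
With the tool pointing down it reaches from about 0.375 to 0.9 m from the base axis. Payload 3.1 kg.
Tool frame: the origin (TCP) lies at the very end of the fingers, on their centre line; the grasp point (between the pads) lies 19 mm behind it; z points along the fingers, y is the direction in which the jaws open and shut (so a half turn about z gives the same grasp; the last joint's range is limited). The gripper opens to 87 mm and grips with 3 to 60 N. Pads are 19 mm wide; open, the fingers measure 117 mm over their backs; the gripper's body (75 mm by 190 mm) begins 51 mm behind the grasp point.
Start: joints at [-1.335, 0.527, 1.433, -0, 1.181, -0.178], TCP at [0.252, -0.572, 0.223] pointing down, gripper open.
Joint ranges: [-3.08, 3.08], [-0.75, 2.2], [0.22, 2.44], [-1.43, 4.57], [0, 2.65], [-2.85, 2.85]. Speed limits (rad/s): [2.79, 2.79, 3.14, 3.14, 3.14, 3.14].

### API

Orientations are given as a unit quaternion [x, y, z, w].
In Python, from rig import robot gives the robot as it stands. The module is installed in compiled form; this text tells all that it offers.
- The arm moves only by the tool send_rows, never from a script. Its argument "deltas" is a list of rows, each an object of numbers: "tx", "ty", "tz": the shift along the tool's x, y, z in cm; "rx", "ry", "rz": the turn, a rotation vector about the tool's x, y, z in rad. A call has 1 to 5 rows; each row is the pose to reach, as a shift and turn from the pose commanded when the call began, along the tool's axes at that moment; what a row does not reach only later rows make up. A row lasts 1/12 s, in which the tool goes at most 41.7 mm and 7.16 degrees, less where a joint would pass 70% of its speed; a pose out of reach is approached as far as the arm can. A call with a gripper value outside its range is refused whole. "claw" is the finger opening in cm, from 0 to 8.7, set as the call begins (left out, the last holds). The fingers move at their own pace and stop on an object; "squeeze" is the grip in N (left out, the last holds). Time passes only in rows, so rows that repeat a pose let the fingers close. It gives the time, the measured TCP pose, the force and the opening at its end, in the units of the state.
- robot.get_obs(): the state, without advancing time (a new reading comes with each control period).
- robot.camera(name): name is "side" or "top" or "wrist"; returns a dict with "color" (400x640x3 uint8, red, green, blue), "z_map" (400x640 float32, m along the optical axis (not along the pixel's ray), 0 where there is no reading), "intrinsics" (3x3 intrinsics, pixels), "distortion" ([k1, k2, p1, p2, k3] as OpenCV has them; the pictures are not rectified), "R" (3x3) and "t" (3): a world point X has camera coordinates R X + t; the wrist camera has in their place "tool_from_camera" (4x4, takes a point from camera to tool coordinates, whose origin is the TCP and whose axes are the flange's). Camera axes: x right, y down, z forward; pixel columns grow to the right and rows downward; lengths in m; the calibration is good to about 2 mm. A picture is of the moment at which its call begins: read the wrist's pose just before it.
- robot.hand_in(): hands the job in, once; it reports no verdict.
Trained networks look in the newest picture that a camera, given by its name, has taken for a name from the list of things; names that differ only in an ending like _2 or _b are one class to them, and where a whole thing is asked for, a point or a joint stands for the part that bears it (a point fixed in the world has none). Each returns a list of dicts, best first, with "p" (0 to 1); they miss things now and then, are a little off and sometimes report something else, mostly with a low value. They report only what shows in the picture. A call takes as long as a camera call.
- robot.outline_of(label, camera): "pixels" (400x640 bool, what is visible of it) and "xy" ([column, row] in pixels, amid what is visible of it).
- robot.tip_of(label, camera): "xy" ([column, row] in pixels: a listed point, or the origin of a listed thing).
The state is a dict: "time": time; "q": joint angles; "joint_velocities": joint speeds; "joint_torque": joint torques, N m; "position": TCP position; "tool_rot": TCP orientation; "ft_force": force on the tool from outside, world axes, zero at the start; "moment": the same for the moment, N m; "grip_width": finger opening in m.
Only numpy, scipy, OpenCV 4.12 (cv2) and the standard library are available. Lean on these libraries where they do the work, as an engineer would, in place of code of your own. Each camera call takes 0.05 s, during which the arm holds its last target.

## Working session

There is one attempt and no reset: what is moved stays moved. The work goes in short steps, Python scripts to look and compute and a tool call to move; the robot and the scene stay as the last step left them, time stands still between calls to the robot, and variables do not carry over. Pictures are saved under pics/ and viewed, and the job is handed in when it is done.

Besides the shell and the picture viewer there is one more tool, called after ">>>" as name(argument=value, ...) on one line, values as JSON. send_rows: Moves the arm, as the interface text tells. Its arguments: {"type":"object","properties":{"deltas":{"type":"array","items":{"type":"object","properties":{"tx":{"type":"number"},"ty":{"type":"number"},"tz":{"type":"number"},"rx":{"type":"number"},"ry":{"type":"number"},"rz":{"type":"number"}}}},"claw":{"type":"number"},"squeeze":{"type":"number"}},"required":["deltas"]}

```bash
mkdir -p pics; ls
python3 - <<'E'
from rig import robot
import cv2,numpy as np
o=robot.get_obs(); print({k:np.round(v,3).tolist() for k,v in o.items()})
for n in ['top','side','wrist']:
    c=robot.camera(n); cv2.imwrite(f'pics/a_{n}.png',c['color'][...,::-1])
    print(n,np.round(c['intrinsics'],1).tolist(),np.round(c['distortion'],3), [np.round(c[k],3).tolist() for k in ('R','t','tool_from_camera') if k in c])
E
```

```text
pics
{'time': 0.0, 'q': [-1.335, 0.528, 1.434, -0.0, 1.181, -0.179], 'joint_velocities': [0.0, 0.001, -0.001, 0.001, -0.001, -0.002], 'joint_torque': [0.001, -44.003, -17.659, 0.063, 0.058, -0.0], 'position': [0.252, -0.571, 0.222], 'tool_rot': [0.979, 0.206, -0.0, -0.001], 'ft_force': [0.406, 0.255, 0.409], 'moment': [-0.004, -0.002, 0.009], 'grip_width': 0.087}
top [[507.1, 0.0, 313.9], [0.0, 507.1, 206.0], [0.0, 0.0, 1.0]] [-0.128  0.     0.     0.     0.   ] [[[0.023, -1.0, 0.005], [-0.996, -0.023, -0.088], [0.089, -0.003, -0.996]], [-0.027, 0.613, 1.289]]
side [[508.3, 0.0, 319.7], [0.0, 508.3, 198.0], [0.0, 0.0, 1.0]] [-0.036  0.     0.     0.     0.   ] [[[-0.817, -0.576, 0.005], [-0.349, 0.489, -0.8], [0.458, -0.655, -0.601]], [0.486, 0.287, 1.218]]
wrist [[340.8, 0.0, 320.5], [0.0, 340.8, 193.5], [0.0, 0.0, 1.0]] [0.014 0.    0.    0.    0.   ] [[[-0.0, -0.966, -0.26, 0.072], [1.0, -0.0, 0.0, -0.001], [-0.0, -0.26, 0.966, -0.163], [0.0, 0.0, 0.0, 1.0]]]
```

View pics/a_top.png

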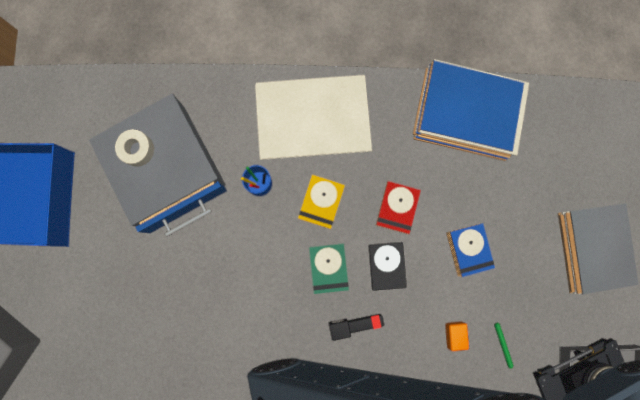

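View pics/a_side.png

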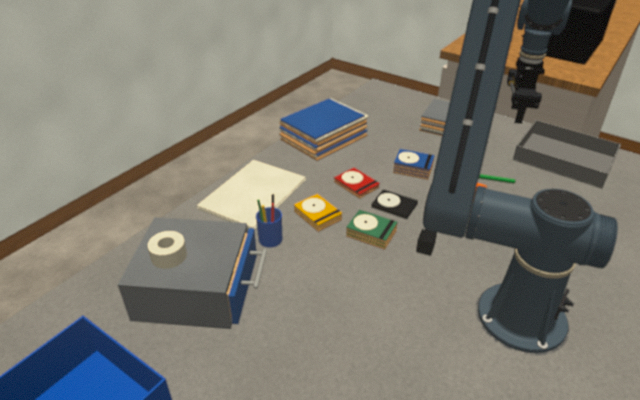

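View pics/a_wrist.png

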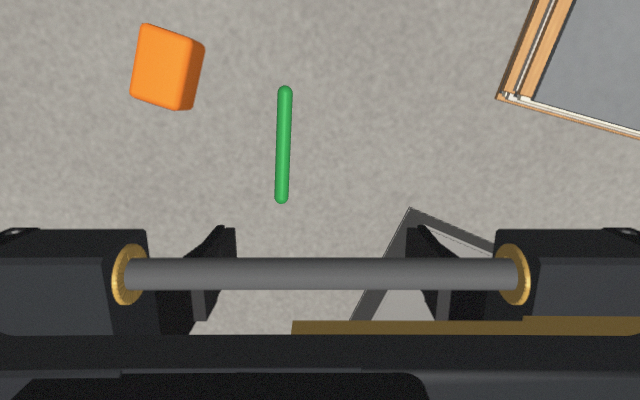

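The top view shows the cabinet at (157,165) with its handle near (187,217), the cup at (257,181), and the yellow (322,200), red (399,205), green (328,267) and blue (471,248) packs. The tile is at (388,262). All four packs are there.

```bash
cat > h.py <<'E'
from rig import robot
import cv2,numpy as np
from scipy.spatial.transform import Rotation as Ro
def cam(n):
    o=robot.get_obs(); c=robot.camera(n)
    if n=='wrist':
        T=np.eye(4);T[:3,:3]=Ro.from_quat(o['tool_rot']).as_matrix();T[:3,3]=o['position']
        W=T@np.array(c['tool_from_camera']); c['Rw']=W[:3,:3]; c['o']=W[:3,3]
    else:
        R=np.array(c['R']); c['Rw']=R.T; c['o']=-R.T@np.array(c['t'])
    return c
def ray(c,p):
    u=cv2.undistortPoints(np.array([[p]],float),np.array(c['intrinsics']),np.array(c['distortion']))[0,0]
    return c['o'],c['Rw']@np.array([u[0],u[1],1.])
def onz(c,p,z):
    o,d=ray(c,p); return o+d*(z-o[2])/d[2]
def tri(cs,ps):
    A=np.zeros((3,3));b=np.zeros(3);L=[]
    for c,p in zip(cs,ps):
        o,d=ray(c,p);d=d/np.linalg.norm(d);P=np.eye(3)-np.outer(d,d);A+=P;b+=P@o;L.append((o,P))
    X=np.linalg.solve(A,b); return X,[round(float(np.linalg.norm(P@(X-o)))*1000,1) for o,P in L]
def depthpts(c,m):
    v,u=np.nonzero(m&(c['z_map']>0)); z=c['z_map'][v,u]
    n=cv2.undistortPoints(np.stack([u,v],1)[:,None].astype(float),np.array(c['intrinsics']),np.array(c['distortion']))[:,0]
    return (np.c_[n,np.ones(len(n))]*z[:,None])@c['Rw'].T+c['o']
def tool(X):
    o=robot.get_obs();R=Ro.from_quat(o['tool_rot']).as_matrix()
    return R.T@(np.array(X)-o['position'])*100
def st():
    o=robot.get_obs(); print('t',round(o['time'],2),'p',np.round(o['position'],4),'q',np.round(o['tool_rot'],4),'F',np.round(o['ft_force'],1),'w',round(o['grip_width'],4),'J',np.round(o['q'],2))
E
python3 - <<'E'
from h import *
T=cam('top');S=cam('side')
H={'red_spot':.02,'yellow_spot':.028,'green_spot':.036,'blue_spot':.044,'tile_spot':.016,'cab_drawer0_handle':.087,'pen_cup':0,'cab':0}
for l,h in H.items():
    a=robot.tip_of(l,'top');b=robot.tip_of(l,'side')
    print(l,[(np.round(x['xy'],1).tolist(),round(x['p'],2)) for x in a[:2]],[(np.round(x['xy'],1).tolist(),round(x['p'],2)) for x in b[:2]])
    if a and b:
        X,e=tri([T,S],[a[0]['xy'],b[0]['xy']]); print('   ',X.round(4),e,'top@h',onz(T,a[0]['xy'],h).round(4)[:2],'side@h',onz(S,b[0]['xy'],h).round(4)[:2])
m=robot.outline_of('cab','top')[0]['pixels']
P=depthpts(T,m); q=P[(P[:,2]>.115)&(P[:,2]<.135)]
print('cabtop',len(q),np.median(q[:,2]),cv2.minAreaRect(q[:,:2].astype(np.float32)))
m=robot.outline_of('cab_drawer0_handle','top')
for x in m[:1]:
    P=depthpts(T,x['pixels']); print('h',x['p'],x['pixels'].sum(),np.median(P,0))
    im=T['color'][...,::-1].copy(); im[x['pixels']]=(0,0,255); cv2.imwrite('pics/hm.png',cv2.resize(im[140:260,80:280],None,fx=4,fy=4))
E
```

```text
red_spot [([401.0, 201.1], 0.92)] [([349.2, 178.5], 0.82)]
    [ 0.638  -0.239   0.0139] [6.1, 6.1] top@h [ 0.6321 -0.241 ] side@h [ 0.6387 -0.2283]
yellow_spot [([321.9, 195.1], 0.8)] [([312.1, 205.6], 0.9)]
    [ 0.6432 -0.032   0.0303] [1.6, 1.6] top@h [ 0.6422 -0.0329] side@h [ 0.6464 -0.0337]
green_spot [([328.2, 263.1], 0.78), ([467.4, 241.2], 0.35)] [([366.3, 223.7], 0.73)]
    [ 0.4677 -0.0522  0.0316] [1.2, 1.2] top@h [ 0.4668 -0.0526] side@h [ 0.4662 -0.0468]
blue_spot [([469.2, 241.9], 0.96)] [([407.0, 155.6], 0.79), ([199.0, 285.2], 0.66)]
    [ 0.5281 -0.4126  0.0539] [0.5, 0.5] top@h [ 0.528 -0.416] side@h [ 0.535  -0.4271]
tile_spot [([389.4, 260.1], 0.61)] [([386.2, 198.9], 0.82), ([215.9, 283.3], 0.55)]
    [ 0.4832 -0.2092  0.0171] [6.7, 6.7] top@h [ 0.4773 -0.2127] side@h [ 0.4893 -0.2065]
cab_drawer0_handle [([189.4, 223.7], 0.77)] [([258.9, 269.3], 0.83)]
    [0.5599 0.2994 0.0813] [3.5, 3.5] top@h [0.5567 0.2959] side@h [0.5591 0.3051]
pen_cup [] [([268.2, 240.8], 0.86)]
cab [([165.8, 172.0], 0.82)] [([198.2, 288.5], 0.77), ([214.0, 282.9], 0.27)]
    [0.6978 0.3867 0.0046] [0.1, 0.1] top@h [0.6984 0.388 ] side@h [0.7016 0.3841]
cabtop 120 0.11607808095224215 ((0.5975432395935059, 0.31920531392097473), (0.015450969338417053, 0.22577176988124847), 29.396249771118164)
h 0.8 1540 [0.5872611  0.32261236 0.09848163]
```

```bash
cat >> h.py <<'E'
def white(c,p,r=25,thr=170):
    g=c['color'].min(2); x,y=int(round(p[0])),int(round(p[1])); m=np.zeros(g.shape,np.uint8)
    y0,x0=max(0,y-r),max(0,x-r)
    m[y0:y+r+1,x0:x+r+1]=(g[y0:y+r+1,x0:x+r+1]>thr)
    n,l,s,ce=cv2.connectedComponentsWithStats(m)
    if n<2: return None
    k=1+np.argmax(s[1:,4]); cn=max(cv2.findContours((l==k).astype(np.uint8),0,cv2.CHAIN_APPROX_NONE)[0],key=len)
    h=cv2.convexHull(cn); M=cv2.moments(h); return (M['m10']/M['m00'],M['m01']/M['m00']),s[k,4]
E
python3 - <<'E'
from h import *
T=cam('top');S=cam('side')
H={'red':(.02,(401,201),(349,178)),'yellow':(.028,(322,195),(312,206)),'green':(.036,(328,263),(366,224)),'blue':(.044,(470,242),(407,156)),'tile':(.016,(389,260),(386,199))}
for l,(h,a,b) in H.items():
    A=white(T,a);B=white(S,b,20); X,e=tri([T,S],[A[0],B[0]])
    print(l,np.round(A[0],1),A[1],np.round(B[0],1),B[1],X.round(4),e,onz(T,A[0],h).round(4)[:2],onz(S,B[0],h).round(4)[:2])
im=cv2.resize(T['color'][80:260,70:280,::-1],None,fx=3.5,fy=3.5); cv2.imwrite('pics/cabt.png',im)
im=cv2.resize(S['color'][190:340,110:300,::-1],None,fx=4,fy=4); cv2.imwrite('pics/cabs.png',im)
E
```

```text
red [400.2 199.6] 458 [351.7 176.9] 151 [ 0.6358 -0.2387  0.0216] [0.2, 0.2] [ 0.6361 -0.2389] [ 0.6369 -0.2408]
yellow [323.4 193.7] 461 [313.1 204.8] 197 [ 0.6456 -0.037   0.0294] [0.3, 0.3] [ 0.646  -0.0368] [ 0.6464 -0.0386]
green [327.6 260.5] 506 [365.1 221.6] 239 [ 0.4731 -0.0511  0.0377] [0.4, 0.4] [ 0.4734 -0.0509] [ 0.4738 -0.053 ]
blue [470.5 242. ] 503 [408.3 156.8] 163 [ 0.527  -0.4191  0.046 ] [0.7, 0.7] [ 0.5277 -0.4194] [ 0.5278 -0.4225]
tile [386.8 258.1] 525 [388.4 199.5] 188 [ 0.482  -0.2058  0.0173] [0.5, 0.5] [ 0.4825 -0.2057] [ 0.4824 -0.2077]
```

View pics/cabt.png

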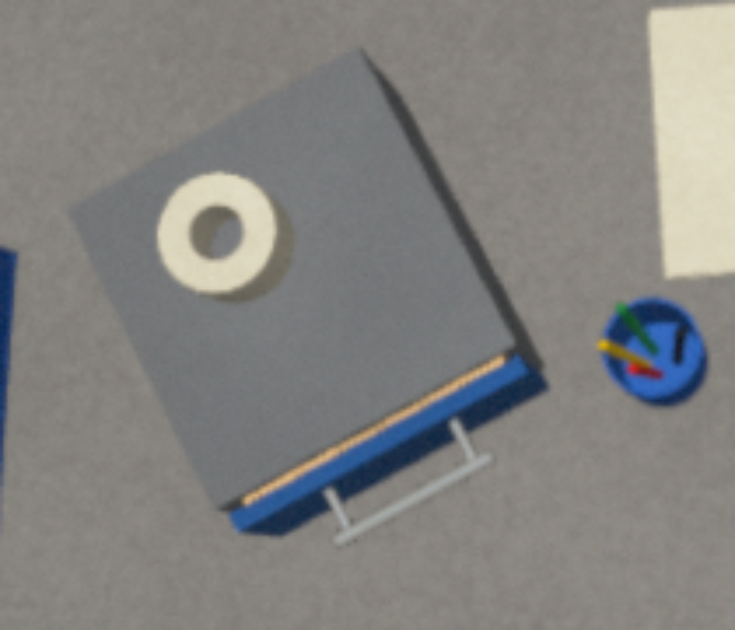

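View pics/cabs.png

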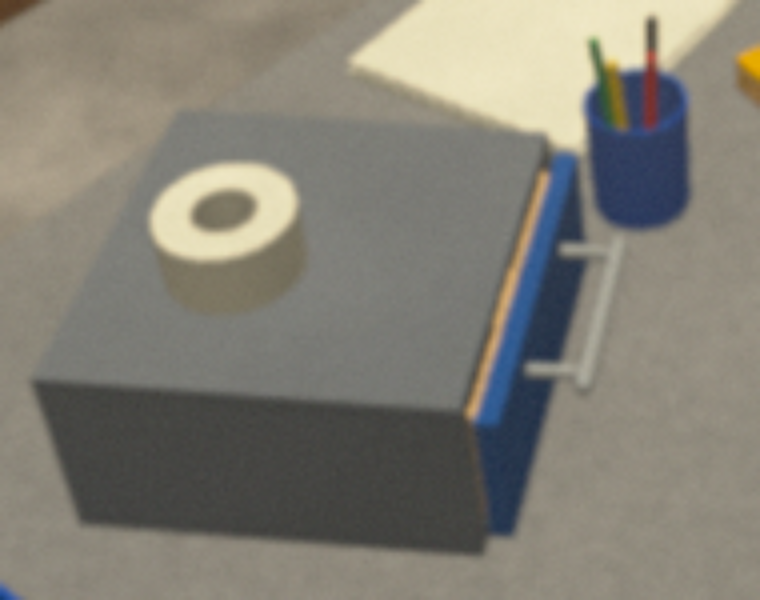

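The crops show the cabinet turned about 27°, with a tape roll on its top and the bar ends at top px (167,235) and (210,211). The cup stands right of the front.

Run:
```python
from h import *
T=cam('top');S=cam('side')
E=[tri([T,S],x) for x in [((167.1,234.6),(256.3,286.5)),((210,211.1),(264.8,250))]]
for X,e in E: print(X.round(4),e)
a,b=E[0][0],E[1][0]; d=b-a; print('len',np.linalg.norm(d),'mid',(a+b)/2,'bar ang',np.degrees(np.arctan2(d[1],d[0])))
for p in E: pass
A=[onz(T,p,.087) for p in ((167.1,234.6),(210,211.1))]; print('top@.087',np.round(A,4),np.mean(A,0).round(4), np.degrees(np.arctan2(*(A[1]-A[0])[1::-1])))
C=[onz(T,p,.125)[:2] for p in ((173.4,94.3),(90,140),(133.4,225.7),(216.9,179.1))]
print(np.round(C,4),np.mean(C,0))
for i in range(4):
    v=C[(i+1)%4]-C[i]; print(np.linalg.norm(v).round(4),np.degrees(np.arctan2(v[1],v[0])).round(2))
# tape height
P=depthpts(T,np.pad(np.ones((10,10),bool),((142,248),(127,503)))); print(P[:,2].max(), np.median(P,0))
c=onz(T,(258,181),.09);print('cup',c, robot.tip_of('pen_cup','side')[0]['xy'], onz(S,robot.tip_of('pen_cup','side')[0]['xy'],0))
st()
```

```text
[0.5279 0.3512 0.0866] [0.3, 0.3]
[0.5898 0.2455 0.0885] [0.7, 0.7]
len 0.12246758685464545 mid [0.55883004 0.29831751 0.08754753] bar ang -59.65394186367091
top@.087 [[0.5281 0.3512 0.087 ]
 [0.5893 0.2454 0.087 ]] [0.5587 0.2983 0.087 ] -59.94947979959923
[[0.8755 0.3434]
 [0.7571 0.5502]
 [0.5464 0.4251]
 [0.6646 0.2241]] [0.71093664 0.38568836]
0.2383 119.8
0.245 -149.29
0.2332 -59.54
0.2423 29.5
0.16033940508967937 [0.74022677 0.43876333 0.12924881]
cup [0.66689772 0.12777062 0.09      ] [270.4, 238.9] [0.67354207 0.1307501  0.        ]
t 1.45 p [ 0.2519 -0.572   0.2225] q [ 0.9786  0.2059 -0.     -0.    ] F [ 0.4  0.5 -0.1] w 0.0866 J [-1.33  0.53  1.43 -0.    1.18 -0.18]
```

```bash
cat >> h.py <<'E'
def phi_now():
    R=Ro.from_quat(robot.get_obs()['tool_rot']).as_matrix(); return np.degrees(np.arctan2(R[1,0],R[0,0]))
def plan(wps,start=None):
    o=robot.get_obs()
    p=np.array(o['position']) if start is None else np.array(start[:3]); f=phi_now() if start is None else start[3]
    for w in wps:
        d=(np.array(w[:3])-p)*100; c,s=np.cos(np.radians(f)),np.sin(np.radians(f)); df=(w[3]-f+180)%360-180
        n=max(np.linalg.norm(d)/4.17,abs(df)/7.16)
        print('-> ',np.round(w,3),': tx %.2f ty %.2f tz %.2f rz %.3f  rows>=%.1f'%(d[0]*c+d[1]*s,d[0]*s-d[1]*c,-d[2],-np.radians(df),n))
        p=np.array(w[:3]);f=w[3]
E
python3 - <<'E'
from h import *
a=np.array([.2519,-.572,.2225]);b=np.array([.5588,.2983,.2])
W=[]
for i in range(1,6):
    x=a+(b-a)*i/5; W.append([*x,23.8+(120.2-23.8)*min(1,i/4)])
W.append([*b[:2],.07,120.2])
print(phi_now());plan(W)
E
```

```text
23.768849967116907
->  [ 0.313 -0.398  0.218 47.9  ] : tx 12.63 ty -13.45 tz 0.45 rz -0.421  rows>=4.4
->  [ 0.375 -0.224  0.214 72.   ] : tx 17.03 ty -7.12 tz 0.45 rz -0.421  rows>=4.4
->  [ 4.36e-01 -5.00e-02  2.09e-01  9.61e+01] : tx 18.45 ty 0.46 tz 0.45 rz -0.421  rows>=4.4
->  [  0.497   0.124   0.205 120.2  ] : tx 16.66 ty 7.95 tz 0.45 rz -0.421  rows>=4.4
->  [  0.559   0.298   0.2   120.2  ] : tx 11.96 ty 14.06 tz 0.45 rz -0.000  rows>=4.4
->  [5.590e-01 2.980e-01 7.000e-02 1.202e+02] : tx 0.00 ty 0.00 tz 13.00 rz -0.000  rows>=3.1
```

>>> send_rows(deltas=[{"tx": 12.6, "ty": -13.4, "tz": 0.5, "rz": -0.42}, {"tx": 12.6, "ty": -13.4, "tz": 0.5, "rz": -0.42}, {"tx": 12.6, "ty": -13.4, "tz": 0.5, "rz": -0.42}, {"tx": 12.6, "ty": -13.4, "tz": 0.5, "rz": -0.42}, {"tx": 12.6, "ty": -13.4, "tz": 0.5, "rz": -0.42}], claw=3.2, squeeze=15)

```text
schema error: expected keys tx, ty, tz, rx, ry, rz
```

>>> send_rows(deltas=[{"tx": 17, "ty": -7.1, "tz": 0.5, "rz": -0.42}, {"tx": 17, "ty": -7.1, "tz": 0.5, "rz": -0.42}, {"tx": 17, "ty": -7.1, "tz": 0.5, "rz": -0.42}, {"tx": 17, "ty": -7.1, "tz": 0.5, "rz": -0.42}, {"tx": 17, "ty": -7.1, "tz": 0.5, "rz": -0.42}])

```text
schema error: expected keys tx, ty, tz, rx, ry, rz
```

>>> send_rows(deltas=[{"tx": 18.4, "ty": 0.5, "tz": 0.5, "rz": -0.42}, {"tx": 18.4, "ty": 0.5, "tz": 0.5, "rz": -0.42}, {"tx": 18.4, "ty": 0.5, "tz": 0.5, "rz": -0.42}, {"tx": 18.4, "ty": 0.5, "tz": 0.5, "rz": -0.42}, {"tx": 18.4, "ty": 0.5, "tz": 0.5, "rz": -0.42}])

```text
schema error: expected keys tx, ty, tz, rx, ry, rz
```

>>> send_rows(deltas=[{"tx": 16.6, "ty": 8, "tz": 0.5, "rz": -0.42}, {"tx": 16.6, "ty": 8, "tz": 0.5, "rz": -0.42}, {"tx": 16.6, "ty": 8, "tz": 0.5, "rz": -0.42}, {"tx": 16.6, "ty": 8, "tz": 0.5, "rz": -0.42}, {"tx": 16.6, "ty": 8, "tz": 0.5, "rz": -0.42}])

```text
schema error: expected keys tx, ty, tz, rx, ry, rz
```

Run:
```python
from h import *
st(); print(phi_now()); plan([[.5588,.2983,.2,120.2],[.5588,.2983,.07,120.2]])
c=cam('wrist'); cv2.imwrite('pics/w1.png',c['color'][...,::-1])
for l in ['cab_drawer0_handle']:
    print([(x['xy'],x['p'],onz(c,x['xy'],.087)) for x in robot.tip_of(l,'wrist')[:2]])
```

```text
t 1.45 p [ 0.2519 -0.572   0.2225] q [ 0.9786  0.2059 -0.     -0.    ] F [ 0.4  0.5 -0.1] w 0.0866 J [-1.33  0.53  1.43 -0.    1.18 -0.18]
23.768849967116907
->  [  0.559   0.298   0.2   120.2  ] : tx 63.16 ty -67.27 tz 2.25 rz -1.683  rows>=22.1
->  [5.590e-01 2.980e-01 7.000e-02 1.202e+02] : tx 0.00 ty 0.00 tz 13.00 rz -0.000  rows>=3.1
[]
```

View pics/w1.png

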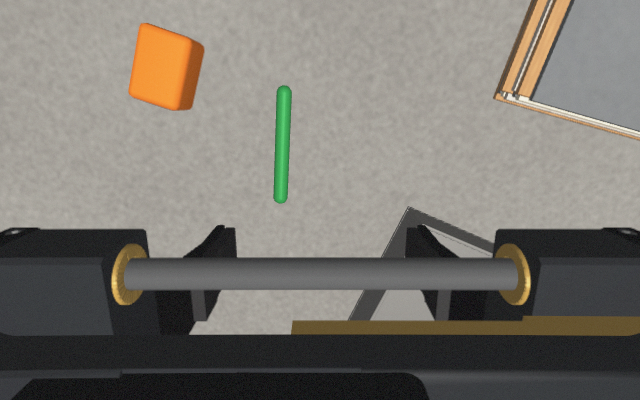

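The calls were refused because each row needs all six keys, so the arm has not moved. The wrist view is unchanged: orange block at (167,67), green pen at (283,145).

>>> send_rows(deltas=[{"tx": 12.6, "ty": -13.4, "tz": 0.5, "rx": 0, "ry": 0, "rz": -0.42}, {"tx": 12.6, "ty": -13.4, "tz": 0.5, "rx": 0, "ry": 0, "rz": -0.42}, {"tx": 12.6, "ty": -13.4, "tz": 0.5, "rx": 0, "ry": 0, "rz": -0.42}, {"tx": 12.6, "ty": -13.4, "tz": 0.5, "rx": 0, "ry": 0, "rz": -0.42}, {"tx": 12.6, "ty": -13.4, "tz": 0.5, "rx": 0, "ry": 0, "rz": -0.42}], claw=3.2, squeeze=15)

```text
time: 1.97
position: [0.3134, -0.3925, 0.2171]
tool_rot: [0.913, 0.407, 0.001, -0.003]
ft_force: [0.5, 0.5, -0.3]
grip_width: 0.0616
```

>>> send_rows(deltas=[{"tx": 17, "ty": -7.1, "tz": 0.5, "rx": 0, "ry": 0, "rz": -0.42}, {"tx": 17, "ty": -7.1, "tz": 0.5, "rx": 0, "ry": 0, "rz": -0.42}, {"tx": 17, "ty": -7.1, "tz": 0.5, "rx": 0, "ry": 0, "rz": -0.42}, {"tx": 17, "ty": -7.1, "tz": 0.5, "rx": 0, "ry": 0, "rz": -0.42}, {"tx": 17, "ty": -7.1, "tz": 0.5, "rx": 0, "ry": 0, "rz": -0.42}])

```text
time: 2.38
position: [0.3747, -0.2204, 0.2125]
tool_rot: [0.809, 0.588, 0.0, -0.001]
ft_force: [-1.2, 0.3, -0.4]
grip_width: 0.034
```

Run:
```python
from h import *
st(); print(phi_now()); plan([[.436,-.05,.209,96.1],[.497,.124,.205,120.2],[.5588,.2983,.2,120.2],[.5588,.2983,.07,120.2]])
```

```text
t 2.38 p [ 0.3747 -0.2204  0.2125] q [ 8.086e-01  5.884e-01  4.000e-04 -1.300e-03] F [-1.2  0.3 -0.4] w 0.034 J [-0.79  0.29  1.9   0.    0.96 -0.48]
72.08682217642252
->  [ 4.36e-01 -5.00e-02  2.09e-01  9.61e+01] : tx 18.11 ty 0.59 tz 0.35 rz -0.419  rows>=4.3
->  [  0.497   0.124   0.205 120.2  ] : tx 16.65 ty 7.91 tz 0.40 rz -0.421  rows>=4.4
->  [  0.559   0.298   0.2   120.2  ] : tx 11.96 ty 14.11 tz 0.50 rz -0.000  rows>=4.4
->  [5.590e-01 2.980e-01 7.000e-02 1.202e+02] : tx 0.00 ty 0.00 tz 13.00 rz -0.000  rows>=3.1
```

>>> send_rows(deltas=[{"tx": 18.1, "ty": 0.6, "tz": 0.4, "rx": 0, "ry": 0, "rz": -0.42}, {"tx": 18.1, "ty": 0.6, "tz": 0.4, "rx": 0, "ry": 0, "rz": -0.42}, {"tx": 18.1, "ty": 0.6, "tz": 0.4, "rx": 0, "ry": 0, "rz": -0.42}, {"tx": 18.1, "ty": 0.6, "tz": 0.4, "rx": 0, "ry": 0, "rz": -0.42}, {"tx": 18.1, "ty": 0.6, "tz": 0.4, "rx": 0, "ry": 0, "rz": -0.42}])

```text
time: 2.8
position: [0.4377, -0.0508, 0.2088]
tool_rot: [0.668, 0.744, 0.001, 0.0]
ft_force: [0.3, -0.6, 0.2]
grip_width: 0.0322
```

>>> send_rows(deltas=[{"tx": 16.6, "ty": 7.9, "tz": 0.4, "rx": 0, "ry": 0, "rz": -0.42}, {"tx": 16.6, "ty": 7.9, "tz": 0.4, "rx": 0, "ry": 0, "rz": -0.42}, {"tx": 16.6, "ty": 7.9, "tz": 0.4, "rx": 0, "ry": 0, "rz": -0.42}, {"tx": 16.6, "ty": 7.9, "tz": 0.4, "rx": 0, "ry": 0, "rz": -0.42}, {"tx": 16.6, "ty": 7.9, "tz": 0.4, "rx": 0, "ry": 0, "rz": -0.42}])

```text
time: 3.22
position: [0.5002, 0.1227, 0.2049]
tool_rot: [0.498, 0.867, 0.001, 0.001]
ft_force: [0.0, -0.2, 0.8]
grip_width: 0.032
```

>>> send_rows(deltas=[{"tx": 8, "ty": 14.1, "tz": 0.5, "rx": 0, "ry": 0, "rz": 0}, {"tx": 8, "ty": 14.1, "tz": 0.5, "rx": 0, "ry": 0, "rz": 0}, {"tx": 8, "ty": 14.1, "tz": 0.5, "rx": 0, "ry": 0, "rz": 0}, {"tx": 8, "ty": 14.1, "tz": 0.5, "rx": 0, "ry": 0, "rz": 0}, {"tx": 8, "ty": 14.1, "tz": 0.5, "rx": 0, "ry": 0, "rz": 0}])

```text
time: 3.63
position: [0.5844, 0.2643, 0.1996]
tool_rot: [0.498, 0.867, 0.003, 0.002]
ft_force: [0.8, -1.6, 0.6]
grip_width: 0.032
```

Run:
```python
from h import *
st(); print(phi_now()); plan([[.5588,.2983,.2,120.2],[.5588,.2983,.07,120.2]])
c=cam('wrist'); cv2.imwrite('pics/w2.png',c['color'][...,::-1])
for l in ['cab_drawer0_handle']:
    print([(x['xy'],x['p'],onz(c,x['xy'],.087)) for x in robot.tip_of(l,'wrist')[:2]])
```

```text
t 3.63 p [0.5844 0.2643 0.1996] q [0.4983 0.867  0.0034 0.0019] F [ 0.8 -1.6  0.6] w 0.032 J [ 0.25  0.57  1.42  0.    1.14 -0.28]
120.21922939407393
->  [  0.559   0.298   0.2   120.2  ] : tx 4.22 ty -0.50 tz -0.04 rz 0.000  rows>=1.0
->  [5.590e-01 2.980e-01 7.000e-02 1.202e+02] : tx 0.00 ty 0.00 tz 13.00 rz -0.000  rows>=3.1
[([318.9, 138.4], 0.68, array([0.56331218, 0.30170037, 0.087     ]))]
```

View pics/w2.png

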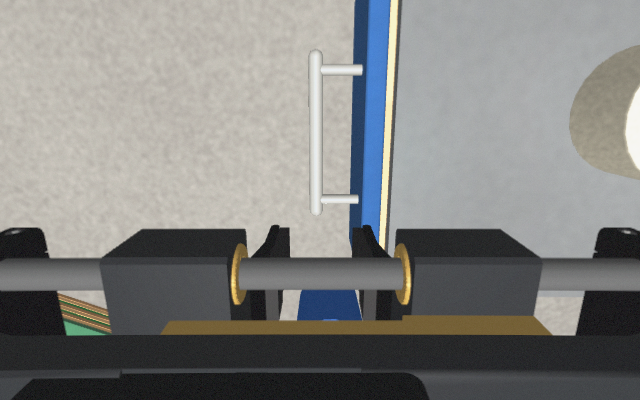

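Run:
```python
from h import *
st()
c=cam('wrist')
A=[onz(c,p,.087) for p in ((316,53),(317,213))]; d=A[1]-A[0]; m=np.mean(A,0)
print(m.round(4),np.linalg.norm(d),np.degrees(np.arctan2(d[1],d[0])))
plan([[*m[:2],.2,120.2],[*m[:2],.07,120.2]])
```

```text
t 3.73 p [0.5805 0.2595 0.199 ] q [ 4.990e-01  8.666e-01 -2.000e-04  1.000e-04] F [ 0.8 -0.8 -0.1] w 0.0317 J [ 0.25  0.57  1.43 -0.    1.15 -0.28]
[0.5569 0.2957 0.087 ] 0.12628626166757304 -59.69398936484369
->  [  0.557   0.296   0.2   120.2  ] : tx 4.38 ty -0.09 tz -0.10 rz -0.003  rows>=1.1
->  [5.570e-01 2.960e-01 7.000e-02 1.202e+02] : tx 0.00 ty 0.00 tz 13.00 rz -0.000  rows>=3.1
```

>>> send_rows(deltas=[{"tx": 4.4, "ty": -0.1, "tz": 0, "rx": 0, "ry": 0, "rz": 0}, {"tx": 4.4, "ty": -0.1, "tz": 4, "rx": 0, "ry": 0, "rz": 0}, {"tx": 4.4, "ty": -0.1, "tz": 8, "rx": 0, "ry": 0, "rz": 0}, {"tx": 4.4, "ty": -0.1, "tz": 11, "rx": 0, "ry": 0, "rz": 0}, {"tx": 4.4, "ty": -0.1, "tz": 12.8, "rx": 0, "ry": 0, "rz": 0}])

```text
time: 4.2
position: [0.5542, 0.2936, 0.0685]
tool_rot: [0.5, 0.866, -0.003, -0.002]
ft_force: [0.1, 0.2, -0.6]
grip_width: 0.0317
```

>>> send_rows(deltas=[{"tx": 0, "ty": 0, "tz": 0, "rx": 0, "ry": 0, "rz": 0}, {"tx": 0, "ty": 0, "tz": 0, "rx": 0, "ry": 0, "rz": 0}, {"tx": 0, "ty": 0, "tz": 0, "rx": 0, "ry": 0, "rz": 0}, {"tx": 0, "ty": 0, "tz": 0, "rx": 0, "ry": 0, "rz": 0}, {"tx": 0, "ty": 0, "tz": 0, "rx": 0, "ry": 0, "rz": 0}], claw=0.6, squeeze=15)

```text
time: 4.62
position: [0.5592, 0.2961, 0.0739]
tool_rot: [0.5, 0.866, 0.002, 0.002]
ft_force: [1.0, -0.6, 1.8]
grip_width: 0.0103
```

>>> send_rows(deltas=[{"tx": 0, "ty": -2.5, "tz": 0, "rx": 0, "ry": 0, "rz": 0}, {"tx": 0, "ty": -6, "tz": 0, "rx": 0, "ry": 0, "rz": 0}, {"tx": 0, "ty": -10, "tz": 0, "rx": 0, "ry": 0, "rz": 0}, {"tx": 0, "ty": -13.5, "tz": 0, "rx": 0, "ry": 0, "rz": 0}, {"tx": 0, "ty": -16, "tz": 0, "rx": 0, "ry": 0, "rz": 0}])

```text
time: 5.03
position: [0.419, 0.2145, 0.0739]
tool_rot: [0.499, 0.867, 0.001, 0.003]
ft_force: [4.4, -4.3, 2.1]
grip_width: 0.0102
```

>>> send_rows(deltas=[{"tx": 0, "ty": -1, "tz": 0, "rx": 0, "ry": 0, "rz": 0}, {"tx": 0, "ty": -1.6, "tz": 0, "rx": 0, "ry": 0, "rz": 0}, {"tx": 0, "ty": -1.6, "tz": 0, "rx": 0, "ry": 0, "rz": 0}, {"tx": 0, "ty": -1.6, "tz": 0, "rx": 0, "ry": 0, "rz": 0}])

```text
time: 5.37
position: [0.4082, 0.2084, 0.0737]
tool_rot: [0.5, 0.866, 0.003, 0.003]
ft_force: [1.9, -2.5, 10.3]
grip_width: 0.0104
```

>>> send_rows(deltas=[{"tx": 0, "ty": 0, "tz": 0, "rx": 0, "ry": 0, "rz": 0}, {"tx": 0, "ty": 0, "tz": 0, "rx": 0, "ry": 0, "rz": 0}], claw=3.4)

```text
time: 5.53
position: [0.4054, 0.2082, 0.0725]
tool_rot: [0.5, 0.866, 0.001, 0.001]
ft_force: [-0.6, 0.3, -0.1]
grip_width: 0.0173
```

>>> send_rows(deltas=[{"tx": 0, "ty": 0, "tz": 0, "rx": 0, "ry": 0, "rz": 0}, {"tx": 0, "ty": 0, "tz": -3, "rx": 0, "ry": 0, "rz": 0}, {"tx": 0, "ty": 0, "tz": -7, "rx": 0, "ry": 0, "rz": 0}, {"tx": 0, "ty": 0, "tz": -11, "rx": 0, "ry": 0, "rz": 0}, {"tx": 0, "ty": 0, "tz": -12, "rx": 0, "ry": 0, "rz": 0}])

```text
time: 5.95
position: [0.4071, 0.2089, 0.1962]
tool_rot: [0.5, 0.866, 0.003, 0.003]
ft_force: [1.1, 0.1, -0.3]
grip_width: 0.0335
```

Run:
```python
from h import *
st()
T=cam('top'); S=cam('side'); c=cam('wrist')
for n,x in (('t',T),('s',S),('w',c)): cv2.imwrite(f'pics/b_{n}.png',x['color'][...,::-1])
for l in ['reader_mid','pad','cab_drawer0_handle']:
    a=[robot.tip_of(l,k) for k in('top','side','wrist')]
    print(l,[(np.round(x[0]['xy'],1).tolist(),round(x[0]['p'],2)) if x else None for x in a])
    g=[(C,x[0]['xy']) for C,x in zip((T,S,c),a) if x]
    if len(g)>1:
        X,e=tri(*zip(*g));print(X.round(4),e)
```

```text
t 5.95 p [0.4071 0.2089 0.1962] q [0.4996 0.8662 0.0028 0.0029] F [ 1.1  0.1 -0.3] w 0.0335 J [ 0.23  0.34  1.87  0.    0.92 -0.3 ]
reader_mid [([204.4, 240.8], 0.88), ([286.1, 269.3], 0.58), ([447.1, 199.5], 0.81)]
[0.5131 0.257  0.0724] [3.5, 1.9, 4.8]
pad [([205.6, 241.2], 0.88), ([286.6, 289.0], 0.72), ([441.2, 173.0], 0.71)]
[0.5125 0.2686 0.0162] [2.9, 5.0, 3.3]
cab_drawer0_handle [([221.7, 287.9], 0.93), ([336.1, 272.5], 0.88), ([323.4, 191.6], 0.65)]
[0.4035 0.2095 0.09  ] [2.6, 3.3, 5.8]
```

View pics/b_t.png

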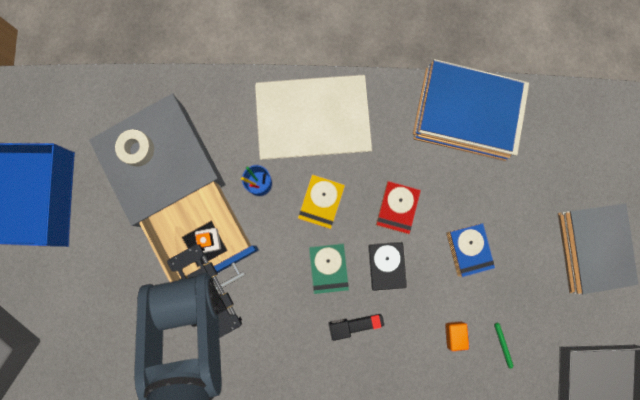

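View pics/b_w.png

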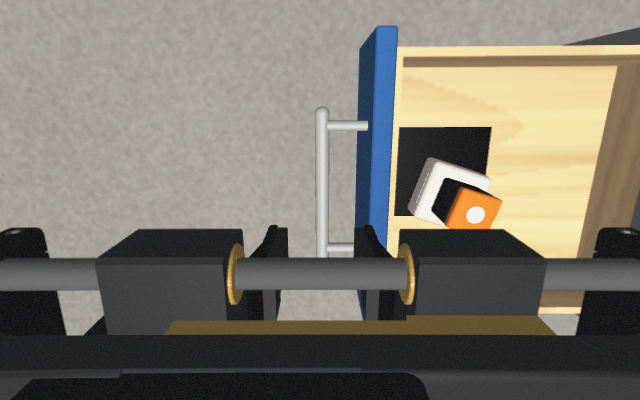

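View pics/b_s.png

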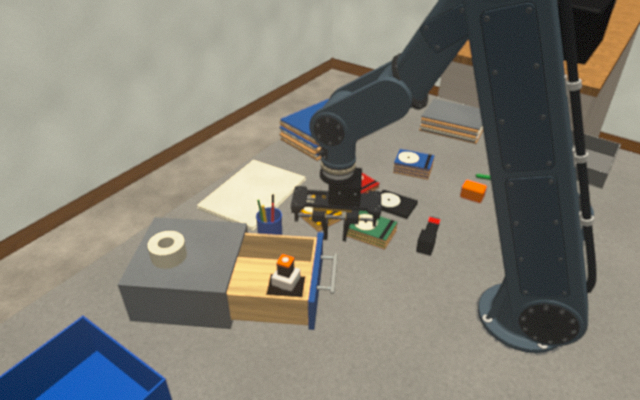

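The drawer is out about 175 mm. The reader stands on the pad, seen at wrist px (460,200) and top px (205,240). I'll move for an unobstructed wrist view.

>>> send_rows(deltas=[{"tx": -3, "ty": 3, "tz": -1, "rx": 0, "ry": 0, "rz": 0}, {"tx": -6, "ty": 6, "tz": -2, "rx": 0, "ry": 0, "rz": 0}, {"tx": -7, "ty": 9, "tz": -3, "rx": 0, "ry": 0, "rz": 0}, {"tx": -7, "ty": 10.4, "tz": -3, "rx": 0, "ry": 0, "rz": 0}, {"tx": -7, "ty": 10.4, "tz": -3, "rx": 0, "ry": 0, "rz": 0}], claw=8.6)

```text
time: 6.97
position: [0.5344, 0.1998, 0.222]
tool_rot: [0.5, 0.866, 0.002, 0.002]
ft_force: [-0.3, 0.7, -0.4]
grip_width: 0.0593
```

Run:
```python
from h import *
robot.camera('wrist')
st(); c=cam('wrist'); cv2.imwrite('pics/w3.png',c['color'][...,::-1])
I=c['color'].astype(int); m=((I[...,0]>180)&(I[...,1]<170)&(I[...,2]<90)).astype(np.uint8)
m[:60]=0
n,l,s,ce=cv2.connectedComponentsWithStats(m); print(s,ce.round(1))
```

```text
t 7.02 p [0.531  0.1993 0.2211] q [ 0.5     0.8661  0.     -0.    ] F [-0.1 -0.1 -0. ] w 0.0639 J [ 0.16  0.45  1.58  0.    1.11 -0.36]
[[     0      0    640    400 255496]
 [   317     94     51     52    359]
 [   355    117      1      2      2]
 [   358    116      1      1      1]
 [   358    120      1      2      2]
 [   474    267      4     10     17]
 [   164    268      3      8     13]
 [   478    277      1      1      1]
 [   163    278      1      1      1]
 [   474    283      1      1      1]
 [   163    287      1      2      2]
 [   167    286      1      1      1]
 [   167    289      1      2      2]
 [   469    288      7     16     41]
 [   164    291      8     13     37]
 [   477    291      1      3      3]
 [   476    295      1      2      2]
 [   282    309      1      1      1]
 [   282    313      2      2      2]
 [   285    314      1      1      1]
 [   279    316     10      5     13]
 [   276    319      1      1      1]
 [   303    319      1      1      1]] [[319.5 199.6]
 [346.4 115.1]
 [355.  117.5]
 [358.  116. ]
 [358.  120.5]
 [474.9 270.9]
 [165.2 271.8]
 [478.  277. ]
 [163.  278. ]
 [474.  283. ]
 [163.  287.5]
 [167.  286. ]
 [167.  289.5]
 [472.6 297.8]
 [167.3 297.2]
 [477.  292. ]
 [476.  295.5]
 [282.  309. ]
 [282.5 313.5]
 [285.  314. ]
 [282.9 319.2]
 [276.  319. ]
 [303.  319. ]]
```

View pics/w3.png

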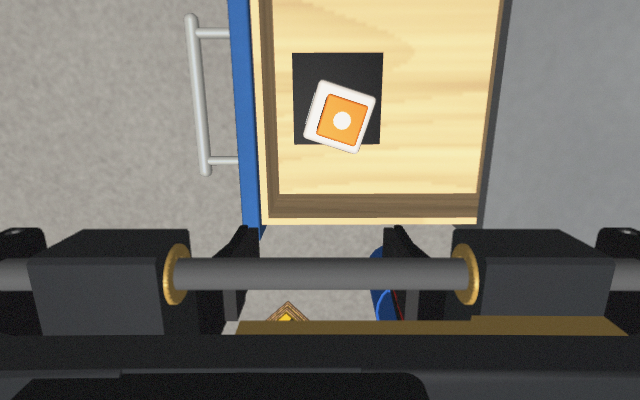

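The reader is clear now, orange top at (342,120). The pad spans (293-383, 53-144).

Run:
```python
from h import *
st(); c=cam('wrist')
I=c['color'].astype(int); m=((I[...,0]-I[...,2]>110)&(I[...,0]>180)).astype(np.uint8); m[:85]=0;m[155:]=0;m[:,:300]=0;m[:,380:]=0
n,l,s,ce=cv2.connectedComponentsWithStats(m); k=1+np.argmax(s[1:,4]); print(s[k])
cn=max(cv2.findContours((l==k).astype(np.uint8),0,cv2.CHAIN_APPROX_NONE)[0],key=len)[:,0]
W=np.array([onz(c,p,.104)[:2] for p in cn.astype(float)])
print('orange',cv2.minAreaRect(W.astype(np.float32)*1000))
# pad corners
P=np.array([onz(c,p,.022)[:2] for p in ((293,53),(382,53),(380,144),(294,144))]); print(P.round(4),P.mean(0))
for i in range(4):
    v=P[(i+1)%4]-P[i]; print(np.linalg.norm(v).round(4),np.degrees(np.arctan2(v[1],v[0])).round(1))
dp=depthpts(c,l==k); print('depth',np.median(dp,0))
for l in ('reader_mid','pad'):
  for n in('wrist',): print(l,[(x['xy'],round(x['p'],2),onz(c,x['xy'],.063 if l!='pad' else .022).round(4)) for x in robot.tip_of(l,n)[:1]])
```

```text
t 7.07 p [0.5289 0.1992 0.2206] q [ 0.4997  0.8662 -0.001  -0.0011] F [-0.6 -1.4  0.1] w 0.0673 J [ 0.16  0.45  1.58 -0.    1.11 -0.36]
[ 319   95   52   52 1520]
orange ((517.9632568359375, 257.4706726074219), (33.479522705078125, 33.41681671142578), 12.29312515258789)
[[0.447  0.2877]
 [0.523  0.3315]
 [0.5696 0.2553]
 [0.491  0.2098]] [0.50764304 0.27107229]
0.0878 30.0
0.0893 -58.6
0.0908 -150.0
0.0894 119.5
depth [0.5174689  0.25806732 0.10461538]
reader_mid []
pad []
```

Run:
```python
from h import *
st(); plan([[.518,.2575,.205,102.3],[.518,.2575,.066,102.3]])
```

```text
t 7.22 p [0.5278 0.1992 0.2208] q [ 0.4996  0.8663 -0.001  -0.0012] F [-0.6 -0.2 -0.5] w 0.0792 J [ 0.16  0.45  1.59 -0.    1.11 -0.36]
->  [  0.518   0.258   0.205 102.3  ] : tx 5.53 ty 2.08 tz 1.58 rz 0.310  rows>=2.5
->  [5.180e-01 2.580e-01 6.600e-02 1.023e+02] : tx 0.00 ty 0.00 tz 13.90 rz -0.000  rows>=3.3
```

>>> send_rows(deltas=[{"tx": 5.5, "ty": 2.1, "tz": 1.6, "rx": 0, "ry": 0, "rz": 0.31}, {"tx": 5.5, "ty": 2.1, "tz": 1.6, "rx": 0, "ry": 0, "rz": 0.31}, {"tx": 5.5, "ty": 2.1, "tz": 1.6, "rx": 0, "ry": 0, "rz": 0.31}, {"tx": 5.5, "ty": 2.1, "tz": 1.6, "rx": 0, "ry": 0, "rz": 0.31}, {"tx": 5.5, "ty": 2.1, "tz": 1.6, "rx": 0, "ry": 0, "rz": 0.31}], claw=6.2)

```text
time: 7.63
position: [0.5194, 0.2574, 0.2054]
tool_rot: [0.626, 0.779, -0.001, -0.0]
ft_force: [-0.2, -0.3, -0.2]
grip_width: 0.0645
```

Run:
```python
from h import *
st(); plan([[.518,.2575,.066,102.3]])
c=cam('wrist'); cv2.imwrite('pics/w4.png',c['color'][...,::-1])
T=cam('top'); cv2.imwrite('pics/t4.png',T['color'][...,::-1])
```

```text
t 7.63 p [0.5194 0.2574 0.2054] q [ 6.264e-01  7.795e-01 -6.000e-04 -2.000e-04] F [-0.2 -0.3 -0.2] w 0.0645 J [ 0.27  0.49  1.57 -0.    1.09  0.05]
->  [5.180e-01 2.580e-01 6.600e-02 1.023e+02] : tx 0.04 ty -0.14 tz 13.94 rz 0.002  rows>=3.3
```

View pics/w4.png

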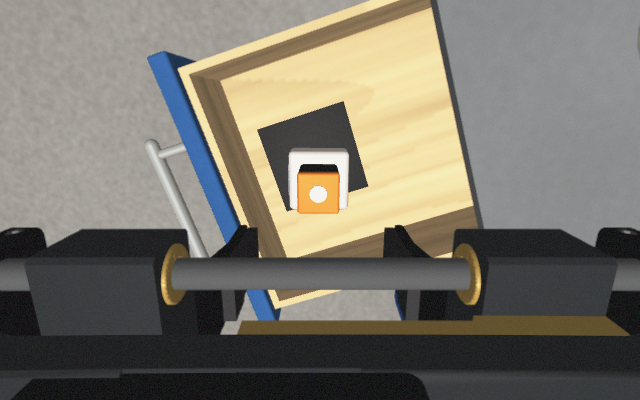

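The orange top (318,193) is square to the tool and centred between the fingers. I'll go down and grip.

>>> send_rows(deltas=[{"tx": 0, "ty": -0.1, "tz": 4, "rx": 0, "ry": 0, "rz": 0}, {"tx": 0, "ty": -0.1, "tz": 8, "rx": 0, "ry": 0, "rz": 0}, {"tx": 0, "ty": -0.1, "tz": 11, "rx": 0, "ry": 0, "rz": 0}, {"tx": 0, "ty": -0.1, "tz": 13, "rx": 0, "ry": 0, "rz": 0}, {"tx": 0, "ty": -0.1, "tz": 13.9, "rx": 0, "ry": 0, "rz": 0}])

```text
time: 8.15
position: [0.5177, 0.2559, 0.0637]
tool_rot: [0.628, 0.779, -0.002, -0.002]
ft_force: [-0.3, 0.1, -0.2]
grip_width: 0.0622
```

>>> send_rows(deltas=[{"tx": 0, "ty": 0, "tz": 0, "rx": 0, "ry": 0, "rz": 0}, {"tx": 0, "ty": 0, "tz": 0, "rx": 0, "ry": 0, "rz": 0}, {"tx": 0, "ty": 0, "tz": 0, "rx": 0, "ry": 0, "rz": 0}, {"tx": 0, "ty": 0, "tz": 0, "rx": 0, "ry": 0, "rz": 0}, {"tx": 0, "ty": 0, "tz": 0, "rx": 0, "ry": 0, "rz": 0}], claw=2.5, squeeze=45)

```text
time: 8.57
position: [0.5199, 0.2575, 0.0681]
tool_rot: [0.628, 0.779, 0.001, 0.0]
ft_force: [-2.2, -0.1, 1.0]
grip_width: 0.0369
```

Run:
```python
from h import *
st(); plan([[.518,.2575,.256,102.3],[.482,-.206,.26,102.3]])
```

```text
t 8.57 p [0.5199 0.2575 0.0681] q [6.276e-01 7.786e-01 7.000e-04 4.000e-04] F [-2.2 -0.1  1. ] w 0.0369 J [0.27 0.68 1.67 0.   0.79 0.05]
->  [  0.518   0.258   0.256 102.3  ] : tx 0.04 ty -0.19 tz -18.79 rz -0.001  rows>=4.5
->  [  0.482  -0.206   0.26  102.3  ] : tx -44.52 ty -13.39 tz -0.40 rz -0.000  rows>=11.1
```

>>> send_rows(deltas=[{"tx": 0, "ty": 0, "tz": 0, "rx": 0, "ry": 0, "rz": 0}, {"tx": 0, "ty": 0, "tz": 0, "rx": 0, "ry": 0, "rz": 0}, {"tx": 0, "ty": 0, "tz": 0, "rx": 0, "ry": 0, "rz": 0}])

```text
time: 8.82
position: [0.5198, 0.2576, 0.0673]
tool_rot: [0.628, 0.779, 0.001, 0.0]
ft_force: [-1.3, 0.6, 3.1]
grip_width: 0.0337
```

>>> send_rows(deltas=[{"tx": 0, "ty": 0, "tz": -2, "rx": 0, "ry": 0, "rz": 0}, {"tx": 0, "ty": 0, "tz": -5, "rx": 0, "ry": 0, "rz": 0}, {"tx": 0, "ty": 0, "tz": -9, "rx": 0, "ry": 0, "rz": 0}, {"tx": 0, "ty": 0, "tz": -13, "rx": 0, "ry": 0, "rz": 0}, {"tx": 0, "ty": 0, "tz": -16, "rx": 0, "ry": 0, "rz": 0}])

```text
time: 9.23
position: [0.52, 0.2573, 0.2288]
tool_rot: [0.627, 0.779, 0.001, 0.001]
ft_force: [1.3, -0.3, -4.4]
grip_width: 0.0338
```

>>> send_rows(deltas=[{"tx": 0, "ty": 0, "tz": 0, "rx": 0, "ry": 0, "rz": 0}, {"tx": 0, "ty": 0, "tz": 0, "rx": 0, "ry": 0, "rz": 0}, {"tx": 0, "ty": 0, "tz": 0, "rx": 0, "ry": 0, "rz": 0}])

```text
time: 9.48
position: [0.518, 0.2567, 0.2247]
tool_rot: [0.628, 0.779, -0.002, -0.001]
ft_force: [0.1, -0.7, -4.2]
grip_width: 0.0335
```

Run:
```python
from h import *
st(); 
c=cam('wrist'); cv2.imwrite('pics/w5.png',c['color'][...,::-1])
T=cam('top');S=cam('side'); cv2.imwrite('pics/s5.png',S['color'][...,::-1])
H={'red':(.02,(401,201),(349,178)),'yellow':(.028,(322,195),(312,206)),'green':(.036,(328,263),(366,224)),'blue':(.044,(470,242),(407,156)),'tile':(.016,(389,260),(386,199))}
for l,(h,a,b) in H.items():
    A=white(T,a)
    if A: print(l,np.round(A[0],1),A[1],onz(T,A[0],h).round(4)[:2])
p=np.array([.482,-.206]);s=np.array(robot.get_obs()['position'])
plan([[*(s[:2]+(p-s[:2])*k/3),s[2],102.3] for k in (1,2,3)]+[[*p,.08,102.3]])
```

```text
t 9.48 p [0.518  0.2567 0.2247] q [ 0.6275  0.7786 -0.0017 -0.0011] F [ 0.1 -0.7 -4.2] w 0.0335 J [ 0.27  0.46  1.55 -0.    1.13  0.05]
red [400.2 199.6] 468 [ 0.6361 -0.2388]
yellow [323.3 193.9] 478 [ 0.6454 -0.0366]
green [327.5 260.5] 526 [ 0.4734 -0.0507]
blue [470.5 242.1] 510 [ 0.5276 -0.4194]
tile [386.8 258. ] 531 [ 0.4825 -0.2057]
->  [5.060e-01 1.020e-01 2.240e-01 1.023e+02] : tx -14.82 ty -4.44 tz -0.00 rz -0.001  rows>=3.7
->  [ 4.940e-01 -5.200e-02  2.240e-01  1.023e+02] : tx -14.82 ty -4.46 tz -0.00 rz -0.000  rows>=3.7
->  [  0.482  -0.206   0.224 102.3  ] : tx -14.82 ty -4.46 tz -0.00 rz -0.000  rows>=3.7
->  [ 4.820e-01 -2.060e-01  8.000e-02  1.023e+02] : tx 0.00 ty 0.00 tz 14.39 rz -0.000  rows>=3.4
```

View pics/w5.png

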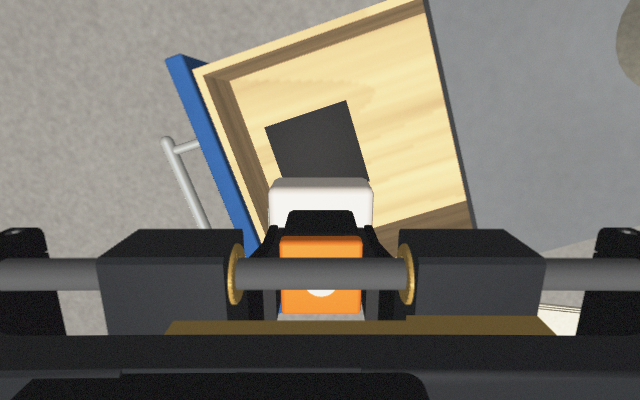

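View pics/s5.png

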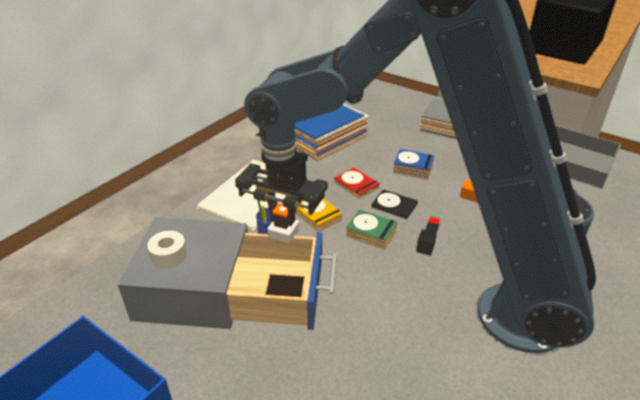

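The reader is lifted and upright in the grip, and F≈4 N agrees with its weight. The side view shows an empty pad at (285,285). On to the tile.

>>> send_rows(deltas=[{"tx": -3.5, "ty": -1.1, "tz": 0, "rx": 0, "ry": 0, "rz": 0}, {"tx": -7.2, "ty": -2.2, "tz": 0, "rx": 0, "ry": 0, "rz": 0}, {"tx": -11, "ty": -3.3, "tz": 0, "rx": 0, "ry": 0, "rz": 0}, {"tx": -14.8, "ty": -4.5, "tz": 0, "rx": 0, "ry": 0, "rz": 0}, {"tx": -18.5, "ty": -5.6, "tz": 0, "rx": 0, "ry": 0, "rz": 0}])

```text
time: 10.05
position: [0.5027, 0.0631, 0.2249]
tool_rot: [0.627, 0.779, -0.001, -0.001]
ft_force: [1.1, 0.2, -2.8]
grip_width: 0.0336
```

>>> send_rows(deltas=[{"tx": -3.7, "ty": -1.1, "tz": 0, "rx": 0, "ry": 0, "rz": 0}, {"tx": -7.4, "ty": -2.2, "tz": 0, "rx": 0, "ry": 0, "rz": 0}, {"tx": -11.1, "ty": -3.3, "tz": 0, "rx": 0, "ry": 0, "rz": 0}, {"tx": -14.8, "ty": -4.5, "tz": 0, "rx": 0, "ry": 0, "rz": 0}, {"tx": -18.5, "ty": -5.6, "tz": 0, "rx": 0, "ry": 0, "rz": 0}])

```text
time: 10.47
position: [0.4873, -0.1295, 0.225]
tool_rot: [0.628, 0.779, -0.0, -0.002]
ft_force: [0.6, -0.8, -3.4]
grip_width: 0.0336
```

>>> send_rows(deltas=[{"tx": -3.7, "ty": -1.1, "tz": 0, "rx": 0, "ry": 0, "rz": 0}, {"tx": -6, "ty": -1.8, "tz": 2, "rx": 0, "ry": 0, "rz": 0}, {"tx": -7.4, "ty": -2.2, "tz": 4, "rx": 0, "ry": 0, "rz": 0}, {"tx": -7.4, "ty": -2.2, "tz": 5, "rx": 0, "ry": 0, "rz": 0}, {"tx": -7.4, "ty": -2.2, "tz": 5, "rx": 0, "ry": 0, "rz": 0}])

```text
time: 10.88
position: [0.4804, -0.2042, 0.1729]
tool_rot: [0.628, 0.778, -0.0, -0.004]
ft_force: [-0.9, 0.9, -3.0]
grip_width: 0.0336
```

Run:
```python
from h import *
st(); plan([[.4825,-.2057,.075,102.3],[.4825,-.2057,.052,102.3]])
c=cam('wrist'); cv2.imwrite('pics/w6.png',c['color'][...,::-1])
```

```text
t 10.88 p [ 0.4804 -0.2042  0.1729] q [ 6.285e-01  7.778e-01 -1.000e-04 -4.500e-03] F [-0.9  0.9 -3. ] w 0.0336 J [-0.62  0.46  1.73  0.    0.95 -0.83]
->  [ 4.820e-01 -2.060e-01  7.500e-02  1.023e+02] : tx -0.19 ty 0.18 tz 9.79 rz -0.003  rows>=2.3
->  [ 4.820e-01 -2.060e-01  5.200e-02  1.023e+02] : tx 0.00 ty 0.00 tz 2.30 rz -0.000  rows>=0.6
```

View pics/w6.png

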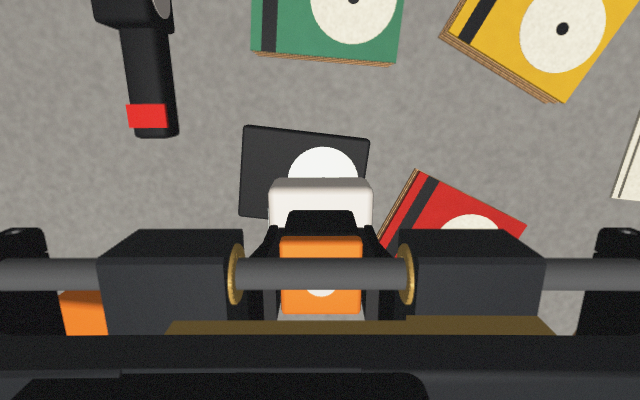

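Wrist view: the tile's white disc (323,170) lies right under the reader. The red pack (455,215) and green pack (330,30) are clear of the fingers.

>>> send_rows(deltas=[{"tx": -0.2, "ty": 0.2, "tz": 4, "rx": 0, "ry": 0, "rz": 0}, {"tx": -0.2, "ty": 0.2, "tz": 7, "rx": 0, "ry": 0, "rz": 0}, {"tx": -0.2, "ty": 0.2, "tz": 9.4, "rx": 0, "ry": 0, "rz": 0}, {"tx": -0.2, "ty": 0.2, "tz": 10.4, "rx": 0, "ry": 0, "rz": 0}, {"tx": -0.2, "ty": 0.2, "tz": 10.4, "rx": 0, "ry": 0, "rz": 0}])

```text
time: 11.35
position: [0.4844, -0.2046, 0.0709]
tool_rot: [0.627, 0.779, -0.0, -0.002]
ft_force: [-1.2, 0.1, -3.1]
grip_width: 0.0333
```

>>> send_rows(deltas=[{"tx": 0, "ty": 0, "tz": 0.4, "rx": 0, "ry": 0, "rz": 0}, {"tx": 0, "ty": 0, "tz": 0.8, "rx": 0, "ry": 0, "rz": 0}, {"tx": 0, "ty": 0, "tz": 1.1, "rx": 0, "ry": 0, "rz": 0}, {"tx": 0, "ty": 0, "tz": 1.4, "rx": 0, "ry": 0, "rz": 0}, {"tx": 0, "ty": 0, "tz": 1.5, "rx": 0, "ry": 0, "rz": 0}])

```text
time: 11.77
position: [0.4864, -0.2071, 0.0587]
tool_rot: [0.628, 0.779, 0.0, 0.002]
ft_force: [1.4, 1.5, 5.0]
grip_width: 0.0337
```

Run:
```python
from h import *
st()
S=cam('side'); cv2.imwrite('pics/s6.png',cv2.resize(S['color'][130:260,300:480,::-1],None,fx=4,fy=4));st()
```

```text
t 11.77 p [ 0.4864 -0.2071  0.0587] q [6.276e-01 7.785e-01 3.000e-04 1.500e-03] F [1.4 1.5 5. ] w 0.0337 J [-0.61  0.66  1.81  0.    0.68 -0.83]
t 11.82 p [ 0.4864 -0.2071  0.0586] q [6.277e-01 7.785e-01 3.000e-04 1.500e-03] F [0.8 0.8 4.4] w 0.0334 J [-0.61  0.66  1.81  0.    0.68 -0.83]
```

View pics/s6.png

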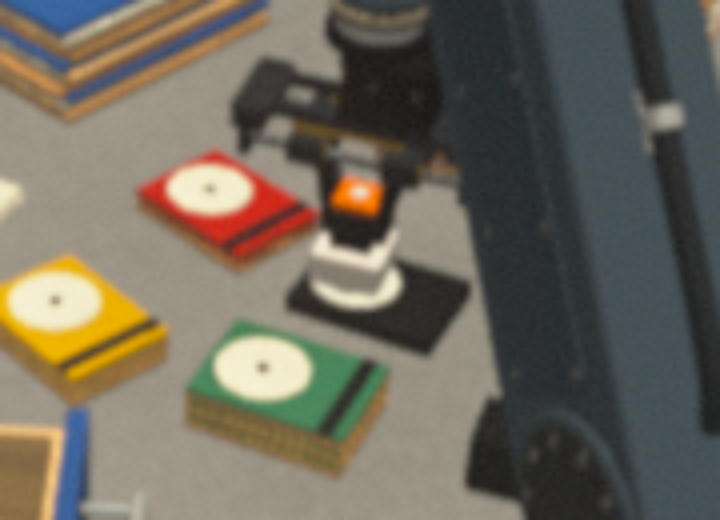

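The side crop shows the reader on the tile's white disc at (357,280), upright. F shows partial compression, so I'll press further.

>>> send_rows(deltas=[{"tx": 0, "ty": 0, "tz": 0.2, "rx": 0, "ry": 0, "rz": 0}, {"tx": 0, "ty": 0, "tz": 0.4, "rx": 0, "ry": 0, "rz": 0}, {"tx": 0, "ty": 0, "tz": 0.6, "rx": 0, "ry": 0, "rz": 0}, {"tx": 0, "ty": 0, "tz": 0.7, "rx": 0, "ry": 0, "rz": 0}, {"tx": 0, "ty": 0, "tz": 0.7, "rx": 0, "ry": 0, "rz": 0}])

```text
time: 12.23
position: [0.4864, -0.2072, 0.0537]
tool_rot: [0.628, 0.779, 0.0, 0.002]
ft_force: [-2.0, 3.2, 23.1]
grip_width: 0.0336
```

>>> send_rows(deltas=[{"tx": 0, "ty": 0, "tz": 0, "rx": 0, "ry": 0, "rz": 0}, {"tx": 0, "ty": 0, "tz": 0, "rx": 0, "ry": 0, "rz": 0}, {"tx": 0, "ty": 0, "tz": 0, "rx": 0, "ry": 0, "rz": 0}, {"tx": 0, "ty": 0, "tz": 0, "rx": 0, "ry": 0, "rz": 0}, {"tx": 0, "ty": 0, "tz": 0, "rx": 0, "ry": 0, "rz": 0}])

```text
time: 12.65
position: [0.4864, -0.2072, 0.0538]
tool_rot: [0.628, 0.779, 0.0, 0.002]
ft_force: [-1.5, 3.2, 22.6]
grip_width: 0.0336
```

>>> send_rows(deltas=[{"tx": 0, "ty": 0, "tz": 0, "rx": 0, "ry": 0, "rz": 0}, {"tx": 0, "ty": 0, "tz": 0, "rx": 0, "ry": 0, "rz": 0}, {"tx": 0, "ty": 0, "tz": 0, "rx": 0, "ry": 0, "rz": 0}, {"tx": 0, "ty": 0, "tz": 0, "rx": 0, "ry": 0, "rz": 0}, {"tx": 0, "ty": 0, "tz": 0, "rx": 0, "ry": 0, "rz": 0}])

```text
time: 13.07
position: [0.4864, -0.2072, 0.0537]
tool_rot: [0.628, 0.779, 0.0, 0.002]
ft_force: [-1.6, 2.3, 22.5]
grip_width: 0.0338
```

>>> send_rows(deltas=[{"tx": 0, "ty": 0, "tz": 0, "rx": 0, "ry": 0, "rz": 0}, {"tx": 0, "ty": 0, "tz": 0, "rx": 0, "ry": 0, "rz": 0}, {"tx": 0, "ty": 0, "tz": 0, "rx": 0, "ry": 0, "rz": 0}, {"tx": 0, "ty": 0, "tz": 0, "rx": 0, "ry": 0, "rz": 0}, {"tx": 0, "ty": 0, "tz": 0, "rx": 0, "ry": 0, "rz": 0}])

```text
time: 13.48
position: [0.4864, -0.2072, 0.0537]
tool_rot: [0.628, 0.779, 0.0, 0.002]
ft_force: [-1.8, 3.0, 23.2]
grip_width: 0.0335
```

>>> send_rows(deltas=[{"tx": 0, "ty": 0, "tz": 0, "rx": 0, "ry": 0, "rz": 0}, {"tx": 0, "ty": 0, "tz": 0, "rx": 0, "ry": 0, "rz": 0}, {"tx": 0, "ty": 0, "tz": 0, "rx": 0, "ry": 0, "rz": 0}, {"tx": 0, "ty": 0, "tz": 0, "rx": 0, "ry": 0, "rz": 0}, {"tx": 0, "ty": 0, "tz": 0, "rx": 0, "ry": 0, "rz": 0}])

```text
time: 13.9
position: [0.4864, -0.2072, 0.0537]
tool_rot: [0.628, 0.779, 0.0, 0.002]
ft_force: [-2.9, 2.9, 22.3]
grip_width: 0.0339
```

>>> send_rows(deltas=[{"tx": 0, "ty": 0, "tz": 0, "rx": 0, "ry": 0, "rz": 0}, {"tx": 0, "ty": 0, "tz": 0, "rx": 0, "ry": 0, "rz": 0}, {"tx": 0, "ty": 0, "tz": 0, "rx": 0, "ry": 0, "rz": 0}, {"tx": 0, "ty": 0, "tz": 0, "rx": 0, "ry": 0, "rz": 0}, {"tx": 0, "ty": 0, "tz": 0, "rx": 0, "ry": 0, "rz": 0}])

```text
time: 14.32
position: [0.4864, -0.2072, 0.0537]
tool_rot: [0.628, 0.779, 0.0, 0.002]
ft_force: [-1.3, 2.5, 23.1]
grip_width: 0.0335
```

>>> send_rows(deltas=[{"tx": 0, "ty": 0, "tz": -3, "rx": 0, "ry": 0, "rz": 0}, {"tx": 0, "ty": 0, "tz": -6, "rx": 0, "ry": 0, "rz": 0}, {"tx": 0, "ty": 0, "tz": -8, "rx": 0, "ry": 0, "rz": 0}, {"tx": 0, "ty": 0, "tz": -8, "rx": 0, "ry": 0, "rz": 0}])

```text
time: 14.65
position: [0.4874, -0.2082, 0.1341]
tool_rot: [0.627, 0.779, 0.0, 0.004]
ft_force: [0.8, -1.8, -3.0]
grip_width: 0.0338
```

```bash
cat > look.py <<'E'
from h import *
import sys
st(); 
T=cam('top');S=cam('side');W=cam('wrist')
H={'red':.02,'yellow':.028,'green':.036,'blue':.044,'tile':.016}
D={'red':(400,200),'yellow':(323,194),'green':(327,260),'blue':(470,242),'tile':(387,258)}
n=sys.argv[1]
for l in H:
    r=robot.tip_of(l+'_spot','top'); A=white(T,D[l]); 
    print(l,'white',(np.round(A[0],1),A[1],onz(T,A[0],H[l]).round(4)[:2]) if A else None,'net',(round(r[0]['p'],2),onz(T,r[0]['xy'],H[l]).round(3)[:2]) if r else None)
cv2.imwrite(f'pics/{n}_w.png',W['color'][...,::-1]); cv2.imwrite(f'pics/{n}_t.png',T['color'][...,::-1]); cv2.imwrite(f'pics/{n}_s.png',S['color'][...,::-1])
E
python3 look.py c; python3 -c "
from h import *
plan([[.6361,-.2388,.135,102.3],[.6361,-.2388,.075,102.3]])"
```

```text
t 14.65 p [ 0.4874 -0.2082  0.1341] q [6.275e-01 7.786e-01 1.000e-04 4.100e-03] F [ 0.8 -1.8 -3. ] w 0.0338 J [-0.61  0.53  1.76 -0.    0.85 -0.83]
red white (array([400.2, 199.6]), np.int32(466), array([ 0.6361, -0.2389])) net (0.59, array([ 0.637, -0.238]))
yellow white (array([323.4, 193.8]), np.int32(476), array([ 0.6455, -0.0366])) net (0.78, array([ 0.636, -0.031]))
green white (array([327.5, 260.5]), np.int32(524), array([ 0.4734, -0.0507])) net (0.71, array([ 0.473, -0.054]))
blue white (array([470.5, 242.1]), np.int32(509), array([ 0.5276, -0.4194])) net (0.91, array([ 0.532, -0.415]))
tile white (array([377.7, 257.7]), np.int32(109), array([ 0.483 , -0.1821])) net (0.55, array([ 0.481, -0.204]))
->  [  0.636  -0.239   0.135 102.3  ] : tx -6.41 ty 14.12 tz -0.59 rz -0.001  rows>=3.7
->  [ 6.360e-01 -2.390e-01  7.500e-02  1.023e+02] : tx 0.00 ty 0.00 tz 6.00 rz -0.000  rows>=1.4
```

View pics/c_w.png

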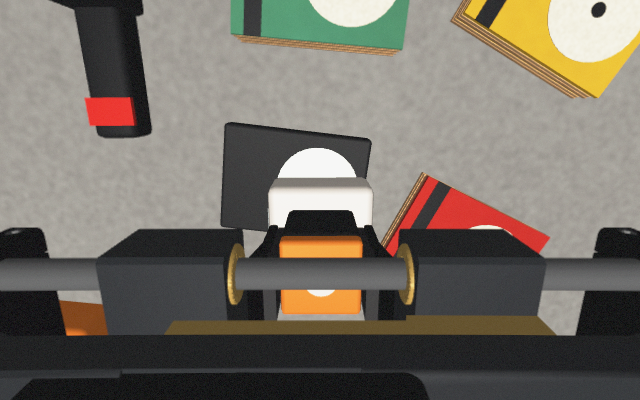

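View pics/c_t.png

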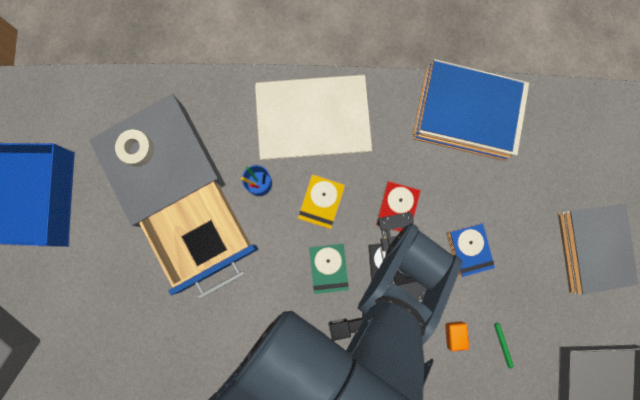

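The tile reading is done (over 2 s at 23 N, TCP steady). All packs are where they were. Now red.

>>> send_rows(deltas=[{"tx": -1.6, "ty": 3.5, "tz": 0, "rx": 0, "ry": 0, "rz": 0}, {"tx": -3.2, "ty": 7, "tz": 0, "rx": 0, "ry": 0, "rz": 0}, {"tx": -4.8, "ty": 10.6, "tz": 0, "rx": 0, "ry": 0, "rz": 0}, {"tx": -6.4, "ty": 14.1, "tz": 0, "rx": 0, "ry": 0, "rz": 0}, {"tx": -6.4, "ty": 14.1, "tz": 0, "rx": 0, "ry": 0, "rz": 0}])

```text
time: 15.47
position: [0.6453, -0.2421, 0.1302]
tool_rot: [0.627, 0.779, 0.002, 0.006]
ft_force: [-0.3, -0.9, -3.1]
grip_width: 0.0338
```

>>> send_rows(deltas=[{"tx": 0, "ty": 0, "tz": 2, "rx": 0, "ry": 0, "rz": 0}, {"tx": 0, "ty": 0, "tz": 4, "rx": 0, "ry": 0, "rz": 0}, {"tx": 0, "ty": 0, "tz": 5, "rx": 0, "ry": 0, "rz": 0}, {"tx": 0, "ty": 0, "tz": 5, "rx": 0, "ry": 0, "rz": 0}, {"tx": 0, "ty": 0, "tz": 5, "rx": 0, "ry": 0, "rz": 0}])

```text
time: 15.88
position: [0.6358, -0.2388, 0.0793]
tool_rot: [0.628, 0.779, -0.0, -0.001]
ft_force: [1.1, -0.1, -3.4]
grip_width: 0.0332
```

Run:
```python
from h import *
st(); plan([[.6361,-.2388,.0575,102.3]])
T=cam('top')
c=cam('wrist'); cv2.imwrite('pics/w7.png',c['color'][...,::-1])
cv2.imwrite('pics/t7.png',T['color'][...,::-1]);st()
```

```text
t 15.88 p [ 0.6358 -0.2388  0.0793] q [ 6.276e-01  7.785e-01 -2.000e-04 -1.400e-03] F [ 1.1 -0.1 -3.4] w 0.0332 J [-0.52  0.77  1.39  0.    0.98 -0.74]
->  [ 6.360e-01 -2.390e-01  5.800e-02  1.023e+02] : tx -0.01 ty 0.03 tz 2.18 rz -0.001  rows>=0.5
t 15.98 p [ 0.6373 -0.2397  0.0814] q [6.276e-01 7.785e-01 1.000e-04 9.000e-04] F [ 1.1 -0.7 -3.9] w 0.0336 J [-0.52  0.77  1.39  0.    0.98 -0.74]
```

View pics/w7.png

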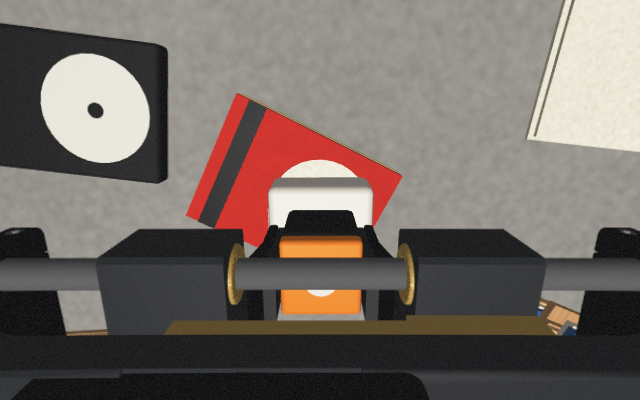

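>>> send_rows(deltas=[{"tx": 0, "ty": 0, "tz": 0.6, "rx": 0, "ry": 0, "rz": 0}, {"tx": 0, "ty": 0, "tz": 1.2, "rx": 0, "ry": 0, "rz": 0}, {"tx": 0, "ty": 0, "tz": 1.6, "rx": 0, "ry": 0, "rz": 0}, {"tx": 0, "ty": 0, "tz": 1.9, "rx": 0, "ry": 0, "rz": 0}, {"tx": 0, "ty": 0, "tz": 2.1, "rx": 0, "ry": 0, "rz": 0}])

```text
time: 16.4
position: [0.6369, -0.2394, 0.0605]
tool_rot: [0.628, 0.779, -0.0, 0.0]
ft_force: [-1.9, 0.5, 5.3]
grip_width: 0.0338
```

Run:
```python
from h import *
st()
c=cam('wrist'); A=white(c,(95,110),80); print(A, onz(c,A[0],.016)); st()
cv2.imwrite('pics/w8.png',c['color'][...,::-1])
```

```text
t 16.4 p [ 0.6369 -0.2394  0.0605] q [ 6.275e-01  7.786e-01 -0.000e+00  5.000e-04] F [-1.9  0.5  5.3] w 0.0338 J [-0.52  0.79  1.4  -0.    0.95 -0.74]
((72.24132730015083, 107.78973749561985), np.int32(10765)) [ 0.48143049 -0.20385433  0.016     ]
t 16.45 p [ 0.6369 -0.2394  0.0603] q [ 6.275e-01  7.786e-01 -0.000e+00  4.000e-04] F [-1.8  1.2  5.3] w 0.0335 J [-0.52  0.79  1.4  -0.    0.95 -0.74]
```

View pics/w8.png

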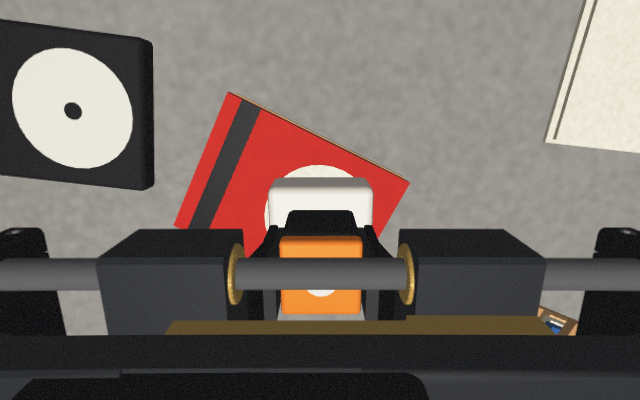

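Wrist view: the red spot is centred under the reader (320,170). The tile measured here (.481,-.204) means the first reading was about 6 mm off centre, inside 12. I'll press and hold on red.

>>> send_rows(deltas=[{"tx": 0, "ty": 0, "tz": 0.2, "rx": 0, "ry": 0, "rz": 0}, {"tx": 0, "ty": 0, "tz": 0.4, "rx": 0, "ry": 0, "rz": 0}, {"tx": 0, "ty": 0, "tz": 0.5, "rx": 0, "ry": 0, "rz": 0}, {"tx": 0, "ty": 0, "tz": 0.5, "rx": 0, "ry": 0, "rz": 0}, {"tx": 0, "ty": 0, "tz": 0.5, "rx": 0, "ry": 0, "rz": 0}])

```text
time: 16.87
position: [0.6369, -0.2394, 0.0578]
tool_rot: [0.627, 0.779, -0.0, 0.001]
ft_force: [-5.4, 1.7, 14.4]
grip_width: 0.0337
```

>>> send_rows(deltas=[{"tx": 0, "ty": 0, "tz": 0, "rx": 0, "ry": 0, "rz": 0}, {"tx": 0, "ty": 0, "tz": 0, "rx": 0, "ry": 0, "rz": 0}, {"tx": 0, "ty": 0, "tz": 0, "rx": 0, "ry": 0, "rz": 0}, {"tx": 0, "ty": 0, "tz": 0, "rx": 0, "ry": 0, "rz": 0}, {"tx": 0, "ty": 0, "tz": 0, "rx": 0, "ry": 0, "rz": 0}])

```text
time: 17.28
position: [0.6369, -0.2394, 0.0578]
tool_rot: [0.627, 0.779, -0.0, 0.001]
ft_force: [-4.6, 1.8, 13.6]
grip_width: 0.0337
```

>>> send_rows(deltas=[{"tx": 0, "ty": 0, "tz": 0, "rx": 0, "ry": 0, "rz": 0}, {"tx": 0, "ty": 0, "tz": 0, "rx": 0, "ry": 0, "rz": 0}, {"tx": 0, "ty": 0, "tz": 0, "rx": 0, "ry": 0, "rz": 0}, {"tx": 0, "ty": 0, "tz": 0, "rx": 0, "ry": 0, "rz": 0}, {"tx": 0, "ty": 0, "tz": 0, "rx": 0, "ry": 0, "rz": 0}])

```text
time: 17.7
position: [0.6369, -0.2395, 0.0579]
tool_rot: [0.627, 0.779, -0.0, 0.001]
ft_force: [-4.8, 1.7, 14.0]
grip_width: 0.0338
```

>>> send_rows(deltas=[{"tx": 0, "ty": 0, "tz": 0, "rx": 0, "ry": 0, "rz": 0}, {"tx": 0, "ty": 0, "tz": 0, "rx": 0, "ry": 0, "rz": 0}, {"tx": 0, "ty": 0, "tz": 0, "rx": 0, "ry": 0, "rz": 0}, {"tx": 0, "ty": 0, "tz": 0, "rx": 0, "ry": 0, "rz": 0}, {"tx": 0, "ty": 0, "tz": 0, "rx": 0, "ry": 0, "rz": 0}])

```text
time: 18.12
position: [0.6369, -0.2394, 0.0578]
tool_rot: [0.627, 0.779, -0.0, 0.001]
ft_force: [-4.1, 2.6, 13.5]
grip_width: 0.0339
```

>>> send_rows(deltas=[{"tx": 0, "ty": 0, "tz": 0, "rx": 0, "ry": 0, "rz": 0}, {"tx": 0, "ty": 0, "tz": 0, "rx": 0, "ry": 0, "rz": 0}, {"tx": 0, "ty": 0, "tz": 0, "rx": 0, "ry": 0, "rz": 0}, {"tx": 0, "ty": 0, "tz": 0, "rx": 0, "ry": 0, "rz": 0}, {"tx": 0, "ty": 0, "tz": 0, "rx": 0, "ry": 0, "rz": 0}])

```text
time: 18.53
position: [0.6369, -0.2394, 0.0578]
tool_rot: [0.627, 0.779, -0.0, 0.001]
ft_force: [-4.3, 1.9, 13.9]
grip_width: 0.0335
```

>>> send_rows(deltas=[{"tx": 0, "ty": 0, "tz": 0, "rx": 0, "ry": 0, "rz": 0}, {"tx": 0, "ty": 0, "tz": 0, "rx": 0, "ry": 0, "rz": 0}, {"tx": 0, "ty": 0, "tz": 0, "rx": 0, "ry": 0, "rz": 0}, {"tx": 0, "ty": 0, "tz": 0, "rx": 0, "ry": 0, "rz": 0}, {"tx": 0, "ty": 0, "tz": 0, "rx": 0, "ry": 0, "rz": 0}])

```text
time: 18.95
position: [0.6369, -0.2394, 0.0579]
tool_rot: [0.627, 0.779, -0.0, 0.001]
ft_force: [-5.1, 2.4, 14.3]
grip_width: 0.0336
```

Red is done: z .0578, F≈14 N plus weight, steady over 2 s. Lift and look before yellow.

>>> send_rows(deltas=[{"tx": 0, "ty": 0, "tz": -3, "rx": 0, "ry": 0, "rz": 0}, {"tx": 0, "ty": 0, "tz": -6, "rx": 0, "ry": 0, "rz": 0}, {"tx": 0, "ty": 0, "tz": -8.5, "rx": 0, "ry": 0, "rz": 0}, {"tx": 0, "ty": 0, "tz": -8.5, "rx": 0, "ry": 0, "rz": 0}, {"tx": 0, "ty": 0, "tz": -8.5, "rx": 0, "ry": 0, "rz": 0}])

```text
time: 19.37
position: [0.6375, -0.2396, 0.1406]
tool_rot: [0.628, 0.779, 0.0, 0.002]
ft_force: [-0.4, 0.2, -3.1]
grip_width: 0.0334
```

```bash
python3 look.py d; python3 -c "
from h import *
W=cam('wrist')
plan([[.6458,-.0366,.145,102.3],[.6458,-.0366,.09,102.3]])"
```

```text
t 19.37 p [ 0.6375 -0.2396  0.1406] q [6.275e-01 7.786e-01 3.000e-04 1.700e-03] F [-0.4  0.2 -3.1] w 0.0334 J [-0.52  0.69  1.36  0.    1.09 -0.74]
red white (array([390.6, 195.9]), np.int32(49), array([ 0.6453, -0.2136])) net (0.68, array([ 0.636, -0.245]))
yellow white (array([323.3, 193.9]), np.int32(489), array([ 0.6454, -0.0364])) net (0.86, array([ 0.643, -0.039]))
green white (array([328.7, 258.7]), np.int32(426), array([ 0.4781, -0.0536])) net (0.81, array([ 0.48 , -0.054]))
blue white (array([470.5, 242.1]), np.int32(517), array([ 0.5276, -0.4195])) net (0.97, array([ 0.534, -0.418]))
tile white None net (0.55, array([ 0.48 , -0.206]))
->  [ 6.460e-01 -3.700e-02  1.450e-01  1.023e+02] : tx 19.57 ty 5.23 tz -0.65 rz -0.001  rows>=4.9
->  [ 6.460e-01 -3.700e-02  9.000e-02  1.023e+02] : tx 0.00 ty 0.00 tz 5.50 rz -0.000  rows>=1.3
```

View pics/d_t.png

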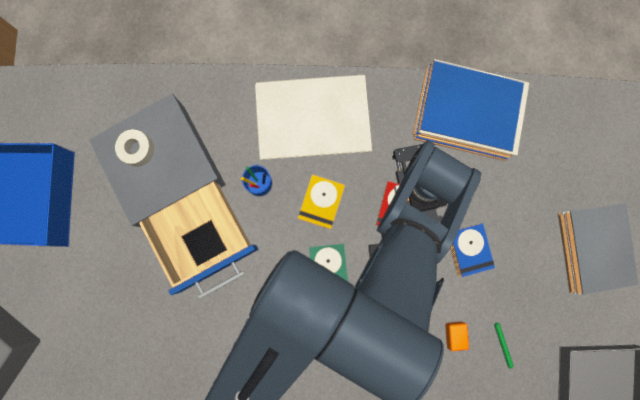

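View pics/d_w.png

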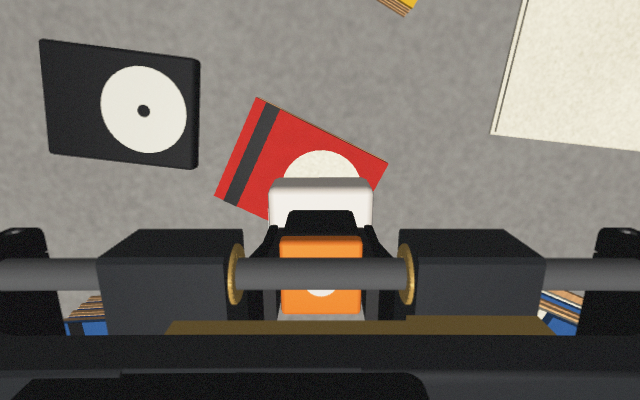

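Everything is still in place, with yellow at top px (323,194).

>>> send_rows(deltas=[{"tx": 3.5, "ty": 0.9, "tz": -0.6, "rx": 0, "ry": 0, "rz": 0}, {"tx": 7.5, "ty": 2, "tz": -0.6, "rx": 0, "ry": 0, "rz": 0}, {"tx": 11.5, "ty": 3.1, "tz": -0.6, "rx": 0, "ry": 0, "rz": 0}, {"tx": 15.5, "ty": 4.1, "tz": -0.6, "rx": 0, "ry": 0, "rz": 0}, {"tx": 19.5, "ty": 5.2, "tz": -0.6, "rx": 0, "ry": 0, "rz": 0}])

```text
time: 20.23
position: [0.6457, -0.036, 0.1454]
tool_rot: [0.628, 0.778, -0.0, -0.0]
ft_force: [-0.2, 0.2, -4.4]
grip_width: 0.0337
```

>>> send_rows(deltas=[{"tx": 0, "ty": 0, "tz": 0, "rx": 0, "ry": 0, "rz": 0}, {"tx": 0, "ty": 0, "tz": 2, "rx": 0, "ry": 0, "rz": 0}, {"tx": 0, "ty": 0, "tz": 4, "rx": 0, "ry": 0, "rz": 0}, {"tx": 0, "ty": 0, "tz": 5, "rx": 0, "ry": 0, "rz": 0}, {"tx": 0, "ty": 0, "tz": 5, "rx": 0, "ry": 0, "rz": 0}])

```text
time: 20.65
position: [0.6438, -0.0372, 0.0926]
tool_rot: [0.628, 0.779, -0.001, -0.003]
ft_force: [-0.4, -0.0, -4.0]
grip_width: 0.0335
```

>>> send_rows(deltas=[{"tx": 0, "ty": 0, "tz": 0, "rx": 0, "ry": 0, "rz": 0}, {"tx": 0, "ty": 0, "tz": 0, "rx": 0, "ry": 0, "rz": 0}])

```text
time: 20.82
position: [0.6469, -0.0382, 0.0963]
tool_rot: [0.628, 0.778, 0.0, 0.001]
ft_force: [-0.3, -0.4, -3.5]
grip_width: 0.0338
```

Run:
```python
from h import *
st(); plan([[.6458,-.0366,.0658,102.3]])
c=cam('wrist'); cv2.imwrite('pics/w9.png',c['color'][...,::-1]); S=cam('side');st()
cv2.imwrite('pics/s9.png',cv2.resize(S['color'][150:270,240:420,::-1],None,fx=4,fy=4))
```

```text
t 20.82 p [ 0.6469 -0.0382  0.0963] q [6.278e-01 7.784e-01 4.000e-04 8.000e-04] F [-0.3 -0.4 -3.5] w 0.0338 J [-0.23  0.71  1.47  0.    0.96 -0.44]
->  [ 6.460e-01 -3.700e-02  6.600e-02  1.023e+02] : tx 0.18 ty -0.07 tz 3.05 rz -0.001  rows>=0.7
t 20.92 p [ 0.6471 -0.0382  0.0968] q [6.278e-01 7.784e-01 6.000e-04 1.200e-03] F [ 0.1  1.  -2.8] w 0.0336 J [-0.23  0.71  1.47  0.    0.96 -0.44]
```

View pics/w9.png

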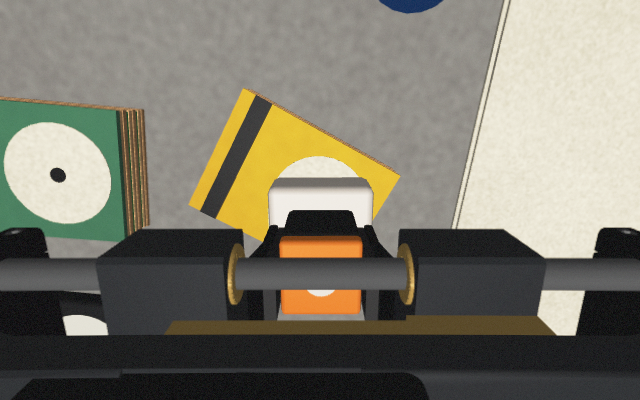

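View pics/s9.png

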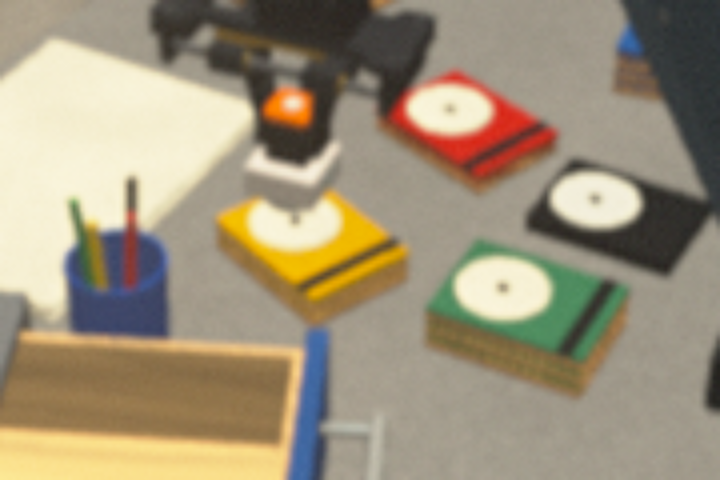

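The wrist and side views show the reader above the yellow spot, centred (320,165), 20 mm clear of the pack. Press and hold.

>>> send_rows(deltas=[{"tx": 0.1, "ty": 0, "tz": 1, "rx": 0, "ry": 0, "rz": 0}, {"tx": 0.1, "ty": 0, "tz": 1.8, "rx": 0, "ry": 0, "rz": 0}, {"tx": 0.1, "ty": 0, "tz": 2.3, "rx": 0, "ry": 0, "rz": 0}, {"tx": 0.1, "ty": 0, "tz": 2.7, "rx": 0, "ry": 0, "rz": 0}, {"tx": 0.1, "ty": 0, "tz": 3, "rx": 0, "ry": 0, "rz": 0}])

```text
time: 21.33
position: [0.6455, -0.0366, 0.0659]
tool_rot: [0.628, 0.779, -0.0, -0.0]
ft_force: [-3.6, 0.4, 7.0]
grip_width: 0.0337
```

>>> send_rows(deltas=[{"tx": 0, "ty": 0, "tz": 0.2, "rx": 0, "ry": 0, "rz": 0}, {"tx": 0, "ty": 0, "tz": 0.4, "rx": 0, "ry": 0, "rz": 0}, {"tx": 0, "ty": 0, "tz": 0.5, "rx": 0, "ry": 0, "rz": 0}, {"tx": 0, "ty": 0, "tz": 0.5, "rx": 0, "ry": 0, "rz": 0}, {"tx": 0, "ty": 0, "tz": 0.5, "rx": 0, "ry": 0, "rz": 0}])

```text
time: 21.75
position: [0.6456, -0.0366, 0.0657]
tool_rot: [0.627, 0.779, -0.0, 0.0]
ft_force: [-8.6, 0.4, 25.9]
grip_width: 0.0333
```

>>> send_rows(deltas=[{"tx": 0, "ty": 0, "tz": 0, "rx": 0, "ry": 0, "rz": 0}, {"tx": 0, "ty": 0, "tz": 0, "rx": 0, "ry": 0, "rz": 0}, {"tx": 0, "ty": 0, "tz": 0, "rx": 0, "ry": 0, "rz": 0}, {"tx": 0, "ty": 0, "tz": 0, "rx": 0, "ry": 0, "rz": 0}, {"tx": 0, "ty": 0, "tz": 0, "rx": 0, "ry": 0, "rz": 0}])

```text
time: 22.17
position: [0.6456, -0.0366, 0.0657]
tool_rot: [0.627, 0.779, -0.0, 0.0]
ft_force: [-9.1, 1.9, 24.6]
grip_width: 0.0336
```

>>> send_rows(deltas=[{"tx": 0, "ty": 0, "tz": 0, "rx": 0, "ry": 0, "rz": 0}, {"tx": 0, "ty": 0, "tz": 0, "rx": 0, "ry": 0, "rz": 0}, {"tx": 0, "ty": 0, "tz": 0, "rx": 0, "ry": 0, "rz": 0}, {"tx": 0, "ty": 0, "tz": 0, "rx": 0, "ry": 0, "rz": 0}, {"tx": 0, "ty": 0, "tz": 0, "rx": 0, "ry": 0, "rz": 0}])

```text
time: 22.58
position: [0.6456, -0.0366, 0.0658]
tool_rot: [0.627, 0.779, -0.0, 0.0]
ft_force: [-8.8, 0.9, 26.3]
grip_width: 0.0335
```

>>> send_rows(deltas=[{"tx": 0, "ty": 0, "tz": 0, "rx": 0, "ry": 0, "rz": 0}, {"tx": 0, "ty": 0, "tz": 0, "rx": 0, "ry": 0, "rz": 0}, {"tx": 0, "ty": 0, "tz": 0, "rx": 0, "ry": 0, "rz": 0}, {"tx": 0, "ty": 0, "tz": 0, "rx": 0, "ry": 0, "rz": 0}, {"tx": 0, "ty": 0, "tz": 0, "rx": 0, "ry": 0, "rz": 0}])

```text
time: 23.0
position: [0.6456, -0.0366, 0.0658]
tool_rot: [0.627, 0.779, -0.0, 0.0]
ft_force: [-8.5, 2.0, 25.7]
grip_width: 0.0336
```

>>> send_rows(deltas=[{"tx": 0, "ty": 0, "tz": 0, "rx": 0, "ry": 0, "rz": 0}, {"tx": 0, "ty": 0, "tz": 0, "rx": 0, "ry": 0, "rz": 0}, {"tx": 0, "ty": 0, "tz": 0, "rx": 0, "ry": 0, "rz": 0}, {"tx": 0, "ty": 0, "tz": 0, "rx": 0, "ry": 0, "rz": 0}, {"tx": 0, "ty": 0, "tz": 0, "rx": 0, "ry": 0, "rz": 0}])

```text
time: 23.42
position: [0.6456, -0.0366, 0.0658]
tool_rot: [0.627, 0.779, -0.0, 0.0]
ft_force: [-8.7, 0.9, 26.4]
grip_width: 0.034
```

>>> send_rows(deltas=[{"tx": 0, "ty": 0, "tz": 0, "rx": 0, "ry": 0, "rz": 0}, {"tx": 0, "ty": 0, "tz": 0, "rx": 0, "ry": 0, "rz": 0}, {"tx": 0, "ty": 0, "tz": 0, "rx": 0, "ry": 0, "rz": 0}, {"tx": 0, "ty": 0, "tz": 0, "rx": 0, "ry": 0, "rz": 0}, {"tx": 0, "ty": 0, "tz": 0, "rx": 0, "ry": 0, "rz": 0}])

```text
time: 23.83
position: [0.6456, -0.0366, 0.0657]
tool_rot: [0.627, 0.779, -0.0, 0.0]
ft_force: [-8.8, 2.2, 26.1]
grip_width: 0.0336
```

Yellow is done, fully in at z .0657 for over 2 s. Lift and check before green.

>>> send_rows(deltas=[{"tx": 0, "ty": 0, "tz": -3, "rx": 0, "ry": 0, "rz": 0}, {"tx": 0, "ty": 0, "tz": -6, "rx": 0, "ry": 0, "rz": 0}, {"tx": 0, "ty": 0, "tz": -8.5, "rx": 0, "ry": 0, "rz": 0}, {"tx": 0, "ty": 0, "tz": -8.5, "rx": 0, "ry": 0, "rz": 0}, {"tx": 0, "ty": 0, "tz": -8.5, "rx": 0, "ry": 0, "rz": 0}])

```text
time: 24.25
position: [0.6468, -0.0368, 0.1466]
tool_rot: [0.628, 0.779, 0.001, 0.002]
ft_force: [-0.8, -0.2, -3.7]
grip_width: 0.0334
```

```bash
python3 look.py e; python3 -c "
from h import *
W=cam('wrist')
plan([[.4734,-.0515,.15,102.3],[.4734,-.0515,.1,102.3]])"
```

```text
t 24.25 p [ 0.6468 -0.0368  0.1466] q [6.275e-01 7.786e-01 7.000e-04 1.500e-03] F [-0.8 -0.2 -3.7] w 0.0334 J [-0.23  0.64  1.44 -0.    1.05 -0.44]
red white (array([400.2, 199.6]), np.int32(475), array([ 0.636 , -0.2388])) net (0.82, array([ 0.628, -0.237]))
yellow white None net (0.53, array([ 0.647, -0.031]))
green white (array([337.9, 262.9]), np.int32(52), array([ 0.4679, -0.0775])) net None
blue white (array([481., 247.]), np.int32(516), array([ 0.5154, -0.4474])) net (0.92, array([ 0.517, -0.44 ]))
tile white (array([386.7, 258.1]), np.int32(538), array([ 0.4824, -0.2057])) net (0.92, array([ 0.476, -0.208]))
->  [ 4.730e-01 -5.200e-02  1.500e-01  1.023e+02] : tx 2.19 ty -17.13 tz -0.55 rz -0.001  rows>=4.1
->  [ 4.730e-01 -5.200e-02  1.000e-01  1.023e+02] : tx 0.00 ty 0.00 tz 5.00 rz -0.000  rows>=1.2
```

View pics/e_t.png

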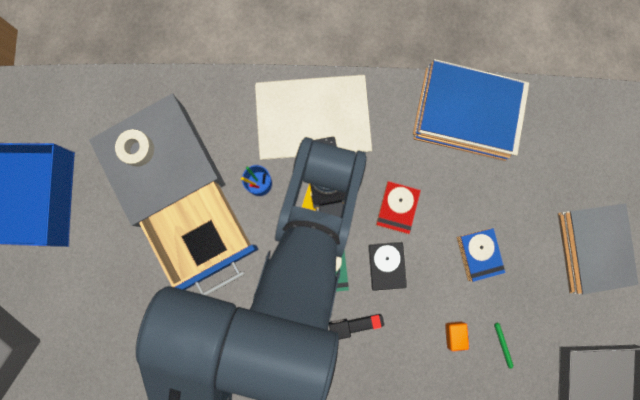

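View pics/e_w.png

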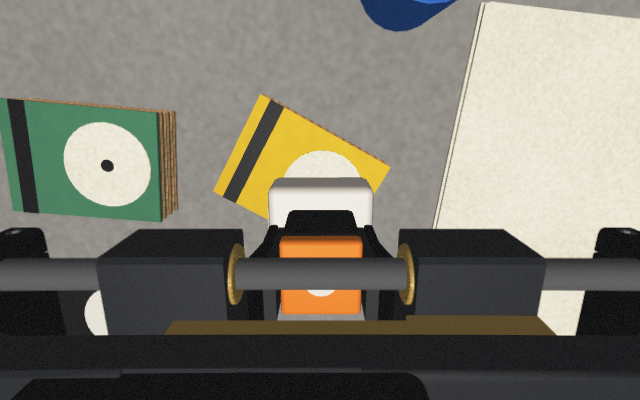

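The blue pack has been knocked: its spot is now at top px (481,247), about (.515,-.447). I'll measure green from the wrist view, spot at (108,164).

Run:
```python
from h import *
st(); c=cam('wrist'); A=white(c,(108,164),60); print(A,onz(c,A[0],.036)); st()
plan([[.4734,-.0515,.15,102.3],[.4734,-.0515,.1,102.3]])
```

```text
t 24.7 p [ 0.6455 -0.0365  0.1445] q [ 6.276e-01  7.786e-01 -3.000e-04 -7.000e-04] F [ 0.3 -0.1 -3.6] w 0.0336 J [-0.23  0.65  1.44  0.    1.05 -0.44]
((105.20914621355149, 162.89307441038088), np.int32(5482)) [ 0.47244314 -0.04959394  0.036     ]
t 24.75 p [ 0.6456 -0.0366  0.1448] q [ 6.276e-01  7.786e-01 -2.000e-04 -5.000e-04] F [-0.1  0.1 -3.1] w 0.0338 J [-0.23  0.65  1.44  0.    1.05 -0.44]
->  [ 4.730e-01 -5.200e-02  1.500e-01  1.023e+02] : tx 2.20 ty -17.14 tz -0.52 rz -0.001  rows>=4.1
->  [ 4.730e-01 -5.200e-02  1.000e-01  1.023e+02] : tx 0.00 ty 0.00 tz 5.00 rz -0.000  rows>=1.2
```

>>> send_rows(deltas=[{"tx": 0.4, "ty": -3.2, "tz": -0.5, "rx": 0, "ry": 0, "rz": 0}, {"tx": 0.9, "ty": -7, "tz": -0.5, "rx": 0, "ry": 0, "rz": 0}, {"tx": 1.5, "ty": -11, "tz": -0.5, "rx": 0, "ry": 0, "rz": 0}, {"tx": 2, "ty": -15, "tz": -0.5, "rx": 0, "ry": 0, "rz": 0}, {"tx": 2.3, "ty": -17.1, "tz": -0.5, "rx": 0, "ry": 0, "rz": 0}])

```text
time: 25.17
position: [0.4676, -0.0492, 0.1502]
tool_rot: [0.627, 0.779, -0.001, -0.003]
ft_force: [-1.7, -0.1, -5.0]
grip_width: 0.0339
```

>>> send_rows(deltas=[{"tx": 0, "ty": 0, "tz": 0, "rx": 0, "ry": 0, "rz": 0}, {"tx": 0, "ty": 0, "tz": 2, "rx": 0, "ry": 0, "rz": 0}, {"tx": 0, "ty": 0, "tz": 4, "rx": 0, "ry": 0, "rz": 0}, {"tx": 0, "ty": 0, "tz": 4.8, "rx": 0, "ry": 0, "rz": 0}, {"tx": 0, "ty": 0, "tz": 4.8, "rx": 0, "ry": 0, "rz": 0}])

```text
time: 25.58
position: [0.4733, -0.0502, 0.1012]
tool_rot: [0.628, 0.779, -0.001, -0.001]
ft_force: [-0.3, -0.6, -3.1]
grip_width: 0.0336
```

>>> send_rows(deltas=[{"tx": 0, "ty": 0, "tz": 0, "rx": 0, "ry": 0, "rz": 0}, {"tx": 0, "ty": 0, "tz": 0, "rx": 0, "ry": 0, "rz": 0}, {"tx": 0, "ty": 0, "tz": 0, "rx": 0, "ry": 0, "rz": 0}])

```text
time: 25.83
position: [0.4748, -0.0507, 0.1034]
tool_rot: [0.627, 0.779, 0.0, 0.001]
ft_force: [-0.4, 0.3, -3.0]
grip_width: 0.0337
```

Run:
```python
from h import *
st(); plan([[.473,-.0505,.0737,102.3]])
c=cam('wrist'); cv2.imwrite('pics/w10.png',c['color'][...,::-1]);st()
```

```text
t 25.83 p [ 0.4748 -0.0507  0.1034] q [6.275e-01 7.786e-01 4.000e-04 1.000e-03] F [-0.4  0.3 -3. ] w 0.0337 J [-0.34  0.53  1.91  0.    0.7  -0.56]
->  [ 4.730e-01 -5.000e-02  7.400e-02  1.023e+02] : tx 0.06 ty -0.17 tz 2.97 rz -0.000  rows>=0.7
t 25.88 p [ 0.4747 -0.0506  0.1034] q [6.275e-01 7.786e-01 3.000e-04 1.000e-03] F [ 0.6  0.1 -3.6] w 0.0335 J [-0.34  0.53  1.91  0.    0.7  -0.56]
```

View pics/w10.png

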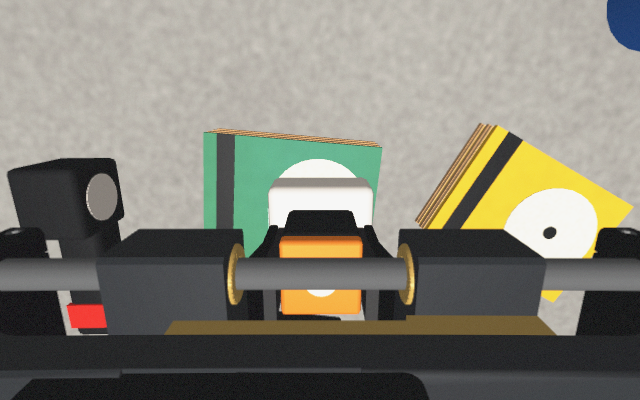

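The reader is centred over the green spot (319,170). Press and hold.

>>> send_rows(deltas=[{"tx": 0, "ty": -0.1, "tz": 1, "rx": 0, "ry": 0, "rz": 0}, {"tx": 0, "ty": -0.1, "tz": 1.8, "rx": 0, "ry": 0, "rz": 0}, {"tx": 0, "ty": -0.1, "tz": 2.2, "rx": 0, "ry": 0, "rz": 0}, {"tx": 0, "ty": -0.1, "tz": 2.6, "rx": 0, "ry": 0, "rz": 0}, {"tx": 0, "ty": -0.1, "tz": 2.9, "rx": 0, "ry": 0, "rz": 0}])

```text
time: 26.3
position: [0.4729, -0.0507, 0.0739]
tool_rot: [0.628, 0.779, 0.0, 0.0]
ft_force: [-1.8, -0.6, 6.8]
grip_width: 0.0335
```

>>> send_rows(deltas=[{"tx": 0, "ty": 0, "tz": 0.2, "rx": 0, "ry": 0, "rz": 0}, {"tx": 0, "ty": 0, "tz": 0.4, "rx": 0, "ry": 0, "rz": 0}, {"tx": 0, "ty": 0, "tz": 0.4, "rx": 0, "ry": 0, "rz": 0}, {"tx": 0, "ty": 0, "tz": 0.4, "rx": 0, "ry": 0, "rz": 0}, {"tx": 0, "ty": 0, "tz": 0.4, "rx": 0, "ry": 0, "rz": 0}])

```text
time: 26.72
position: [0.473, -0.0507, 0.0736]
tool_rot: [0.627, 0.779, 0.0, 0.001]
ft_force: [-7.7, 1.8, 37.3]
grip_width: 0.0336
```

>>> send_rows(deltas=[{"tx": 0, "ty": 0, "tz": 0, "rx": 0, "ry": 0, "rz": 0}, {"tx": 0, "ty": 0, "tz": 0, "rx": 0, "ry": 0, "rz": 0}, {"tx": 0, "ty": 0, "tz": 0, "rx": 0, "ry": 0, "rz": 0}, {"tx": 0, "ty": 0, "tz": 0, "rx": 0, "ry": 0, "rz": 0}, {"tx": 0, "ty": 0, "tz": 0, "rx": 0, "ry": 0, "rz": 0}])

```text
time: 27.13
position: [0.4729, -0.0507, 0.0736]
tool_rot: [0.627, 0.779, 0.0, 0.001]
ft_force: [-6.7, 1.6, 37.4]
grip_width: 0.0339
```

>>> send_rows(deltas=[{"tx": 0, "ty": 0, "tz": 0, "rx": 0, "ry": 0, "rz": 0}, {"tx": 0, "ty": 0, "tz": 0, "rx": 0, "ry": 0, "rz": 0}, {"tx": 0, "ty": 0, "tz": 0, "rx": 0, "ry": 0, "rz": 0}, {"tx": 0, "ty": 0, "tz": 0, "rx": 0, "ry": 0, "rz": 0}, {"tx": 0, "ty": 0, "tz": 0, "rx": 0, "ry": 0, "rz": 0}])

```text
time: 27.55
position: [0.473, -0.0507, 0.0736]
tool_rot: [0.627, 0.779, 0.0, 0.001]
ft_force: [-6.6, 1.8, 38.0]
grip_width: 0.0338
```

>>> send_rows(deltas=[{"tx": 0, "ty": 0, "tz": 0, "rx": 0, "ry": 0, "rz": 0}, {"tx": 0, "ty": 0, "tz": 0, "rx": 0, "ry": 0, "rz": 0}, {"tx": 0, "ty": 0, "tz": 0, "rx": 0, "ry": 0, "rz": 0}, {"tx": 0, "ty": 0, "tz": 0, "rx": 0, "ry": 0, "rz": 0}, {"tx": 0, "ty": 0, "tz": 0, "rx": 0, "ry": 0, "rz": 0}])

```text
time: 27.97
position: [0.473, -0.0507, 0.0736]
tool_rot: [0.627, 0.779, 0.0, 0.001]
ft_force: [-6.9, 1.6, 38.2]
grip_width: 0.0336
```

>>> send_rows(deltas=[{"tx": 0, "ty": 0, "tz": 0, "rx": 0, "ry": 0, "rz": 0}, {"tx": 0, "ty": 0, "tz": 0, "rx": 0, "ry": 0, "rz": 0}, {"tx": 0, "ty": 0, "tz": 0, "rx": 0, "ry": 0, "rz": 0}, {"tx": 0, "ty": 0, "tz": 0, "rx": 0, "ry": 0, "rz": 0}, {"tx": 0, "ty": 0, "tz": 0, "rx": 0, "ry": 0, "rz": 0}])

```text
time: 28.38
position: [0.4729, -0.0507, 0.0736]
tool_rot: [0.627, 0.779, 0.0, 0.001]
ft_force: [-6.8, 2.7, 37.9]
grip_width: 0.0335
```

>>> send_rows(deltas=[{"tx": 0, "ty": 0, "tz": 0, "rx": 0, "ry": 0, "rz": 0}, {"tx": 0, "ty": 0, "tz": 0, "rx": 0, "ry": 0, "rz": 0}, {"tx": 0, "ty": 0, "tz": 0, "rx": 0, "ry": 0, "rz": 0}, {"tx": 0, "ty": 0, "tz": 0, "rx": 0, "ry": 0, "rz": 0}, {"tx": 0, "ty": 0, "tz": 0, "rx": 0, "ry": 0, "rz": 0}])

```text
time: 28.8
position: [0.4729, -0.0507, 0.0736]
tool_rot: [0.627, 0.779, 0.0, 0.001]
ft_force: [-7.5, 1.0, 38.0]
grip_width: 0.0336
```

Green is done, fully in at z .0736; F≈38 N is firmer than needed, so I'll press less next time. Now lift and measure blue afresh.

>>> send_rows(deltas=[{"tx": 0, "ty": 0, "tz": -2, "rx": 0, "ry": 0, "rz": 0}, {"tx": 0, "ty": 0, "tz": -5, "rx": 0, "ry": 0, "rz": 0}, {"tx": 0, "ty": 0, "tz": -8.5, "rx": 0, "ry": 0, "rz": 0}, {"tx": 0, "ty": 0, "tz": -8.5, "rx": 0, "ry": 0, "rz": 0}, {"tx": 0, "ty": 0, "tz": -8.5, "rx": 0, "ry": 0, "rz": 0}])

```text
time: 29.22
position: [0.4744, -0.0511, 0.1561]
tool_rot: [0.628, 0.779, 0.001, 0.003]
ft_force: [-0.8, 0.3, -3.6]
grip_width: 0.034
```

Run:
```python
from h import *
T=cam('top');S=cam('side'); A=white(T,(481,247),22)
r=robot.tip_of('blue_spot','side'); print([(x['xy'],x['p']) for x in r])
B=white(S,r[0]['xy'],20); print(A,B,tri([T,S],[A[0],B[0]]),onz(T,A[0],.044),onz(S,B[0],.044))
cv2.imwrite('pics/f_s.png',S['color'][...,::-1])
st(); b=onz(T,A[0],.044)[:2]; s=np.array(robot.get_obs()['position'])
plan([[*(s[:2]+(b-s[:2])*k/2),.16,102.3] for k in (1,2)]+[[*b,.112,102.3]])
```

```text
[([270.3, 237.9], 0.71), ([414.1, 154.4], 0.59)]
((481.04014844804317, 246.88562753036436), np.int32(500)) ((252.57347670250894, 222.67025089605733), np.int32(59)) (array([ 0.66548494, -0.18924006,  0.01672551]), [294.8, 294.8]) [ 0.51560487 -0.44750812  0.044     ] [0.72455759 0.14388262 0.044     ]
t 29.37 p [ 0.4715 -0.0502  0.1532] q [ 6.276e-01  7.785e-01 -6.000e-04 -1.700e-03] F [-0.5  0.4 -3.6] w 0.0336 J [-0.34  0.44  1.87  0.    0.84 -0.56]
->  [  0.494  -0.249   0.16  102.3  ] : tx -19.88 ty -2.06 tz -0.68 rz -0.001  rows>=4.8
->  [  0.516  -0.448   0.16  102.3  ] : tx -19.88 ty -2.08 tz -0.00 rz -0.000  rows>=4.8
->  [  0.516  -0.448   0.112 102.3  ] : tx 0.00 ty 0.00 tz 4.80 rz -0.000  rows>=1.2
```

View pics/f_s.png

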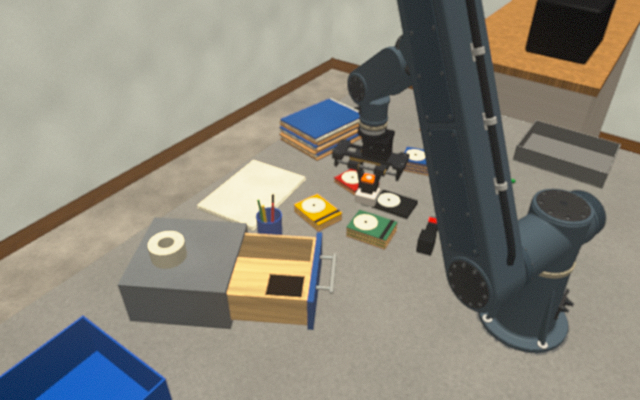

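The side net's best "blue" was the pen cup, so it's wrong. The real pack shows at (414,154) and agrees with the top view, so I'll use the top fix (.5155,-.4475).

>>> send_rows(deltas=[{"tx": -3.6, "ty": -0.4, "tz": -0.7, "rx": 0, "ry": 0, "rz": 0}, {"tx": -7.6, "ty": -0.8, "tz": -0.7, "rx": 0, "ry": 0, "rz": 0}, {"tx": -11.7, "ty": -1.2, "tz": -0.7, "rx": 0, "ry": 0, "rz": 0}, {"tx": -15.8, "ty": -1.6, "tz": -0.7, "rx": 0, "ry": 0, "rz": 0}, {"tx": -19.9, "ty": -2.1, "tz": -0.7, "rx": 0, "ry": 0, "rz": 0}])

```text
time: 29.78
position: [0.4936, -0.2505, 0.1592]
tool_rot: [0.627, 0.779, 0.0, -0.002]
ft_force: [1.1, 0.1, -4.2]
grip_width: 0.0335
```

>>> send_rows(deltas=[{"tx": -4, "ty": -0.4, "tz": 0, "rx": 0, "ry": 0, "rz": 0}, {"tx": -8, "ty": -0.8, "tz": 0, "rx": 0, "ry": 0, "rz": 0}, {"tx": -12, "ty": -1.2, "tz": 0, "rx": 0, "ry": 0, "rz": 0}, {"tx": -16, "ty": -1.6, "tz": 0, "rx": 0, "ry": 0, "rz": 0}, {"tx": -19.6, "ty": -2.1, "tz": 0, "rx": 0, "ry": 0, "rz": 0}])

```text
time: 30.2
position: [0.5147, -0.4472, 0.1582]
tool_rot: [0.628, 0.778, 0.0, -0.002]
ft_force: [0.9, -0.7, -5.2]
grip_width: 0.0337
```

>>> send_rows(deltas=[{"tx": 0, "ty": 0, "tz": 0, "rx": 0, "ry": 0, "rz": 0}, {"tx": 0, "ty": 0, "tz": 0, "rx": 0, "ry": 0, "rz": 0}, {"tx": 0, "ty": 0, "tz": 0, "rx": 0, "ry": 0, "rz": 0}])

```text
time: 30.45
position: [0.5143, -0.4439, 0.1584]
tool_rot: [0.628, 0.778, 0.001, -0.003]
ft_force: [-0.1, 1.4, -3.7]
grip_width: 0.0338
```

Run:
```python
from h import *
st(); c=cam('wrist'); cv2.imwrite('pics/w11.png',c['color'][...,::-1]);T=cam('top');st();plan([[.5155,-.4475,.112,102.3]])
A=white(T,(481,247),22);print(A)
```

```text
t 30.45 p [ 0.5143 -0.4439  0.1584] q [ 0.6279  0.7783  0.0009 -0.0033] F [-0.1  1.4 -3.7] w 0.0338 J [-0.88  0.67  1.34  0.    1.14 -1.09]
t 30.55 p [ 0.515  -0.4432  0.1596] q [ 6.272e-01  7.789e-01  6.000e-04 -2.300e-03] F [ 0.   0.3 -3.8] w 0.0336 J [-0.87  0.67  1.34  0.    1.14 -1.09]
->  [  0.516  -0.448   0.112 102.3  ] : tx -0.43 ty -0.04 tz 4.76 rz 0.000  rows>=1.1
((480.52807017543853, 247.45333333333332), np.int32(357))
```

View pics/w11.png

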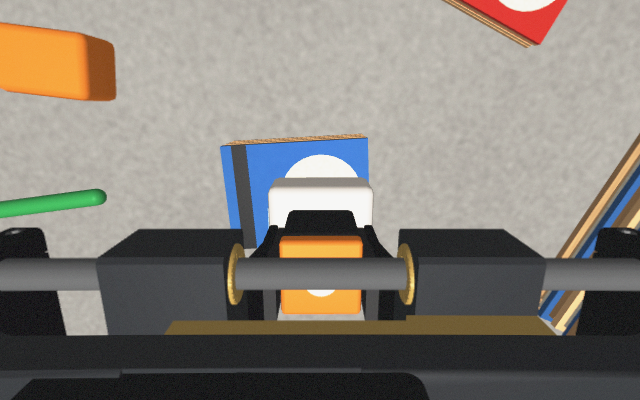

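The blue spot (321,165) is centred under the reader. Going down with a 4 mm correction.

>>> send_rows(deltas=[{"tx": -0.4, "ty": 0, "tz": 2, "rx": 0, "ry": 0, "rz": 0}, {"tx": -0.4, "ty": 0, "tz": 4, "rx": 0, "ry": 0, "rz": 0}, {"tx": -0.4, "ty": 0, "tz": 5.2, "rx": 0, "ry": 0, "rz": 0}, {"tx": -0.4, "ty": 0, "tz": 5.2, "rx": 0, "ry": 0, "rz": 0}, {"tx": -0.4, "ty": 0, "tz": 5.2, "rx": 0, "ry": 0, "rz": 0}])

```text
time: 30.97
position: [0.5163, -0.4479, 0.1087]
tool_rot: [0.627, 0.779, 0.0, -0.001]
ft_force: [0.2, 0.6, -2.9]
grip_width: 0.0341
```

>>> send_rows(deltas=[{"tx": 0, "ty": 0, "tz": 0, "rx": 0, "ry": 0, "rz": 0}, {"tx": 0, "ty": 0, "tz": 0, "rx": 0, "ry": 0, "rz": 0}, {"tx": 0, "ty": 0, "tz": 0, "rx": 0, "ry": 0, "rz": 0}])

```text
time: 31.22
position: [0.5172, -0.45, 0.111]
tool_rot: [0.627, 0.779, -0.0, 0.001]
ft_force: [1.1, 0.4, -3.7]
grip_width: 0.034
```

Run:
```python
from h import *
st(); plan([[.5155,-.4475,.0817,102.3]])
S=cam('side');cv2.imwrite('pics/s11.png',cv2.resize(S['color'][100:220,340:500,::-1],None,fx=4,fy=4))
st()
```

```text
t 31.22 p [ 0.5172 -0.45    0.111 ] q [ 6.275e-01  7.786e-01 -2.000e-04  1.300e-03] F [ 1.1  0.4 -3.7] w 0.034 J [-0.88  0.73  1.36  0.    1.04 -1.09]
->  [ 5.160e-01 -4.480e-01  8.200e-02  1.023e+02] : tx 0.28 ty -0.11 tz 2.93 rz -0.001  rows>=0.7
t 31.27 p [ 0.5171 -0.45    0.1108] q [ 6.275e-01  7.786e-01 -2.000e-04  1.100e-03] F [-0.3 -0.4 -3.5] w 0.034 J [-0.88  0.73  1.36  0.    1.04 -1.09]
```

View pics/s11.png

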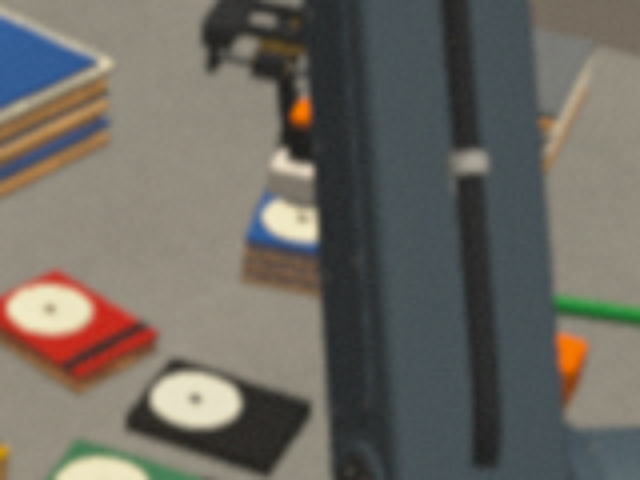

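Side crop: the reader stands just over the blue spot at (300,215). Press and hold.

>>> send_rows(deltas=[{"tx": 0.2, "ty": -0.1, "tz": 1, "rx": 0, "ry": 0, "rz": 0}, {"tx": 0.2, "ty": -0.1, "tz": 1.8, "rx": 0, "ry": 0, "rz": 0}, {"tx": 0.2, "ty": -0.1, "tz": 2.2, "rx": 0, "ry": 0, "rz": 0}, {"tx": 0.2, "ty": -0.1, "tz": 2.6, "rx": 0, "ry": 0, "rz": 0}, {"tx": 0.2, "ty": -0.1, "tz": 2.9, "rx": 0, "ry": 0, "rz": 0}])

```text
time: 31.68
position: [0.515, -0.4476, 0.0818]
tool_rot: [0.628, 0.779, -0.0, -0.0]
ft_force: [-4.9, 5.9, 21.7]
grip_width: 0.0334
```

>>> send_rows(deltas=[{"tx": 0, "ty": 0, "tz": 0.2, "rx": 0, "ry": 0, "rz": 0}, {"tx": 0, "ty": 0, "tz": 0.3, "rx": 0, "ry": 0, "rz": 0}, {"tx": 0, "ty": 0, "tz": 0.3, "rx": 0, "ry": 0, "rz": 0}, {"tx": 0, "ty": 0, "tz": 0.3, "rx": 0, "ry": 0, "rz": 0}, {"tx": 0, "ty": 0, "tz": 0.3, "rx": 0, "ry": 0, "rz": 0}])

```text
time: 32.1
position: [0.5149, -0.4476, 0.0818]
tool_rot: [0.627, 0.779, -0.0, -0.0]
ft_force: [-5.7, 5.3, 18.2]
grip_width: 0.0337
```

>>> send_rows(deltas=[{"tx": 0, "ty": 0, "tz": 0, "rx": 0, "ry": 0, "rz": 0}, {"tx": 0, "ty": 0, "tz": 0, "rx": 0, "ry": 0, "rz": 0}, {"tx": 0, "ty": 0, "tz": 0, "rx": 0, "ry": 0, "rz": 0}, {"tx": 0, "ty": 0, "tz": 0, "rx": 0, "ry": 0, "rz": 0}, {"tx": 0, "ty": 0, "tz": 0, "rx": 0, "ry": 0, "rz": 0}])

```text
time: 32.52
position: [0.515, -0.4476, 0.0818]
tool_rot: [0.627, 0.779, -0.0, -0.0]
ft_force: [-5.0, 4.9, 18.8]
grip_width: 0.0336
```

>>> send_rows(deltas=[{"tx": 0, "ty": 0, "tz": 0, "rx": 0, "ry": 0, "rz": 0}, {"tx": 0, "ty": 0, "tz": 0, "rx": 0, "ry": 0, "rz": 0}, {"tx": 0, "ty": 0, "tz": 0, "rx": 0, "ry": 0, "rz": 0}, {"tx": 0, "ty": 0, "tz": 0, "rx": 0, "ry": 0, "rz": 0}, {"tx": 0, "ty": 0, "tz": 0, "rx": 0, "ry": 0, "rz": 0}])

```text
time: 32.93
position: [0.5149, -0.4476, 0.0818]
tool_rot: [0.627, 0.779, -0.0, -0.0]
ft_force: [-5.0, 4.9, 19.2]
grip_width: 0.0334
```

>>> send_rows(deltas=[{"tx": 0, "ty": 0, "tz": 0, "rx": 0, "ry": 0, "rz": 0}, {"tx": 0, "ty": 0, "tz": 0, "rx": 0, "ry": 0, "rz": 0}, {"tx": 0, "ty": 0, "tz": 0, "rx": 0, "ry": 0, "rz": 0}, {"tx": 0, "ty": 0, "tz": 0, "rx": 0, "ry": 0, "rz": 0}, {"tx": 0, "ty": 0, "tz": 0, "rx": 0, "ry": 0, "rz": 0}])

```text
time: 33.35
position: [0.515, -0.4476, 0.0818]
tool_rot: [0.627, 0.779, -0.0, -0.0]
ft_force: [-4.9, 5.3, 17.9]
grip_width: 0.0335
```

>>> send_rows(deltas=[{"tx": 0, "ty": 0, "tz": 0, "rx": 0, "ry": 0, "rz": 0}, {"tx": 0, "ty": 0, "tz": 0, "rx": 0, "ry": 0, "rz": 0}, {"tx": 0, "ty": 0, "tz": 0, "rx": 0, "ry": 0, "rz": 0}, {"tx": 0, "ty": 0, "tz": 0, "rx": 0, "ry": 0, "rz": 0}, {"tx": 0, "ty": 0, "tz": 0, "rx": 0, "ry": 0, "rz": 0}])

```text
time: 33.77
position: [0.5149, -0.4475, 0.0818]
tool_rot: [0.627, 0.779, -0.0, -0.0]
ft_force: [-5.2, 5.2, 18.9]
grip_width: 0.0336
```

>>> send_rows(deltas=[{"tx": 0, "ty": 0, "tz": 0, "rx": 0, "ry": 0, "rz": 0}, {"tx": 0, "ty": 0, "tz": 0, "rx": 0, "ry": 0, "rz": 0}, {"tx": 0, "ty": 0, "tz": 0, "rx": 0, "ry": 0, "rz": 0}, {"tx": 0, "ty": 0, "tz": 0, "rx": 0, "ry": 0, "rz": 0}, {"tx": 0, "ty": 0, "tz": 0, "rx": 0, "ry": 0, "rz": 0}])

```text
time: 34.18
position: [0.5149, -0.4476, 0.0818]
tool_rot: [0.627, 0.779, -0.0, -0.0]
ft_force: [-4.6, 5.4, 19.4]
grip_width: 0.0336
```

Blue is done (z .0818, F≈19 N, over 2 s). Lift and go back to the tile.

>>> send_rows(deltas=[{"tx": 0, "ty": 0, "tz": -2, "rx": 0, "ry": 0, "rz": 0}, {"tx": 0, "ty": 0, "tz": -5, "rx": 0, "ry": 0, "rz": 0}, {"tx": 0, "ty": 0, "tz": -7, "rx": 0, "ry": 0, "rz": 0}, {"tx": 0, "ty": 0, "tz": -7, "rx": 0, "ry": 0, "rz": 0}, {"tx": 0, "ty": 0, "tz": -7, "rx": 0, "ry": 0, "rz": 0}])

```text
time: 34.6
position: [0.5155, -0.4482, 0.148]
tool_rot: [0.628, 0.779, -0.0, 0.001]
ft_force: [0.3, -0.4, -4.6]
grip_width: 0.0336
```

Run:
```python
from h import *
T=cam('top');W=cam('wrist');cv2.imwrite('pics/w12.png',W['color'][...,::-1]);cv2.imwrite('pics/t12.png',T['color'][...,::-1])
A=white(T,(387,258));print(A,onz(T,A[0],.016)); st()
plan([[.498,-.325,.15,102.3],[.482,-.205,.12,102.3],[.482,-.205,.08,102.3]])
```

```text
((386.7407048173294, 258.0507597801487), np.int32(530)) [ 0.48250731 -0.20569602  0.016     ]
t 34.7 p [ 0.5141 -0.4465  0.1452] q [ 6.275e-01  7.786e-01  4.000e-04 -2.100e-03] F [ 0.4  0.3 -3.6] w 0.0338 J [-0.88  0.69  1.35  0.    1.11 -1.09]
->  [  0.498  -0.325   0.15  102.3  ] : tx 12.21 ty 1.01 tz -0.48 rz -0.001  rows>=2.9
->  [  0.482  -0.205   0.12  102.3  ] : tx 12.07 ty 0.99 tz 3.00 rz -0.000  rows>=3.0
->  [ 4.820e-01 -2.050e-01  8.000e-02  1.023e+02] : tx 0.00 ty 0.00 tz 4.00 rz -0.000  rows>=1.0
```

View pics/w12.png

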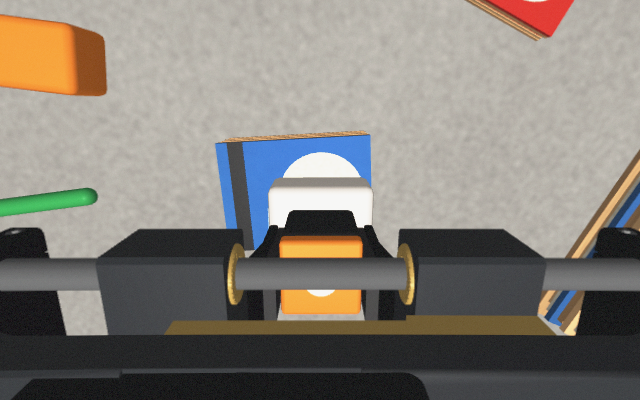

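View pics/t12.png

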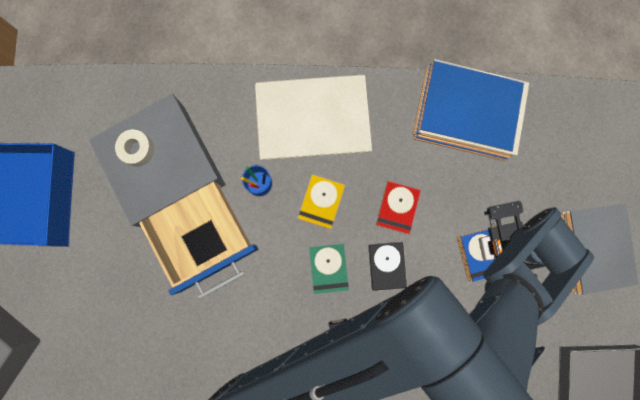

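The reader is over the blue spot (322,165) and still firmly held. The tile is unchanged at top px (387,258).

>>> send_rows(deltas=[{"tx": 4, "ty": 0.3, "tz": -0.5, "rx": 0, "ry": 0, "rz": 0}, {"tx": 8, "ty": 0.6, "tz": -0.5, "rx": 0, "ry": 0, "rz": 0}, {"tx": 12, "ty": 1, "tz": -0.5, "rx": 0, "ry": 0, "rz": 0}, {"tx": 16, "ty": 1.3, "tz": -0.5, "rx": 0, "ry": 0, "rz": 0}, {"tx": 19.5, "ty": 1.6, "tz": -0.5, "rx": 0, "ry": 0, "rz": 0}])

```text
time: 35.12
position: [0.487, -0.2501, 0.1502]
tool_rot: [0.628, 0.778, 0.0, -0.003]
ft_force: [0.3, 0.5, -3.1]
grip_width: 0.0336
```

>>> send_rows(deltas=[{"tx": 3, "ty": 0.3, "tz": 1, "rx": 0, "ry": 0, "rz": 0}, {"tx": 4.8, "ty": 0.4, "tz": 3, "rx": 0, "ry": 0, "rz": 0}, {"tx": 4.8, "ty": 0.4, "tz": 5, "rx": 0, "ry": 0, "rz": 0}, {"tx": 4.8, "ty": 0.4, "tz": 6.5, "rx": 0, "ry": 0, "rz": 0}, {"tx": 4.8, "ty": 0.4, "tz": 6.5, "rx": 0, "ry": 0, "rz": 0}])

```text
time: 35.53
position: [0.4801, -0.2034, 0.0834]
tool_rot: [0.627, 0.779, -0.0, -0.005]
ft_force: [-0.1, 1.2, -3.2]
grip_width: 0.0336
```

>>> send_rows(deltas=[{"tx": 0, "ty": 0, "tz": 0, "rx": 0, "ry": 0, "rz": 0}, {"tx": 0, "ty": 0, "tz": 0, "rx": 0, "ry": 0, "rz": 0}, {"tx": 0, "ty": 0, "tz": 0, "rx": 0, "ry": 0, "rz": 0}])

```text
time: 35.78
position: [0.4836, -0.2067, 0.088]
tool_rot: [0.628, 0.778, 0.0, 0.001]
ft_force: [0.0, 0.1, -3.0]
grip_width: 0.0336
```

Run:
```python
from h import *
st();W=cam('wrist');cv2.imwrite('pics/w13.png',W['color'][...,::-1]); st()
plan([[.482,-.205,.0537,102.3]])
```

```text
t 35.78 p [ 0.4836 -0.2067  0.088 ] q [6.277e-01 7.784e-01 0.000e+00 6.000e-04] F [ 0.   0.1 -3. ] w 0.0336 J [-0.62  0.6   1.8  -0.    0.74 -0.83]
t 35.83 p [ 0.4836 -0.2067  0.0882] q [6.278e-01 7.784e-01 1.000e-04 8.000e-04] F [-0.5  0.6 -4.2] w 0.0338 J [-0.62  0.6   1.8   0.    0.74 -0.83]
->  [ 4.820e-01 -2.050e-01  5.400e-02  1.023e+02] : tx 0.20 ty -0.12 tz 3.45 rz -0.001  rows>=0.8
```

View pics/w13.png

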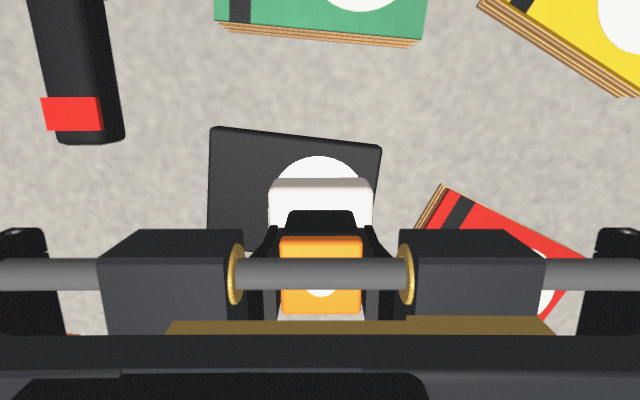

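The reader is centred over the tile (319,170). Press and hold.

>>> send_rows(deltas=[{"tx": 0.1, "ty": -0.1, "tz": 1.2, "rx": 0, "ry": 0, "rz": 0}, {"tx": 0.1, "ty": -0.1, "tz": 2.2, "rx": 0, "ry": 0, "rz": 0}, {"tx": 0.1, "ty": -0.1, "tz": 2.7, "rx": 0, "ry": 0, "rz": 0}, {"tx": 0.1, "ty": -0.1, "tz": 3.1, "rx": 0, "ry": 0, "rz": 0}, {"tx": 0.1, "ty": -0.1, "tz": 3.4, "rx": 0, "ry": 0, "rz": 0}])

```text
time: 36.25
position: [0.4818, -0.2054, 0.054]
tool_rot: [0.628, 0.779, -0.0, -0.0]
ft_force: [-2.8, 0.0, 7.5]
grip_width: 0.0335
```

>>> send_rows(deltas=[{"tx": 0, "ty": 0, "tz": 0.1, "rx": 0, "ry": 0, "rz": 0}, {"tx": 0, "ty": 0, "tz": 0.2, "rx": 0, "ry": 0, "rz": 0}, {"tx": 0, "ty": 0, "tz": 0.3, "rx": 0, "ry": 0, "rz": 0}, {"tx": 0, "ty": 0, "tz": 0.3, "rx": 0, "ry": 0, "rz": 0}, {"tx": 0, "ty": 0, "tz": 0.3, "rx": 0, "ry": 0, "rz": 0}])

```text
time: 36.67
position: [0.4818, -0.2055, 0.0537]
tool_rot: [0.627, 0.779, -0.0, 0.001]
ft_force: [-4.9, 2.6, 23.6]
grip_width: 0.0339
```

>>> send_rows(deltas=[{"tx": 0, "ty": 0, "tz": 0, "rx": 0, "ry": 0, "rz": 0}, {"tx": 0, "ty": 0, "tz": 0, "rx": 0, "ry": 0, "rz": 0}, {"tx": 0, "ty": 0, "tz": 0, "rx": 0, "ry": 0, "rz": 0}, {"tx": 0, "ty": 0, "tz": 0, "rx": 0, "ry": 0, "rz": 0}, {"tx": 0, "ty": 0, "tz": 0, "rx": 0, "ry": 0, "rz": 0}])

```text
time: 37.08
position: [0.4818, -0.2055, 0.0537]
tool_rot: [0.627, 0.779, -0.0, 0.001]
ft_force: [-4.5, 2.0, 23.6]
grip_width: 0.0339
```

>>> send_rows(deltas=[{"tx": 0, "ty": 0, "tz": 0, "rx": 0, "ry": 0, "rz": 0}, {"tx": 0, "ty": 0, "tz": 0, "rx": 0, "ry": 0, "rz": 0}, {"tx": 0, "ty": 0, "tz": 0, "rx": 0, "ry": 0, "rz": 0}, {"tx": 0, "ty": 0, "tz": 0, "rx": 0, "ry": 0, "rz": 0}, {"tx": 0, "ty": 0, "tz": 0, "rx": 0, "ry": 0, "rz": 0}])

```text
time: 37.5
position: [0.4818, -0.2055, 0.0538]
tool_rot: [0.627, 0.779, -0.0, 0.001]
ft_force: [-5.8, 2.4, 23.6]
grip_width: 0.0335
```

>>> send_rows(deltas=[{"tx": 0, "ty": 0, "tz": 0, "rx": 0, "ry": 0, "rz": 0}, {"tx": 0, "ty": 0, "tz": 0, "rx": 0, "ry": 0, "rz": 0}, {"tx": 0, "ty": 0, "tz": 0, "rx": 0, "ry": 0, "rz": 0}, {"tx": 0, "ty": 0, "tz": 0, "rx": 0, "ry": 0, "rz": 0}, {"tx": 0, "ty": 0, "tz": 0, "rx": 0, "ry": 0, "rz": 0}])

```text
time: 37.92
position: [0.4818, -0.2054, 0.0537]
tool_rot: [0.627, 0.779, -0.0, 0.001]
ft_force: [-5.3, 1.9, 23.2]
grip_width: 0.0336
```

>>> send_rows(deltas=[{"tx": 0, "ty": 0, "tz": 0, "rx": 0, "ry": 0, "rz": 0}, {"tx": 0, "ty": 0, "tz": 0, "rx": 0, "ry": 0, "rz": 0}, {"tx": 0, "ty": 0, "tz": 0, "rx": 0, "ry": 0, "rz": 0}, {"tx": 0, "ty": 0, "tz": 0, "rx": 0, "ry": 0, "rz": 0}, {"tx": 0, "ty": 0, "tz": 0, "rx": 0, "ry": 0, "rz": 0}])

```text
time: 38.33
position: [0.4818, -0.2054, 0.0538]
tool_rot: [0.627, 0.779, -0.0, 0.001]
ft_force: [-4.9, 0.7, 22.9]
grip_width: 0.0338
```

>>> send_rows(deltas=[{"tx": 0, "ty": 0, "tz": 0, "rx": 0, "ry": 0, "rz": 0}, {"tx": 0, "ty": 0, "tz": 0, "rx": 0, "ry": 0, "rz": 0}, {"tx": 0, "ty": 0, "tz": 0, "rx": 0, "ry": 0, "rz": 0}, {"tx": 0, "ty": 0, "tz": 0, "rx": 0, "ry": 0, "rz": 0}, {"tx": 0, "ty": 0, "tz": 0, "rx": 0, "ry": 0, "rz": 0}])

```text
time: 38.75
position: [0.4818, -0.2054, 0.0537]
tool_rot: [0.627, 0.779, -0.0, 0.001]
ft_force: [-5.6, 0.7, 22.4]
grip_width: 0.0335
```

The second tile reading is done. Lift, and measure the pad from the top and side views.

>>> send_rows(deltas=[{"tx": 0, "ty": 0, "tz": -2, "rx": 0, "ry": 0, "rz": 0}, {"tx": 0, "ty": 0, "tz": -6, "rx": 0, "ry": 0, "rz": 0}, {"tx": 0, "ty": 0, "tz": -10, "rx": 0, "ry": 0, "rz": 0}, {"tx": 0, "ty": 0, "tz": -14, "rx": 0, "ry": 0, "rz": 0}, {"tx": 0, "ty": 0, "tz": -18, "rx": 0, "ry": 0, "rz": 0}])

```text
time: 39.17
position: [0.4814, -0.2049, 0.2322]
tool_rot: [0.628, 0.779, 0.0, -0.0]
ft_force: [0.6, -0.6, -3.0]
grip_width: 0.034
```

Run:
```python
from h import *
T=cam('top');S=cam('side');W=cam('wrist')
def dark(c,p,r):
    g=c['color'].max(2); m=np.zeros(g.shape,np.uint8); m[p[1]-r:p[1]+r,p[0]-r:p[0]+r]=g[p[1]-r:p[1]+r,p[0]-r:p[0]+r]<50
    n,l,s,ce=cv2.connectedComponentsWithStats(m); k=l[p[1],p[0]]
    h=cv2.convexHull(np.argwhere(l==k)[:,::-1].astype(np.int32))[:,0].astype(float)
    P=np.array([onz(c,q,.022)[:2]*1000 for q in h],np.float32)
    return s[k],ce[k].round(1),cv2.minAreaRect(P)
print(dark(T,(204,243),35)); print(dark(S,(285,286),25))
cv2.imwrite('pics/t14.png',cv2.resize(T['color'][150:320,120:290,::-1],None,fx=4,fy=4)[:600])
cv2.imwrite('pics/w14.png',W['color'][...,::-1])
st()
```

```text
(array([183, 222,  42,  42, 996], dtype=int32), array([203.7, 242.7]), ((511.19866943359375, 272.17254638671875), (82.99372100830078, 83.06922912597656), 30.411766052246094))
(array([     0,      0,    640,    400, 255933], dtype=int32), array([319.5, 199.5]), ((1049.425537109375, -726.923095703125), (4256.86181640625, 2886.862060546875), 36.20557403564453))
t 39.32 p [ 0.484  -0.2066  0.234 ] q [6.275e-01 7.786e-01 3.000e-04 4.600e-03] F [ 0.4  0.3 -4.6] w 0.034 J [-0.62  0.38  1.67  0.    1.08 -0.83]
```

View pics/t14.png

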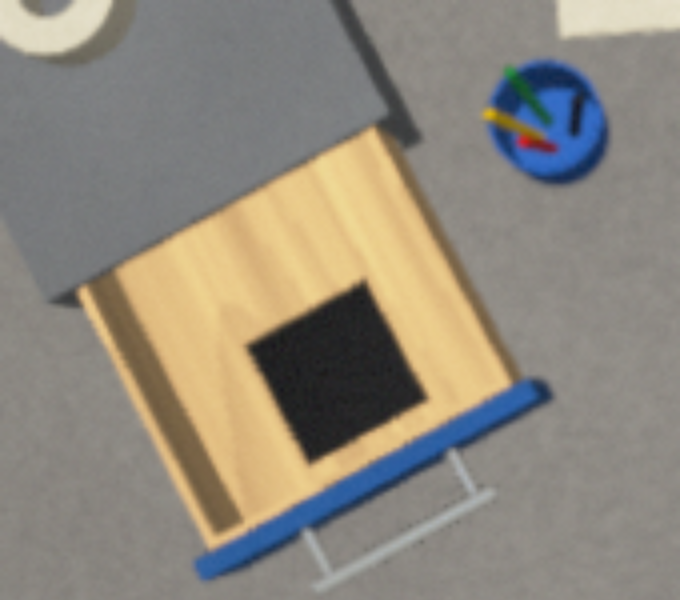

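View pics/w14.png

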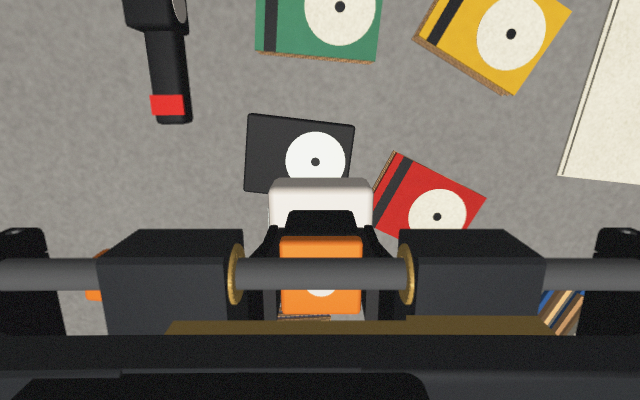

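The pad is clear in the top crop, centre (337,372). Plan the way back.

Run:
```python
from h import *
T=cam('top');st()
A=[onz(T,p,.087)[:2] for p in ((200,296.2),(242.5,273.2))];m=np.mean(A,0);print(m,m+.113*np.array([.8643,.503]))
P=[onz(T,(120+x/4,150+y/4),.022)[:2] for x,y in ((248,346),(364,282),(427,398),(310,464))];print(np.mean(P,0))
s=np.array([.482,-.2054]);p=np.array([.508,.2695])
plan([[*(s+(p-s)*k/3),.234,102.3] for k in (1,2,3)],[*s,.234,102.3])
```

```text
t 39.37 p [ 0.4821 -0.2053  0.2314] q [6.275e-01 7.786e-01 1.000e-04 1.200e-03] F [ 0.2  0.  -3.9] w 0.0337 J [-0.62  0.38  1.68  0.    1.08 -0.83]
[0.40837899 0.21097318] [0.50604489 0.26781218]
[0.51023635 0.27047003]
->  [ 4.910e-01 -4.700e-02  2.340e-01  1.023e+02] : tx 15.28 ty 4.22 tz -0.00 rz -0.000  rows>=3.8
->  [  0.499   0.111   0.234 102.3  ] : tx 15.28 ty 4.22 tz -0.00 rz -0.000  rows>=3.8
->  [  0.508   0.27    0.234 102.3  ] : tx 15.28 ty 4.22 tz -0.00 rz -0.000  rows>=3.8
```

>>> send_rows(deltas=[{"tx": 3.6, "ty": 1, "tz": 0, "rx": 0, "ry": 0, "rz": 0}, {"tx": 7.4, "ty": 2, "tz": 0, "rx": 0, "ry": 0, "rz": 0}, {"tx": 11.2, "ty": 3.1, "tz": 0, "rx": 0, "ry": 0, "rz": 0}, {"tx": 15, "ty": 4.1, "tz": 0, "rx": 0, "ry": 0, "rz": 0}, {"tx": 18.7, "ty": 5.2, "tz": 0, "rx": 0, "ry": 0, "rz": 0}])

```text
time: 39.78
position: [0.4904, -0.0093, 0.2277]
tool_rot: [0.628, 0.778, -0.001, -0.003]
ft_force: [0.5, 0.4, -3.7]
grip_width: 0.0335
```

>>> send_rows(deltas=[{"tx": 3.8, "ty": 1, "tz": 0, "rx": 0, "ry": 0, "rz": 0}, {"tx": 7.6, "ty": 2.1, "tz": 0, "rx": 0, "ry": 0, "rz": 0}, {"tx": 11.4, "ty": 3.1, "tz": 0, "rx": 0, "ry": 0, "rz": 0}, {"tx": 15.2, "ty": 4.2, "tz": 0, "rx": 0, "ry": 0, "rz": 0}, {"tx": 18.7, "ty": 5.2, "tz": 0, "rx": 0, "ry": 0, "rz": 0}])

```text
time: 40.2
position: [0.5017, 0.1843, 0.2274]
tool_rot: [0.627, 0.779, -0.002, -0.002]
ft_force: [0.3, -1.2, -3.5]
grip_width: 0.0339
```

>>> send_rows(deltas=[{"tx": 3.5, "ty": 1, "tz": 0, "rx": 0, "ry": 0, "rz": 0}, {"tx": 6.5, "ty": 1.8, "tz": 0, "rx": 0, "ry": 0, "rz": 0}, {"tx": 8.4, "ty": 2.3, "tz": 0, "rx": 0, "ry": 0, "rz": 0}, {"tx": 8.4, "ty": 2.3, "tz": 0, "rx": 0, "ry": 0, "rz": 0}, {"tx": 8.4, "ty": 2.3, "tz": 0, "rx": 0, "ry": 0, "rz": 0}])

```text
time: 40.62
position: [0.5067, 0.2697, 0.2274]
tool_rot: [0.627, 0.779, -0.003, -0.002]
ft_force: [-0.8, -0.5, -3.2]
grip_width: 0.0336
```

Run:
```python
from h import *
st();W=cam('wrist');cv2.imwrite('pics/w15.png',W['color'][...,::-1]); st()
plan([[.508,.2695,.12,102.3],[.508,.2695,.0685,102.3]])
```

```text
t 40.62 p [0.5067 0.2697 0.2274] q [ 0.6265  0.7794 -0.0028 -0.0016] F [-0.8 -0.5 -3.2] w 0.0336 J [ 0.29  0.46  1.55 -0.    1.14  0.08]
t 40.67 p [0.5069 0.2687 0.2278] q [ 0.6271  0.7789 -0.0027 -0.0014] F [-1.1 -0.8 -3.2] w 0.0338 J [ 0.29  0.45  1.55 -0.    1.14  0.08]
->  [  0.508   0.27    0.12  102.3  ] : tx 0.06 ty 0.12 tz 10.78 rz 0.000  rows>=2.6
->  [5.080e-01 2.700e-01 6.800e-02 1.023e+02] : tx 0.00 ty 0.00 tz 5.15 rz -0.000  rows>=1.2
```

View pics/w15.png

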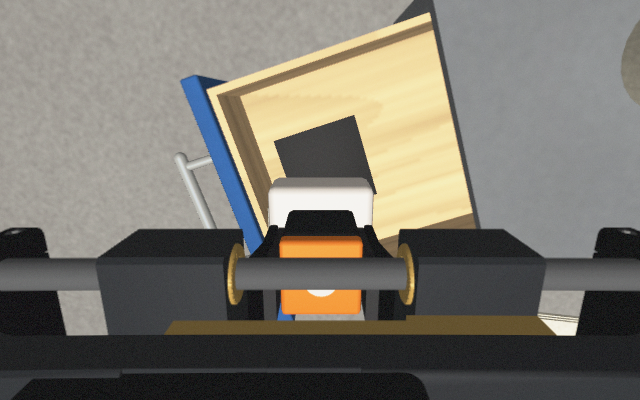

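The held reader is upright above the pad (325,160), inside the drawer. Lower it.

>>> send_rows(deltas=[{"tx": 0, "ty": 0.1, "tz": 4, "rx": 0, "ry": 0, "rz": 0}, {"tx": 0, "ty": 0.1, "tz": 8, "rx": 0, "ry": 0, "rz": 0}, {"tx": 0, "ty": 0.1, "tz": 11.5, "rx": 0, "ry": 0, "rz": 0}, {"tx": 0, "ty": 0.1, "tz": 14, "rx": 0, "ry": 0, "rz": 0}, {"tx": 0, "ty": 0.1, "tz": 14.5, "rx": 0, "ry": 0, "rz": 0}])

```text
time: 41.08
position: [0.5055, 0.2664, 0.0801]
tool_rot: [0.628, 0.778, -0.005, -0.003]
ft_force: [-0.7, -0.6, -3.9]
grip_width: 0.0336
```

>>> send_rows(deltas=[{"tx": 0, "ty": 0, "tz": 0, "rx": 0, "ry": 0, "rz": 0}, {"tx": 0, "ty": 0, "tz": 0.4, "rx": 0, "ry": 0, "rz": 0}, {"tx": 0, "ty": 0, "tz": 0.8, "rx": 0, "ry": 0, "rz": 0}, {"tx": 0, "ty": 0, "tz": 1.2, "rx": 0, "ry": 0, "rz": 0}, {"tx": 0, "ty": 0, "tz": 1.2, "rx": 0, "ry": 0, "rz": 0}])

```text
time: 41.5
position: [0.5101, 0.2695, 0.0742]
tool_rot: [0.628, 0.779, 0.001, 0.0]
ft_force: [-0.5, 0.7, -3.7]
grip_width: 0.0337
```

>>> send_rows(deltas=[{"tx": 0, "ty": 0, "tz": 0, "rx": 0, "ry": 0, "rz": 0}, {"tx": 0, "ty": 0, "tz": 0, "rx": 0, "ry": 0, "rz": 0}, {"tx": 0, "ty": 0, "tz": 0, "rx": 0, "ry": 0, "rz": 0}])

```text
time: 41.75
position: [0.51, 0.2697, 0.0741]
tool_rot: [0.627, 0.779, 0.0, 0.0]
ft_force: [0.6, -0.7, -2.9]
grip_width: 0.034
```

Run:
```python
from h import *
st();S=cam('side');cv2.imwrite('pics/s15.png',cv2.resize(S['color'][190:340,200:380,::-1],None,fx=4,fy=4)); st()
```

```text
t 41.75 p [0.51   0.2697 0.0741] q [6.275e-01 7.786e-01 4.000e-04 3.000e-04] F [ 0.6 -0.7 -2.9] w 0.034 J [ 0.29  0.67  1.67 -0.    0.8   0.08]
t 41.8 p [0.5099 0.2696 0.074 ] q [6.275e-01 7.786e-01 4.000e-04 2.000e-04] F [-0.8 -0.2 -4.4] w 0.0339 J [0.29 0.67 1.67 0.   0.8  0.08]
```

View pics/s15.png

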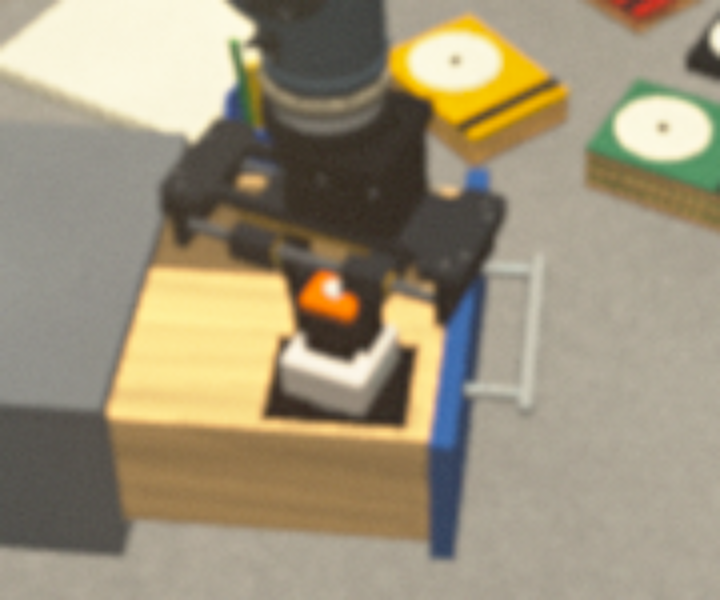

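The side crop shows the reader just above the pad, near its middle. Lower the last 7 mm and release.

>>> send_rows(deltas=[{"tx": 0, "ty": 0, "tz": 0.2, "rx": 0, "ry": 0, "rz": 0}, {"tx": 0, "ty": 0, "tz": 0.4, "rx": 0, "ry": 0, "rz": 0}, {"tx": 0, "ty": 0, "tz": 0.6, "rx": 0, "ry": 0, "rz": 0}, {"tx": 0, "ty": 0, "tz": 0.8, "rx": 0, "ry": 0, "rz": 0}, {"tx": 0, "ty": 0, "tz": 0.8, "rx": 0, "ry": 0, "rz": 0}])

```text
time: 42.22
position: [0.5099, 0.2696, 0.0658]
tool_rot: [0.628, 0.779, 0.0, 0.0]
ft_force: [-1.2, 0.7, 3.8]
grip_width: 0.0335
```

>>> send_rows(deltas=[{"tx": 0, "ty": 0, "tz": 0, "rx": 0, "ry": 0, "rz": 0}, {"tx": 0, "ty": 0, "tz": 0, "rx": 0, "ry": 0, "rz": 0}])

```text
time: 42.38
position: [0.51, 0.2697, 0.0661]
tool_rot: [0.628, 0.779, 0.0, 0.0]
ft_force: [-1.1, 0.5, 3.9]
grip_width: 0.0337
```

>>> send_rows(deltas=[{"tx": 0, "ty": 0, "tz": -0.1, "rx": 0, "ry": 0, "rz": 0}, {"tx": 0, "ty": 0, "tz": -0.1, "rx": 0, "ry": 0, "rz": 0}, {"tx": 0, "ty": 0, "tz": -0.1, "rx": 0, "ry": 0, "rz": 0}, {"tx": 0, "ty": 0, "tz": -0.1, "rx": 0, "ry": 0, "rz": 0}, {"tx": 0, "ty": 0, "tz": -0.1, "rx": 0, "ry": 0, "rz": 0}], claw=5.8)

```text
time: 42.8
position: [0.5098, 0.2694, 0.0664]
tool_rot: [0.628, 0.779, -0.0, 0.0]
ft_force: [0.2, -0.1, -1.1]
grip_width: 0.0553
```

>>> send_rows(deltas=[{"tx": 0, "ty": 0, "tz": -1.5, "rx": 0, "ry": 0, "rz": 0}, {"tx": 0, "ty": 0, "tz": -4, "rx": 0, "ry": 0, "rz": 0}, {"tx": 0, "ty": 0, "tz": -8, "rx": 0, "ry": 0, "rz": 0}, {"tx": 0, "ty": 0, "tz": -12, "rx": 0, "ry": 0, "rz": 0}, {"tx": 0, "ty": 0, "tz": -15, "rx": 0, "ry": 0, "rz": 0}])

```text
time: 43.22
position: [0.5104, 0.2697, 0.2194]
tool_rot: [0.628, 0.779, 0.001, 0.001]
ft_force: [0.9, 0.2, 0.5]
grip_width: 0.0578
```

>>> send_rows(deltas=[{"tx": -3, "ty": 0, "tz": 0, "rx": 0, "ry": 0, "rz": 0}, {"tx": -6, "ty": 0, "tz": 0, "rx": 0, "ry": 0, "rz": 0}, {"tx": -8, "ty": 0, "tz": 0, "rx": 0, "ry": 0, "rz": 0}, {"tx": -8, "ty": 0, "tz": 0, "rx": 0, "ry": 0, "rz": 0}, {"tx": -8, "ty": 0, "tz": 0, "rx": 0, "ry": 0, "rz": 0}])

```text
time: 43.63
position: [0.5268, 0.1906, 0.2165]
tool_rot: [0.628, 0.778, 0.0, -0.0]
ft_force: [-0.3, 0.8, -0.2]
grip_width: 0.058
```

Run:
```python
from h import *
robot.camera('top');st();c=cam('wrist');T=cam('top');cv2.imwrite('pics/w16.png',c['color'][...,::-1])
I=c['color'].astype(int); m=((I[...,0]-I[...,2]>110)&(I[...,0]>180)).astype(np.uint8); m[:50]=0;m[215:]=0
m=((I[...,0]>200)&(I[...,1]<190)&(I[...,2]<110)&(I[...,0]-I[...,1]>60)).astype(np.uint8); m[:40]=0;m[222:]=0
n,l,s,ce=cv2.connectedComponentsWithStats(m); k=1+np.argmax(s[1:,4]); print(s[k],ce[k])
cn=max(cv2.findContours((l==k).astype(np.uint8),0,cv2.CHAIN_APPROX_NONE)[0],key=len)[:,0]
print('orange',cv2.minAreaRect(np.array([onz(c,p,.104)[:2] for p in cn.astype(float)],np.float32)*1000))
plan([[.400,.206,.2,120.2]])
```

```text
t 43.68 p [0.5265 0.1914 0.2164] q [ 6.280e-01  7.782e-01  0.000e+00 -4.000e-04] F [-0.  1. -0.] w 0.0582 J [ 0.15  0.45  1.6   0.    1.09 -0.06]
[ 299   66   44   46 1678] [320.8045292   88.26102503]
orange ((510.3667907714844, 270.8870544433594), (33.39786911010742, 33.12715148925781), 12.188777923583984)
->  [  0.4     0.206   0.2   120.2  ] : tx 4.04 ty -12.05 tz 1.63 rz -0.312  rows>=3.1
```

View pics/w16.png

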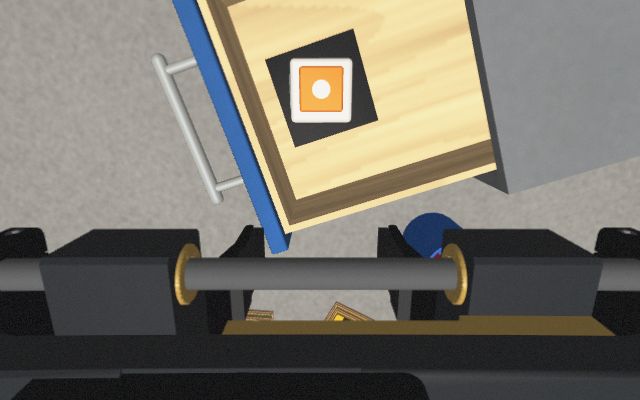

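The reader stands upright in the middle of the pad: orange top (321,89), measured (.510,.271). Now the handle again.

>>> send_rows(deltas=[{"tx": 1.3, "ty": -4, "tz": 0.5, "rx": 0, "ry": 0, "rz": -0.1}, {"tx": 2.7, "ty": -8, "tz": 1, "rx": 0, "ry": 0, "rz": -0.2}, {"tx": 4.2, "ty": -11.4, "tz": 1.6, "rx": 0, "ry": 0, "rz": -0.31}, {"tx": 4.2, "ty": -11.4, "tz": 1.6, "rx": 0, "ry": 0, "rz": -0.31}, {"tx": 4.2, "ty": -11.4, "tz": 1.6, "rx": 0, "ry": 0, "rz": -0.31}], claw=3.3, squeeze=12)

```text
time: 44.2
position: [0.4028, 0.2091, 0.2]
tool_rot: [0.499, 0.867, -0.001, -0.001]
ft_force: [0.7, 0.3, 0.3]
grip_width: 0.036
```

>>> send_rows(deltas=[{"tx": 0, "ty": 0, "tz": 0, "rx": 0, "ry": 0, "rz": 0}, {"tx": 0, "ty": 0, "tz": 0, "rx": 0, "ry": 0, "rz": 0}, {"tx": 0, "ty": 0, "tz": 0, "rx": 0, "ry": 0, "rz": 0}])

```text
time: 44.45
position: [0.4083, 0.2085, 0.2009]
tool_rot: [0.5, 0.866, 0.001, 0.001]
ft_force: [-0.1, 1.0, 0.1]
grip_width: 0.0332
```

Run:
```python
from h import *
st();print(phi_now());c=cam('wrist');cv2.imwrite('pics/w17.png',c['color'][...,::-1])
plan([[.4065,.2095,.073,120.2]])
```

```text
t 44.45 p [0.4083 0.2085 0.2009] q [5.00e-01 8.66e-01 7.00e-04 8.00e-04] F [-0.1  1.   0.1] w 0.0332 J [ 0.23  0.34  1.86 -0.    0.94 -0.3 ]
119.9983057856664
->  [4.060e-01 2.100e-01 7.300e-02 1.202e+02] : tx 0.18 ty -0.08 tz 12.78 rz -0.004  rows>=3.1
```

View pics/w17.png

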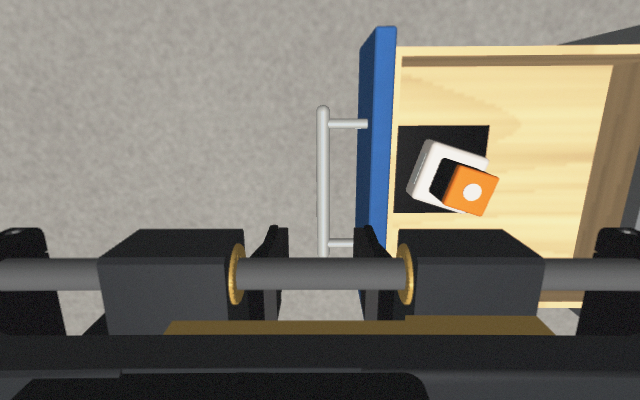

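The bar (323,185) lies midway between the fingers. Down and pinch.

>>> send_rows(deltas=[{"tx": 0.2, "ty": 0, "tz": 4, "rx": 0, "ry": 0, "rz": 0}, {"tx": 0.2, "ty": 0, "tz": 8, "rx": 0, "ry": 0, "rz": 0}, {"tx": 0.2, "ty": 0, "tz": 11, "rx": 0, "ry": 0, "rz": 0}, {"tx": 0.2, "ty": 0, "tz": 12.7, "rx": 0, "ry": 0, "rz": 0}, {"tx": 0.2, "ty": 0, "tz": 12.7, "rx": 0, "ry": 0, "rz": 0}])

```text
time: 44.92
position: [0.4041, 0.2091, 0.0703]
tool_rot: [0.5, 0.866, -0.002, -0.002]
ft_force: [-0.8, -0.9, 0.4]
grip_width: 0.033
```

>>> send_rows(deltas=[{"tx": 0, "ty": 0, "tz": 0, "rx": 0, "ry": 0, "rz": 0}, {"tx": 0, "ty": 0, "tz": 0, "rx": 0, "ry": 0, "rz": 0}, {"tx": 0, "ty": 0, "tz": 0, "rx": 0, "ry": 0, "rz": 0}, {"tx": 0, "ty": 0, "tz": 0, "rx": 0, "ry": 0, "rz": 0}, {"tx": 0, "ty": 0, "tz": 0, "rx": 0, "ry": 0, "rz": 0}], claw=0.6)

```text
time: 45.33
position: [0.4071, 0.2103, 0.0749]
tool_rot: [0.5, 0.866, 0.002, 0.002]
ft_force: [1.3, 0.4, 4.0]
grip_width: 0.0108
```

Run:
```python
from h import *
st();print(phi_now());plan([[.5588,.297,.073,120.2]])
```

```text
t 45.33 p [0.4071 0.2103 0.0749] q [0.4999 0.8661 0.0016 0.0016] F [1.3 0.4 4. ] w 0.0108 J [ 0.23  0.57  1.98  0.    0.59 -0.29]
120.01826538514678
->  [5.590e-01 2.970e-01 7.300e-02 1.202e+02] : tx -0.09 ty 17.47 tz 0.19 rz -0.003  rows>=4.2
```

>>> send_rows(deltas=[{"tx": 0, "ty": 0.5, "tz": 0, "rx": 0, "ry": 0, "rz": 0}, {"tx": 0, "ty": 1.6, "tz": 0, "rx": 0, "ry": 0, "rz": 0}, {"tx": 0, "ty": 3.2, "tz": 0, "rx": 0, "ry": 0, "rz": 0}, {"tx": 0, "ty": 5, "tz": 0, "rx": 0, "ry": 0, "rz": 0}, {"tx": 0, "ty": 6.8, "tz": 0, "rx": 0, "ry": 0, "rz": 0}])

```text
time: 45.75
position: [0.4646, 0.2439, 0.0749]
tool_rot: [0.5, 0.866, -0.0, 0.0]
ft_force: [-0.7, -1.7, 4.7]
grip_width: 0.0099
```

>>> send_rows(deltas=[{"tx": 0, "ty": 1.8, "tz": 0, "rx": 0, "ry": 0, "rz": 0}, {"tx": 0, "ty": 3.6, "tz": 0, "rx": 0, "ry": 0, "rz": 0}, {"tx": 0, "ty": 5.4, "tz": 0, "rx": 0, "ry": 0, "rz": 0}, {"tx": 0, "ty": 7, "tz": 0, "rx": 0, "ry": 0, "rz": 0}, {"tx": 0, "ty": 8.2, "tz": 0, "rx": 0, "ry": 0, "rz": 0}])

```text
time: 46.17
position: [0.5366, 0.2858, 0.0749]
tool_rot: [0.5, 0.866, 0.001, 0.001]
ft_force: [-0.6, -0.5, 5.5]
grip_width: 0.0108
```

>>> send_rows(deltas=[{"tx": 0, "ty": 0.8, "tz": 0, "rx": 0, "ry": 0, "rz": 0}, {"tx": 0, "ty": 1.4, "tz": 0, "rx": 0, "ry": 0, "rz": 0}, {"tx": 0, "ty": 1.8, "tz": 0, "rx": 0, "ry": 0, "rz": 0}, {"tx": 0, "ty": 2.2, "tz": 0, "rx": 0, "ry": 0, "rz": 0}, {"tx": 0, "ty": 2.4, "tz": 0, "rx": 0, "ry": 0, "rz": 0}])

```text
time: 46.58
position: [0.5566, 0.2974, 0.0749]
tool_rot: [0.5, 0.866, 0.001, 0.0]
ft_force: [-1.2, 0.3, 6.4]
grip_width: 0.0105
```

Run:
```python
from h import *
st();print(phi_now());plan([[.5592,.2961,.073,120.2]])
```

```text
t 46.58 p [0.5566 0.2974 0.0749] q [4.997e-01 8.662e-01 6.000e-04 4.000e-04] F [-1.2  0.3  6.4] w 0.0105 J [ 0.31  0.72  1.53  0.    0.89 -0.21]
120.03450212498115
->  [5.590e-01 2.960e-01 7.300e-02 1.202e+02] : tx -0.24 ty 0.16 tz 0.19 rz -0.003  rows>=0.1
```

Push on until the force shows the stop.

>>> send_rows(deltas=[{"tx": 0, "ty": 0.2, "tz": 0, "rx": 0, "ry": 0, "rz": 0}, {"tx": 0, "ty": 0.4, "tz": 0, "rx": 0, "ry": 0, "rz": 0}, {"tx": 0, "ty": 0.4, "tz": 0, "rx": 0, "ry": 0, "rz": 0}, {"tx": 0, "ty": 0.4, "tz": 0, "rx": 0, "ry": 0, "rz": 0}])

```text
time: 46.92
position: [0.5601, 0.2994, 0.0749]
tool_rot: [0.5, 0.866, 0.001, 0.001]
ft_force: [0.6, 0.0, 5.1]
grip_width: 0.0102
```

Run:
```python
from h import *
st();d=np.array([.8643,.503]);o=robot.get_obs();print(np.dot(np.array(o['position'][:2])-[.5592,.2961],d)*1000, np.dot(o['ft_force'][:2],d))
```

```text
t 46.92 p [0.5601 0.2994 0.0749] q [4.998e-01 8.661e-01 9.000e-04 6.000e-04] F [0.6 0.  5.1] w 0.0102 J [ 0.32  0.73  1.52  0.    0.89 -0.21]
2.420154737884689 0.558841713475084
```

>>> send_rows(deltas=[{"tx": 0, "ty": 0.2, "tz": 0, "rx": 0, "ry": 0, "rz": 0}, {"tx": 0, "ty": 0.4, "tz": 0, "rx": 0, "ry": 0, "rz": 0}, {"tx": 0, "ty": 0.4, "tz": 0, "rx": 0, "ry": 0, "rz": 0}, {"tx": 0, "ty": 0.4, "tz": 0, "rx": 0, "ry": 0, "rz": 0}])

```text
time: 47.25
position: [0.5635, 0.3014, 0.0749]
tool_rot: [0.5, 0.866, 0.001, 0.001]
ft_force: [0.1, 0.1, 5.8]
grip_width: 0.0106
```

Run:
```python
from h import *
st();d=np.array([.8643,.503]);o=robot.get_obs();print(np.dot(np.array(o['position'][:2])-[.5592,.2961],d)*1000, np.dot(o['ft_force'][:2],d))
S=cam('side');cv2.imwrite('pics/s18.png',cv2.resize(S['color'][190:340,110:300,::-1],None,fx=4,fy=4))
```

```text
t 47.25 p [0.5635 0.3014 0.0749] q [4.998e-01 8.661e-01 8.000e-04 5.000e-04] F [0.1 0.1 5.8] w 0.0106 J [ 0.32  0.73  1.51  0.    0.9  -0.21]
6.367474596142886 0.13706909776842874
```

View pics/s18.png

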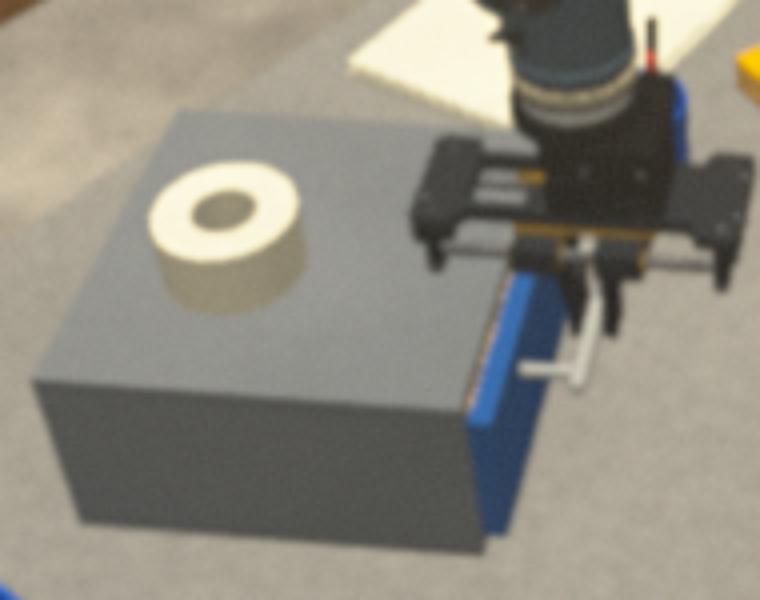

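The wooden strip at (490,345) is narrower than at the start but still visible. The drawer began slightly ajar, so I keep pushing.

>>> send_rows(deltas=[{"tx": 0, "ty": 0.2, "tz": 0, "rx": 0, "ry": 0, "rz": 0}, {"tx": 0, "ty": 0.4, "tz": 0, "rx": 0, "ry": 0, "rz": 0}, {"tx": 0, "ty": 0.5, "tz": 0, "rx": 0, "ry": 0, "rz": 0}, {"tx": 0, "ty": 0.5, "tz": 0, "rx": 0, "ry": 0, "rz": 0}])

```text
time: 47.63
position: [0.5639, 0.3017, 0.0747]
tool_rot: [0.499, 0.866, -0.004, -0.002]
ft_force: [-5.4, -4.6, 11.4]
grip_width: 0.0107
```

>>> send_rows(deltas=[{"tx": 0, "ty": 0.2, "tz": 0, "rx": 0, "ry": 0, "rz": 0}, {"tx": 0, "ty": 0.2, "tz": 0, "rx": 0, "ry": 0, "rz": 0}, {"tx": 0, "ty": 0.2, "tz": 0, "rx": 0, "ry": 0, "rz": 0}])

```text
time: 47.88
position: [0.5639, 0.3017, 0.0746]
tool_rot: [0.499, 0.866, -0.005, -0.003]
ft_force: [-8.8, -6.6, 13.6]
grip_width: 0.0106
```

```bash
cat > f.py <<'E'
from h import *
import sys
st();d=np.array([.8643,.503]);o=robot.get_obs();print(np.dot(np.array(o['position'][:2])-[.5592,.2961],d)*1000, np.dot(o['ft_force'][:2],d))
S=cam('side');cv2.imwrite(f'pics/{sys.argv[1]}.png',cv2.resize(S['color'][190:340,110:300,::-1],None,fx=4,fy=4))
E
python3 f.py s19
```

```text
t 47.88 p [0.5639 0.3017 0.0746] q [ 0.4993  0.8664 -0.0054 -0.0033] F [-8.8 -6.6 13.6] w 0.0106 J [ 0.32  0.73  1.5  -0.    0.92 -0.21]
6.874936350591269 -10.922667523278783
```

View pics/s19.png

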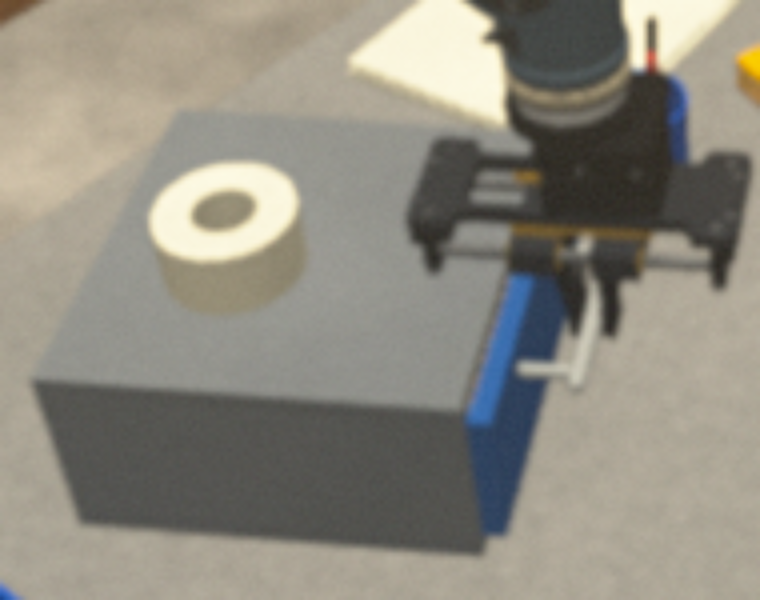

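The stop is reached: 11 N reaction, drawer 7 mm further in than at the start, strip gone. Take off the preload, open and lift.

>>> send_rows(deltas=[{"tx": 0, "ty": -0.5, "tz": 0, "rx": 0, "ry": 0, "rz": 0}, {"tx": 0, "ty": -0.5, "tz": 0, "rx": 0, "ry": 0, "rz": 0}, {"tx": 0, "ty": -0.5, "tz": 0, "rx": 0, "ry": 0, "rz": 0}])

```text
time: 48.18
position: [0.564, 0.3017, 0.0747]
tool_rot: [0.5, 0.866, -0.0, -0.0]
ft_force: [-1.1, -1.3, 6.8]
grip_width: 0.0102
```

>>> send_rows(deltas=[{"tx": 0, "ty": 0, "tz": 0, "rx": 0, "ry": 0, "rz": 0}, {"tx": 0, "ty": 0, "tz": 0, "rx": 0, "ry": 0, "rz": 0}, {"tx": 0, "ty": 0, "tz": 0, "rx": 0, "ry": 0, "rz": 0}, {"tx": 0, "ty": 0, "tz": 0, "rx": 0, "ry": 0, "rz": 0}], claw=2.8)

```text
time: 48.52
position: [0.5645, 0.3018, 0.0732]
tool_rot: [0.5, 0.866, -0.0, -0.0]
ft_force: [0.0, -0.8, -0.2]
grip_width: 0.0259
```

>>> send_rows(deltas=[{"tx": 0, "ty": 0, "tz": -2, "rx": 0, "ry": 0, "rz": 0}, {"tx": 0, "ty": 0, "tz": -5, "rx": 0, "ry": 0, "rz": 0}, {"tx": 0, "ty": 0, "tz": -9, "rx": 0, "ry": 0, "rz": 0}, {"tx": 0, "ty": 0, "tz": -13, "rx": 0, "ry": 0, "rz": 0}, {"tx": 0, "ty": 0, "tz": -15, "rx": 0, "ry": 0, "rz": 0}])

```text
time: 48.93
position: [0.5668, 0.3027, 0.2284]
tool_rot: [0.5, 0.866, 0.003, 0.002]
ft_force: [0.7, -0.4, 0.4]
grip_width: 0.0279
```

>>> send_rows(deltas=[{"tx": 0, "ty": -4, "tz": -1, "rx": 0, "ry": 0, "rz": 0}, {"tx": 0, "ty": -8, "tz": -2, "rx": 0, "ry": 0, "rz": 0}, {"tx": 0, "ty": -12, "tz": -2, "rx": 0, "ry": 0, "rz": 0}, {"tx": 0, "ty": -12, "tz": -2, "rx": 0, "ry": 0, "rz": 0}, {"tx": 0, "ty": -12, "tz": -2, "rx": 0, "ry": 0, "rz": 0}])

```text
time: 49.35
position: [0.4577, 0.2409, 0.2432]
tool_rot: [0.5, 0.866, -0.001, -0.001]
ft_force: [0.8, -0.1, 0.1]
grip_width: 0.0274
```

```bash
python3 f.py s20
python3 - <<'E'
from h import *
T=cam('top');cv2.imwrite('pics/t20.png',cv2.resize(T['color'][80:260,70:280,::-1],None,fx=3.5,fy=3.5)[:600])
W=cam('wrist');cv2.imwrite('pics/w20.png',W['color'][...,::-1]);st()
E
```

```text
t 49.35 p [0.4577 0.2409 0.2432] q [ 0.5     0.866  -0.0011 -0.0011] F [ 0.8 -0.1  0.1] w 0.0274 J [ 0.27  0.36  1.67  0.    1.11 -0.26]
-115.5322023473586 0.6469815373067378
t 49.5 p [0.4627 0.2424 0.2439] q [0.4999 0.8661 0.0009 0.0009] F [-0.1 -0.3  0.3] w 0.0279 J [ 0.27  0.36  1.66  0.    1.11 -0.26]
```

View pics/s20.png

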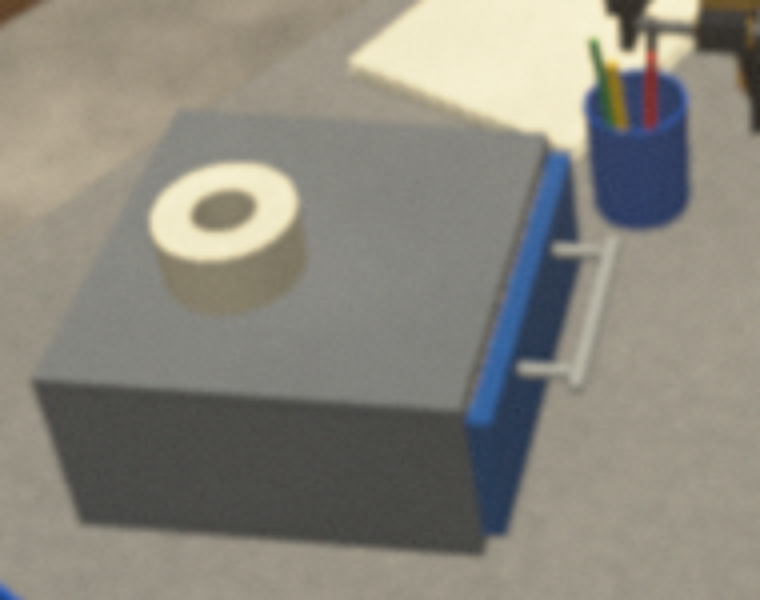

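View pics/t20.png

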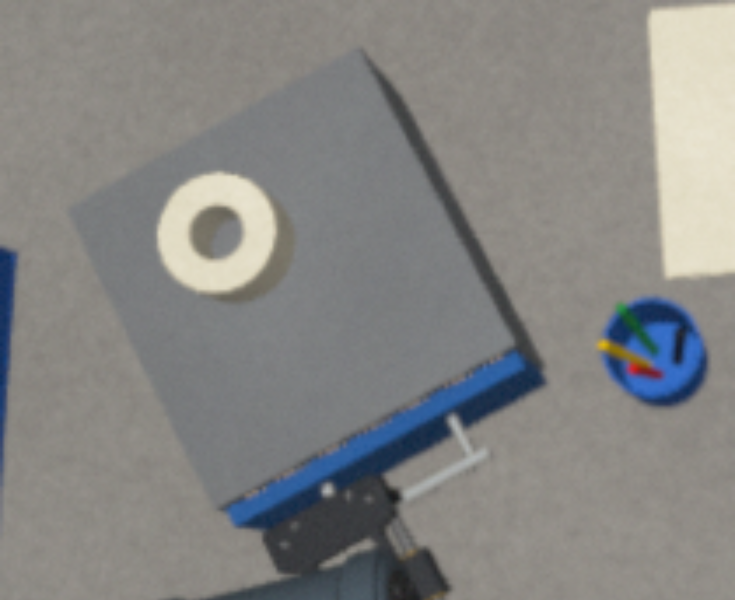

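Both crops show the drawer fully shut, the cup unmoved, and the gripper clear with nothing touching. Hand in.

```bash
python3 -c "
from h import *
st(); robot.hand_in()"
```

```text
t 49.5 p [0.4627 0.2424 0.2439] q [0.4999 0.8661 0.0009 0.0009] F [-0.1 -0.3  0.3] w 0.0279 J [ 0.27  0.36  1.66  0.    1.11 -0.26]
the job is handed in; nothing more can be done
```

The job is done and handed in at about 49.5 s of the 210 s. I pulled the drawer open, took the readings (tile, red, yellow, green, blue, tile), put the reader back on the pad and shut the drawer.

- **Readings:** Each one was held fully pressed for about 2 s or more, with the tool at the height expected for a fully-in foot (within 0.5 mm). The net upward force was 14 to 38 N. Green, at 38 N, was pressed harder than needed.
- **Centring:** The first tile reading was 4 to 6 mm off centre, inside the 12 mm allowed. The other readings were within about 2 mm of the measured spots.
- **Blue pack:** It was knocked aside while yellow was being read. I measured it again and used the new position. The side-camera network's best guess for the blue spot was actually the pen cup, so I ignored it.
- **Return:** Before the drawer was shut, the reader stood upright within about 5 mm of the pad's centre. My pad estimates disagreed by up to 8 mm, against 22 mm allowed.
- **Drawer:** It was about 7 mm ajar at the start. I pushed it to its stop, where it pushed back with about 11 N, and both pictures show it shut.
- **At hand-in:** The pen cup looked unmoved and the gripper was touching nothing.
- **Not checked:** The reader could not be seen once the drawer was shut.

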